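# Load the fixture from the stock tube, one blank at a time

## Task

Load the fixture plate with the brass blanks from the clear stock tube: tip the tube slowly over the shallow tray, stop as soon as the first blank slides out over the rim, and seat that blank flat and square, fully down in any free pocket of the fixture, before you tip out the next, so that there is never more than one blank out of the tube and not in the fixture. Go on until every blank is in the fixture, then finish with the empty tube lying back in its wooden rest. Leave the jar, loupe, screwdriver and tin where they are.

Things in the scene. Friction and masses are not known exactly. Their poses are not given: they have to be found in the camera images.
- tube: clear plastic stock tube of square section, 23 x 23 mm outside, 18.5 mm square bore, 162 mm long, about 60 g, open at one end (the mouth), shut at the other by a 6 mm deep black plug. Origin at the middle of its length and section; +x points along it to the mouth, whose rim is 81 mm from the origin. Starts lying level in the rest, mouth away from the robot, the blanks inside in single file
- blank0: first brass blank, 44 x 16 x 16 mm, 95 g. Two or three alike start in the tube (absent: None). Origin at its centre, x along its length. They stick, then break away together at 15 to 28 degrees mouth-down (varies) and slide on until tilted back to under some 10 degrees. One drops out once it is nearly all past the rim. Level and moved smoothly they stay put
- blank1: second brass blank, 44 x 16 x 16 mm, 95 g. Two or three alike start in the tube (absent: None). Origin at its centre, x along its length. They stick, then break away together at 15 to 28 degrees mouth-down (varies) and slide on until tilted back to under some 10 degrees. One drops out once it is nearly all past the rim. Level and moved smoothly they stay put
- blank2: third brass blank, 44 x 16 x 16 mm, 95 g. Two or three alike start in the tube (absent: None). Origin at its centre, x along its length. They stick, then break away together at 15 to 28 degrees mouth-down (varies) and slide on until tilted back to under some 10 degrees. One drops out once it is nearly all past the rim. Level and moved smoothly they stay put
- tray: loose shallow white tray to catch a blank, 130 mm (x) x 150 mm (y), 300 g, floor 3 mm thick, walls up to 8 mm above the bench. Origin at the centre of its underside. A blank let fall into it may end up standing on end. It may get knocked aside
- fixture: fixed aluminium fixture plate 176 (x) x 50 (y) x 20 mm high with three identical rectangular pockets in a row along its x axis at 56 mm pitch, each 46.4 mm (x) x 18.4 mm (y) at the bottom and 6 mm deep with a 2 mm chamfer round the mouth, so a seated blank lies along x and stands 10 mm proud. Origin at the centre of its underside
- seat0 (a point): where the centre of a blank lies when it is fully seated in pocket 0 (22 mm above the bench, 8 mm above the pocket floor); axes as the fixture's
- seat1 (a point): where the centre of a blank lies when it is fully seated in pocket 1 (22 mm above the bench, 8 mm above the pocket floor); axes as the fixture's
- seat2 (a point): where the centre of a blank lies when it is fully seated in pocket 2 (22 mm above the bench, 8 mm above the pocket floor); axes as the fixture's
- rest: fixed wooden rest for the tube: a base 140 (x) x 60 (y) x 8 mm with two saddles 14 mm thick at x = -55 and +55 mm, each with an upright notch 29 mm wide and 10 mm deep whose floor is 30 mm above the bench. The tube lies in both notches along the rest's x axis; the fingers go down between the saddles. Origin at the centre of its underside
- rest_seat (a point): where the middle of the tube is when it lies in the rest (41.5 mm above the bench); axes as the rest's
- jar: bystander: closed glass jar with white cap, 56 mm across, 60 mm tall; origin under its centre
- loupe: bystander: black eyepiece loupe, up to 38 mm across, 32 mm tall; origin under its centre
- driver: bystander: small screwdriver 120 mm long with an orange handle, lying down
- keeper: bystander: round steel parts tin, 60 mm across, 22 mm tall; origin under its centre
Not all that is in view belongs to the job. Several things have the shape of the rest; the one meant has the colours described above.

How it is judged:
By the outcome, as a careful person would: the job done as asked, in the order asked, and still so for the second after the job is handed in, with the robot touching nothing.
Of blank0, blank1, blank2 only 2 to 3 are there at a start; the rules pass over those that are not, and their reading is None.
At some moment in a run one of tray may be knocked a few centimetres aside while the robot is not near it.
It also fails if it takes over 210 s, if anything falls off the work surface, if the arm or the gripper's body presses on something with over 40 N, if the wrist force passes 120 N, or if a joint passes its speed limit or range.

## Robot

A 6-joint arm with a two-finger parallel gripper is mounted at the origin on the work surface. World frame = base frame: x ahead of the robot, y to its left, z up, the work surface at z = 0. Lengths are in mm, angles in rad, forces in N, time in s.
With the tool pointing down it reaches from about 225 to 725 mm from the base axis. Payload 3.1 kg.
Tool frame: the origin (TCP) lies midway between the tips of the shut fingers; the grasp point (between the pads) lies env.pinch_z behind it (env.pinch_z is the distance from the TCP to the grasp point, in mm); z points along the fingers, x is the direction in which the jaws open and shut, and the axes are right-handed (so a half turn about z gives the same grasp; the last joint's range is limited). The gripper opens to 85 mm and grips with 20 to 120 N. Pads are 22 mm wide; open, the fingers measure 114 mm over their backs; the gripper's body (76 mm by 85 mm) begins 54 mm behind the grasp point. The pads swing forward as they close: fully open they stand 13 mm farther back than shut.
Start: joints at [0.98, 0.048, 0.099, 1.622, 0, 1.443], TCP at [234.394, 469.762, 207.612] pointing down, gripper open.
Joint ranges: [-2.91, 2.91], [-0.99, 1.94], [-1.21, 1.42], [-2.12, 2.29], [-1.49, 1.47], [-3.14, 3.14]. Speed limits (rad/s): [2.79, 2.79, 3.14, 3.14, 3.14, 3.14].

## Interface

Orientations are given as [roll, pitch, yaw] about the fixed x, y, z axes, in that order (R = Rz(yaw) Ry(pitch) Rx(roll)).
In Python, from workcell import env gives the robot as it stands.
- The arm moves only by the tool send_rows, never from a script. Its argument "moves" is a list of rows, each a list of 3 entries, a list of its own where there are three numbers: the turn, a rotation vector about the tool's x, y, z in rad, then the shift along the tool's x, y, z in m, then the finger opening in m, from 0 to 0.0854. In form: [[[wx, wy, wz], [x, y, z], gripper], ...]. A call has 1 to 12 rows; each row is the pose to reach, as a shift and turn from the pose commanded when the call began, along the tool's axes at that moment; what a row does not reach only later rows make up. A row lasts 1/10 s, in which the tool goes at most 50 mm and 8.59 degrees, less where a joint would pass 70% of its speed; a pose out of reach is approached as far as the arm can. A call with a gripper value outside its range is refused whole. The fingers move at their own pace and stop on an object; "force" is the grip in N (left out, the last holds). Time passes only in rows, so rows that repeat a pose let the fingers close. It gives the time, the measured TCP pose, the force and the opening at its end, in the units of the state.
- env.observe(): the state, without advancing time (a new reading comes with each control period).
- env.get_image(name): name is "scene" or "top" or "wrist"; returns a dict with "pixels" (420x560x3 uint8, red, green, blue), "fx", "fy", "cx", "cy" (pixels), "k1" (the pictures are not rectified: a ray, as slopes to the right and down, at radius r is drawn at 1 + k1 r^2 times it, then the intrinsics apply), "view" (4x4, takes a point from world to camera coordinates). Camera axes: x right, y down, z forward; pixel columns grow to the right and rows downward; lengths in mm; the calibration is good to about 2 mm. A picture is of the moment at which its call begins. There is no depth.
- env.sign_off(): hands the job in, once; it reports no verdict.
Trained networks look in the newest picture that a camera, given by its name, has taken for a name from the list of things; names that differ only in an ending like _2 or _b are one class to them, and where a whole thing is asked for, a point or a joint stands for the part that bears it (a point fixed in the world has none). Each returns a list of dicts, best first, with "confidence" (0 to 1); they miss things now and then, are a little off and sometimes report something else, mostly with a low value. They report only what shows in the picture. A call takes as long as a camera call. They do not tell look-alikes from the thing itself.
- env.find_in(name, camera): "extent" ([centre column, centre row, width, height] in pixels, round what is visible of it).
- env.regions_of(name, camera): "region" (420x560 bool, what is visible of it) and "extent" ([centre column, centre row, width, height] in pixels, round what is visible of it).
The state is a dict: "time_s": time; "joint_positions": joint angles; "joint_vel": joint speeds; "joint_efforts": joint torques, N m; "position": TCP position; "ee_rot": TCP orientation; "force": force on the tool from outside, world axes, zero at the start; "ft_torque": the same for the moment, N m; "grip_width": opening from 0.0 (shut) to 1.0 (fully open).
Only numpy, scipy, OpenCV 4.12 (cv2) and the standard library are available. Lean on these libraries where they do the work, as an engineer would, in place of code of your own. Each camera call takes 0.05 s, during which the arm holds its last target.

## Working session

There is one attempt and no reset: what is moved stays moved. The work goes in short steps, Python scripts to look and compute and a tool call to move; the robot and the scene stay as the last step left them, time stands still between calls to the robot, and variables do not carry over. Pictures are saved under pics/ and viewed, and the job is handed in when it is done.

Besides the shell and the picture viewer there is one more tool, called after ">>>" in YAML: its name, and indented under it one key for each argument. send_rows: Moves the arm, as the interface text tells. Its arguments: {"type":"object","properties":{"moves":{"type":"array"},"force":{"type":"number"}},"required":["moves"]}

```bash
ls; mkdir -p pics; cat > h.py <<'E'
import numpy as np, cv2
from workcell import env
def snap(cam,fn,crop=None,scale=1):
    im=env.get_image(cam); p=im["pixels"][:,:,::-1]
    if crop: 
        a,b,c,d=crop; p=p[b:d,a:c]
    if scale!=1: p=cv2.resize(p,None,fx=scale,fy=scale,interpolation=cv2.INTER_CUBIC)
    cv2.imwrite("pics/"+fn,p); return im
def ray(im,u,v):
    x=(u-im["cx"])/im["fx"]; y=(v-im["cy"])/im["fy"]
    rd=np.hypot(x,y); r=rd
    for _ in range(30): r=rd/(1+im["k1"]*r*r)
    s=r/rd if rd>0 else 1
    V=np.array(im["view"]); R=V[:3,:3]; t=V[:3,3]
    return -R.T@t, R.T@np.array([x*s,y*s,1.])
def at_z(im,u,v,z):
    c,d=ray(im,u,v); return c+d*(z-c[2])/d[2]
def proj(im,P):
    V=np.array(im["view"]); p=V[:3,:3]@np.array(P)+V[:3,3]
    x,y=p[0]/p[2],p[1]/p[2]; k=1+im["k1"]*(x*x+y*y)
    return im["fx"]*x*k+im["cx"], im["fy"]*y*k+im["cy"]
E
python3 - <<'E'
from h import *
o=env.observe(); print(o, env.pinch_z)
for c in("scene","top","wrist"):
    im=snap(c,c+"0.png"); print(c,im["fx"],im["k1"],np.round(im["view"],3).tolist())
for c in("scene","top"):
  for n in("tube","tray","fixture","rest","jar","loupe","driver","keeper","blank0"):
    print(c,n,[(np.round(d["extent"]).tolist(),round(d["confidence"],2)) for d in env.find_in(n,c)])
E
```

```text
pics
{'time_s': 0.0, 'joint_positions': array([ 9.80201076e-01,  4.87408330e-02,  9.75971033e-02,  1.62195657e+00,
       -1.55084471e-05,  1.44299364e+00]), 'joint_vel': array([0.0005883 , 0.00036594, 0.00011886, 0.00088589, 0.00070561,
       0.00033013]), 'joint_efforts': array([-4.63633678e-04, -3.38783240e+01,  3.20015430e+01,  2.02487380e-02,
       -2.51143647e-04, -1.80148947e-05]), 'position': array([234.04001886, 469.22505495, 206.42197327]), 'ee_rot': array([-3.14131438e+00,  2.28715550e-03,  1.10800410e+00]), 'force': array([-0.93583965, -0.34560181, -0.14103816]), 'ft_torque': array([-0.0318126 ,  0.01295865, -0.03479918]), 'grip_width': 0.9967389720807062} 18.700000000000003
scene 405.2069659898697 -0.006147075995884108 [[0.737, 0.676, -0.004, -451.695], [0.55, -0.604, -0.577, -248.47], [-0.393, 0.423, -0.817, 1318.033], [0.0, 0.0, 0.0, 1.0]]
top 390.50460697337485 -0.06518500075057164 [[0.003, -1.0, -0.005, 32.369], [-0.997, -0.003, -0.077, 551.791], [0.077, 0.005, -0.997, 1001.56], [0.0, 0.0, 0.0, 1.0]]
wrist 370.7472204926286 -0.04727461069737039 [[0.446, 0.895, -0.0
[... 733 characters left out ...]
59.0, 50.0, 24.0], 0.6)]
top tube [([200.0, 221.0, 24.0, 64.0], 0.81)]
top tray [([280.0, 228.0, 63.0, 56.0], 0.86)]
top fixture [([393.0, 234.0, 30.0, 67.0], 0.89)]
top rest [([225.0, 293.0, 37.0, 55.0], 0.92), ([211.0, 151.0, 39.0, 56.0], 0.83), ([142.0, 220.0, 40.0, 56.0], 0.73), ([268.0, 150.0, 21.0, 20.0], 0.68), ([140.0, 146.0, 44.0, 56.0], 0.6), ([200.0, 223.0, 39.0, 52.0], 0.56)]
top jar [([267.0, 149.0, 20.0, 20.0], 0.93)]
top loupe [([309.0, 144.0, 14.0, 17.0], 0.73)]
top driver [([424.0, 295.0, 26.0, 18.0], 0.65), ([166.0, 283.0, 25.0, 24.0], 0.31), ([310.0, 145.0, 11.0, 13.0], 0.23)]
top keeper [([166.0, 282.0, 22.0, 24.0], 0.55), ([389.0, 234.0, 27.0, 66.0], 0.35)]
top blank0 []
```

View pics/top0.png

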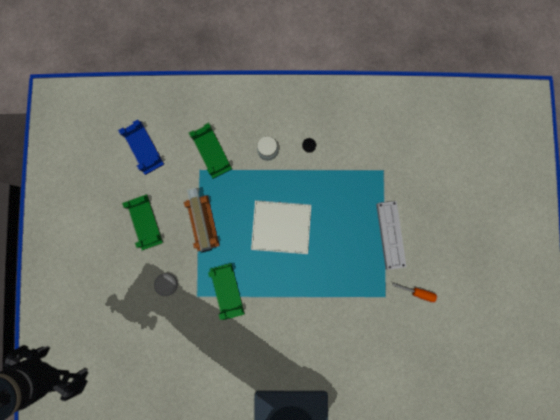

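View pics/scene0.png

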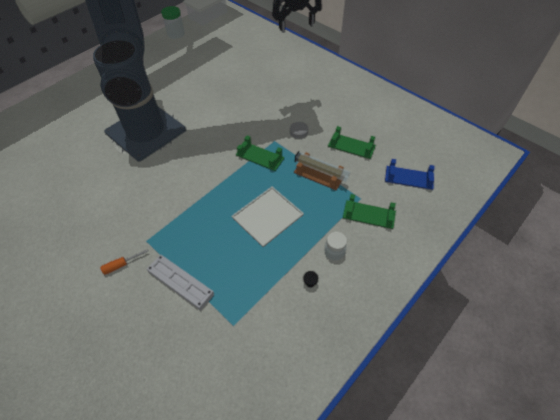

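View pics/wrist0.png

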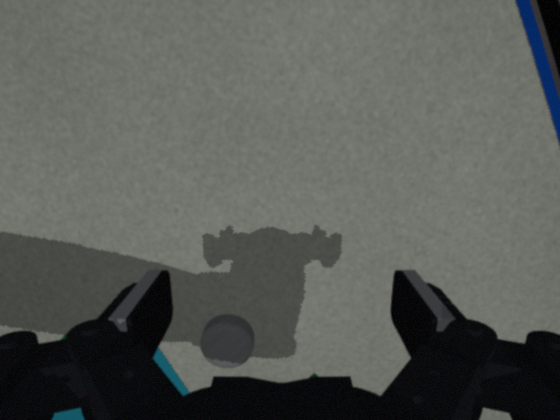

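```bash
python3 - <<'E'
import cv2
a=cv2.imread("pics/top0.png")[110:350,110:450]
cv2.imwrite("pics/top0c.png",cv2.resize(a[60:180,50:210],None,fx=4.5,fy=4.5,interpolation=cv2.INTER_CUBIC))
cv2.imwrite("pics/top0d.png",cv2.resize(a[60:190,140:320],None,fx=4.4,fy=4.4,interpolation=cv2.INTER_CUBIC))
E
```

```text
(no output)
```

View pics/top0c.png

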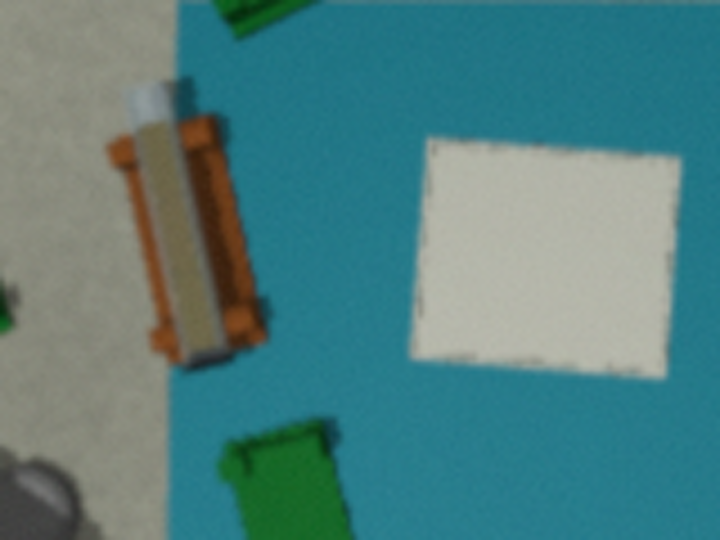

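View pics/top0d.png

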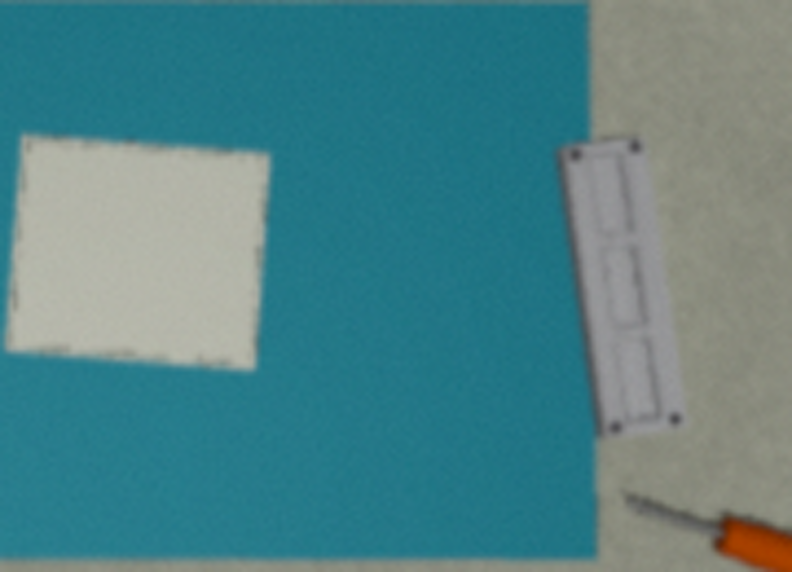

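The fixture rest is the thing most easily confused here. The candidates in the top view are green (211,151), green (142,222), green (227,291), blue (141,147) and orange-brown wood (201,222). The wooden one holds the clear tube, with about three blanks' length of brass inside and the mouth up (+x), so I choose that one. The close crop confirms it. The tray is at (281,228) and the fixture at (391,235), with the driver near its lower end.

```bash
cat >> h.py <<'E'
import json
from scipy.spatial.transform import Rotation as Ro
def cam2tool():
    pass
def rect(mask):
    c,_=cv2.findContours(mask.astype(np.uint8),cv2.RETR_EXTERNAL,cv2.CHAIN_APPROX_NONE)
    c=max(c,key=cv2.contourArea); return cv2.minAreaRect(c)
def world_rect(im,mask,z):
    c,_=cv2.findContours(mask.astype(np.uint8),cv2.RETR_EXTERNAL,cv2.CHAIN_APPROX_NONE)
    c=max(c,key=cv2.contourArea)[:,0,:]
    w=np.array([at_z(im,u,v,z)[:2] for u,v in c],np.float32)
    (cx,cy),(a,b),ang=cv2.minAreaRect(w)
    if b>a: ang+=90; a,b=b,a
    ang=(ang+90)%180-90
    return round(cx,1),round(cy,1),round(a,1),round(b,1),round(ang,1)
E
python3 - <<'E'
from h import *
im=env.get_image("top")
for n,z in(("tube",53),("tray",8),("fixture",20),("rest",40),("jar",60),("driver",8),("keeper",22),("loupe",32)):
    for d in env.regions_of(n,"top")[:2]:
        print(n,round(d["confidence"],2),np.round(d["extent"]).tolist(),world_rect(im,d["region"],z))
w=env.get_image("wrist"); V=np.array(w["view"]); o=env.observe()
R=Ro.from_euler("xyz",o["ee_rot"]).as_matrix(); c=-V[:3,:3].T@V[:3,3]
print("cam in tool",R.T@(c-o["position"]), "axes", np.round(R.T@V[:3,:3].T,3))
print(np.round(R,3), at_z(w,280,150,0), at_z(w,280,210,0))
E
```

```text
tube 0.66 [198.0, 220.0, 23.0, 66.0] (539.5, 237.9, 167.3, 31.2, 13.2)
tube 0.6 [390.0, 235.0, 30.0, 70.0] (502.8, -250.9, 172.9, 56.8, 7.2)
tray 0.59 [281.0, 228.0, 63.0, 54.0] (523.8, 28.0, 153.6, 134.6, 85.8)
fixture 0.66 [391.0, 235.0, 25.0, 72.0] (503.9, -260.0, 174.4, 55.3, 7.8)
rest 0.95 [200.0, 224.0, 41.0, 56.0] (536.4, 212.9, 135.7, 24.0, 13.5)
rest 0.92 [210.0, 149.0, 39.0, 58.0] (722.8, 216.6, 141.9, 64.5, 27.0)
jar 0.89 [269.0, 149.0, 20.0, 24.0] (721.3, 63.7, 62.7, 51.2, 0.2)
jar 0.67 [309.0, 146.0, 12.0, 15.0] (731.9, -43.9, 35.1, 34.4, -26.4)
driver 0.66 [414.0, 293.0, 42.0, 19.0] (346.3, -348.5, 74.3, 25.8, 71.5)
driver 0.42 [166.0, 283.0, 22.0, 26.0] (371.0, 332.0, 61.6, 60.4, -89.0)
keeper 0.69 [166.0, 283.0, 23.0, 25.0] (372.4, 327.9, 60.7, 59.6, -89.0)
loupe 0.53 [310.0, 144.0, 9.0, 15.0] (739.3, -45.9, 37.7, 36.9, 0.2)
cam in tool [  -0.55064654  -66.94390374 -166.05594114] axes [[ 1.     0.    -0.   ]
 [-0.     0.964  0.267]
 [ 0.    -0.267  0.964]]
[[ 0.446  0.895 -0.   ]
 [ 0.895 -0.446  0.   ]
 [-0.    -0.    -1.   ]] [208.21589431 480.59958855   0.        ] [263.8370846  452.80559783   0.        ]
```

```bash
cat >> h.py <<'E'
# commanded pose bookkeeping
def load():
    d=json.load(open("cmd.json")); return np.array(d["R"]),np.array(d["p"])
def save(R,p): json.dump(dict(R=np.array(R).tolist(),p=np.array(p).tolist()),open("cmd.json","w"))
def Rt(yaw,tilt=0):  # yaw(deg) of tool x; tool y = mouth dir; tilt(deg) mouth-down about tool x
    R=Ro.from_euler("xyz",[180,0,yaw],degrees=True).as_matrix()
    return R@Ro.from_rotvec([np.radians(tilt),0,0]).as_matrix()
def rel(R,p):
    R0,p0=load()
    return np.round(Ro.from_matrix(R0.T@R).as_rotvec(),4).tolist(), np.round(R0.T@(np.array(p)-p0)/1000,4).tolist()
def commit(w,s):
    R0,p0=load(); save(R0@Ro.from_rotvec(w).as_matrix(), p0+R0@(np.array(s)*1000))
def show():
    o=env.observe(); R,p=load()
    print("t",round(o["time_s"],2),"meas",np.round(o["position"],1),np.round(np.degrees(o["ee_rot"]),2),"cmd",np.round(p,1),np.round(np.degrees(Ro.from_matrix(R).as_euler("xyz")),2),"F",np.round(o["force"],1),"T",np.round(o["ft_torque"],2),"grip",round(o["grip_width"]*85.4,1))
E
python3 - <<'E'
from h import *
print(np.round(Rt(90,0),2), Rt(90,20)[:,1])
save(Ro.from_euler("xyz",[3.14159265,0,1.108]).as_matrix(),[234.394,469.762,207.612])
print(rel(Rt(103.4),[515,232,200]))
E
```

```text
[[ 0.  1.  0.]
 [ 1. -0. -0.]
 [ 0.  0. -1.]] [ 9.39692621e-01 -2.08653677e-16 -3.42020143e-01]
([0.0, 0.0, -0.6967], [-0.0875, 0.3572, 0.0076])
```

>>> send_rows:
  moves:
    - [[0, 0, -0.1], [-0.012, 0.05, 0.001], 0.05]
    - [[0, 0, -0.2], [-0.024, 0.1, 0.002], 0.05]
    - [[0, 0, -0.3], [-0.036, 0.15, 0.003], 0.05]
    - [[0, 0, -0.4], [-0.049, 0.2, 0.004], 0.05]
    - [[0, 0, -0.5], [-0.061, 0.25, 0.005], 0.05]
    - [[0, 0, -0.6], [-0.073, 0.3, 0.006], 0.05]
    - [[0, 0, -0.697], [-0.0875, 0.357, 0.008], 0.05]
    - [[0, 0, -0.697], [-0.0875, 0.357, 0.008], 0.05]
    - [[0, 0, -0.697], [-0.0875, 0.357, 0.008], 0.05]
    - [[0, 0, -0.697], [-0.0875, 0.357, 0.008], 0.05]
    - [[0, 0, -0.697], [-0.0875, 0.357, 0.008], 0.05]
  force: 80

```text
time_s: 2.65
position: [513.7, 233.3, 199.9]
ee_rot: [-3.141, -0.001, 1.807]
force: [0.4, 0.6, 0.3]
grip_width: 0.588
```

```bash
python3 - <<'E'
from h import *
commit([0,0,-0.697],[-0.0875,0.357,0.008]); show()
snap("wrist","w1.png")
E
```

```text
t 2.65 meas [513.7 233.3 199.9] [-1.7999e+02 -4.0000e-02  1.0351e+02] cmd [514.8 232.1 199.6] [180.     0.   103.42] F [0.4 0.6 0.3] T [-0.03 -0.04 -0.  ] grip 50.3
```

View pics/w1.png

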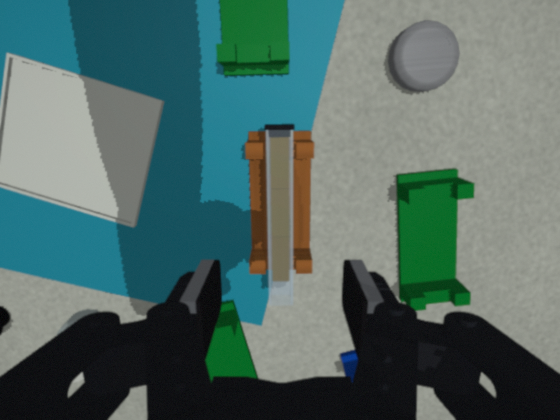

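```bash
python3 - <<'E'
import cv2
a=cv2.imread("pics/w1.png")[110:320,230:330]
cv2.imwrite("pics/w1c.png",cv2.resize(a[:,:],None,fx=2.85,fy=2.85,interpolation=cv2.INTER_CUBIC))
a=cv2.imread("pics/w1.png")
E
python3 - <<'E'
from h import *
im=env.get_image("wrist")
for d in env.regions_of("tube","wrist")[:1]: print(d["extent"],d["confidence"],world_rect(im,d["region"],53))
for d in env.regions_of("rest","wrist")[:5]: print(d["extent"],d["confidence"],world_rect(im,d["region"],40))
E
```

```text
[279.5, 215.4, 30.2, 182.2] 0.78 (540.0, 236.8, 167.1, 24.8, 13.5)
[279.2, 201.1, 68.9, 146.8] 0.98 (525.0, 255.3, 133.9, 17.5, 14.0)
[256.2, 38.9, 75.1, 77.8] 0.88 (398.2, 180.8, 61.0, 57.4, -76.7)
[232.9, 338.2, 48.9, 77.3] 0.71 (684.2, 213.2, 91.4, 47.1, 25.4)
[348.8, 362.3, 20.8, 31.4] 0.62 (679.6, 346.9, 37.2, 18.4, 31.8)
[436.5, 237.8, 76.8, 140.7] 0.6 (531.3, 385.4, 140.7, 71.3, 20.1)
```

View pics/w1c.png

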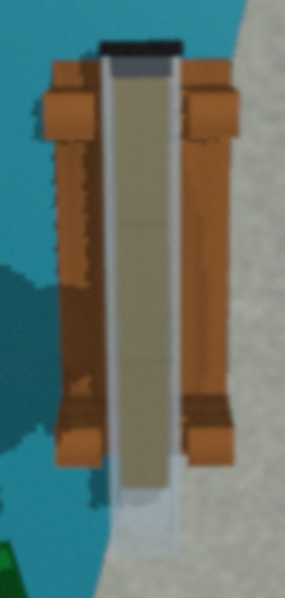

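```bash
python3 - <<'E'
from h import *
im=env.get_image("wrist")
f=lambda x,y,z: at_z(im,230+x/2.85,110+y/2.85,z)
m=f(144,555,53); a=f(141.5,55,53); b=f(141.5,41,53); c=f(141.5,41,30)
print(m,a,b,c, [np.linalg.norm((m-q)[:2]) for q in(a,b,c)])
d=(m-a)[:2]; print("yaw",np.degrees(np.arctan2(d[1],d[0])), "mid from mouth",m[:2]-81*d/np.linalg.norm(d), "from plug",a[:2]+81*d/np.linalg.norm(d))
# rest saddles outer corners at z=40
pts=[(43,138),(238,138),(55,466),(234,466)]
P=[f(x,y,40) for x,y in pts]; print(np.round(P,1), np.mean(P,axis=0))
print("widths",np.linalg.norm(P[0]-P[1]),np.linalg.norm(P[2]-P[3]))
print(np.linalg.norm(P[0]-P[2]),np.linalg.norm(P[1]-P[3]))
E
```

```text
[621.01185826 257.3349676   53.        ] [463.90641858 218.8280291   53.        ] [460.04224928 217.90141898  53.        ] [460.88746935 218.00716031  30.        ] [np.float64(161.755690749243), np.float64(165.72935700566893), np.float64(164.88328099777198)]
yaw 13.771841668336648 mid from mouth [542.34049557 238.05241869] from plug [542.57778127 238.11057801]
[[496.  195.3  40. ]
 [481.9 253.7  40. ]
 [602.6 222.1  40. ]
 [588.5 280.6  40. ]] [542.28087895 237.91989865  40.        ]
widths 60.09075710321278 60.15947254357436
109.94259228196553 109.94275838678321
```

```bash
python3 - <<'E'
from h import *
im=env.get_image("wrist"); print(im["pixels"].shape)
u=np.array([np.cos(np.radians(13.75)),np.sin(np.radians(13.75))]); o=np.array([542.4,238.1])
f=lambda x,y,z: at_z(im,230+x/2.85,110+y/2.85,z)
def bk(s,t,z): # along, across -> crop px
    n=np.array([-u[1],u[0]]); q=o+s*u+t*n
    a,b=proj(im,[q[0],q[1],z]); return round((a-230)*2.85),round((b-110)*2.85)
for s in(-70,-62,-48,48,62,70): print(s,[bk(s,-30,z) for z in(40,8,30)])
p=im["pixels"][110:320,230:330,::-1].copy(); p=cv2.resize(p,None,fx=4,fy=4,interpolation=cv2.INTER_CUBIC)
cv2.imwrite("pics/w1d.png",p[50:600])
E
```

```text
(420, 560, 3)
-70 [(44, 89), (53, 81), (47, 87)]
-62 [(45, 116), (54, 106), (48, 112)]
-48 [(46, 161), (55, 147), (49, 157)]
48 [(55, 447), (62, 411), (57, 436)]
62 [(56, 486), (63, 447), (58, 473)]
70 [(56, 507), (63, 467), (59, 494)]
```

View pics/w1d.png

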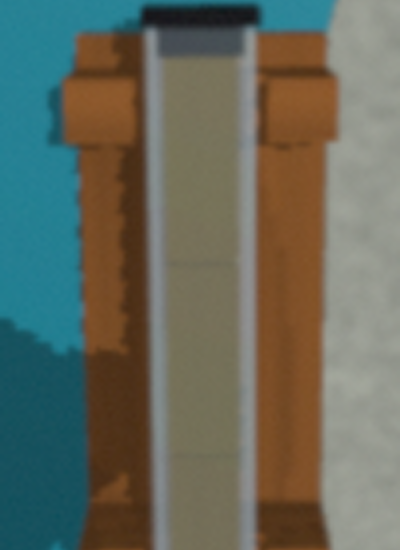

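```bash
python3 - <<'E'
from h import *
for z in(100,60,22.5): print(rel(Rt(103.75),[542.4,238.1,z]))
E
```

```text
([0.0, 0.0, -0.0058], [-0.0006, 0.0283, 0.0996])
([0.0, 0.0, -0.0058], [-0.0006, 0.0283, 0.1396])
([0.0, 0.0, -0.0058], [-0.0006, 0.0283, 0.1771])
```

>>> send_rows:
  moves:
    - [[0, 0, -0.006], [-0.0005, 0.014, 0.035], 0.05]
    - [[0, 0, -0.006], [-0.0005, 0.028, 0.075], 0.05]
    - [[0, 0, -0.006], [-0.0005, 0.028, 0.115], 0.05]
    - [[0, 0, -0.006], [-0.0005, 0.028, 0.15], 0.05]
    - [[0, 0, -0.006], [-0.0005, 0.028, 0.168], 0.05]
    - [[0, 0, -0.006], [-0.0005, 0.028, 0.177], 0.05]
    - [[0, 0, -0.006], [-0.0005, 0.028, 0.177], 0.05]
    - [[0, 0, -0.006], [-0.0005, 0.028, 0.177], 0.035]
    - [[0, 0, -0.006], [-0.0005, 0.028, 0.177], 0.03]
    - [[0, 0, -0.006], [-0.0005, 0.028, 0.177], 0.02]
    - [[0, 0, -0.006], [-0.0005, 0.028, 0.177], 0.01]
    - [[0, 0, -0.006], [-0.0005, 0.028, 0.177], 0.01]
  force: 80

```text
time_s: 4.15
position: [543.7, 238.9, 25.2]
ee_rot: [3.137, -0.001, 1.811]
force: [-0.6, 0.1, 5.6]
grip_width: 0.231
```

```bash
python3 - <<'E'
from h import *
commit([0,0,-0.006],[-0.0005,0.028,0.177]); show()
snap("wrist","w2.png")
for z in(70,130): print(rel(Rt(103.75),[542.4,238.1,z]))
# tray pour pose: tube yaw 0 , mouth at x=... 
E
```

```text
t 4.15 meas [543.7 238.9  25.2] [ 1.7976e+02 -4.0000e-02  1.0378e+02] cmd [542.1 238.1  22.6] [180.     0.   103.76] F [-0.6  0.1  5.6] T [0.13 0.18 0.01] grip 19.7
([0.0, 0.0, 0.0002], [-0.0001, 0.0003, -0.0474])
([0.0, 0.0, 0.0002], [-0.0001, 0.0003, -0.1074])
```

View pics/w2.png

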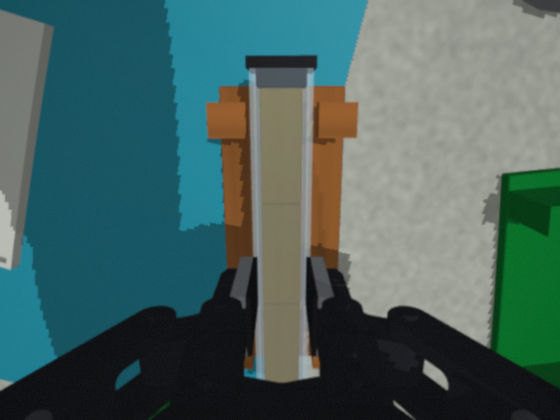

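```bash
cat >> h.py <<'E'
def pour(theta,M,yaw=90,off=17):
    R=Rt(yaw,theta); y,z=R[:,1],R[:,2]
    return R,np.array(M,float)-81*y-11.5*z+off*z
E
python3 - <<'E'
from h import *
im=env.get_image("top")
for d in env.regions_of("tray","top")[:1]: print(d["confidence"],world_rect(im,d["region"],8))
A=np.array([542.1,238.1,22.6]); Rb,B=pour(-3,[495,28,95])
print(B); RA=Rt(103.75)
print("lift",rel(RA,A+[0,0,70]))
A2=A+[0,0,70]
save(RA,A2)
print("move",rel(Rb,B)); 
save(RA,A)
E
```

```text
0.95 (523.9, 27.6, 149.8, 129.9, 85.7)
[414.39885544  28.          85.2683251 ]
lift ([0.0, 0.0, 0.0002], [0.0, -0.0, -0.07])
move ([-0.0521, -0.0063, 0.2399], [-0.1737, -0.174, 0.0073])
```

>>> send_rows:
  moves:
    - [[0, 0, 0], [0, 0, -0.005], 0.01]
    - [[0, 0, 0], [0, 0, -0.015], 0.01]
    - [[0, 0, 0], [0, 0, -0.03], 0.01]
    - [[0, 0, 0], [0, 0, -0.05], 0.01]
    - [[0, 0, 0], [0, 0, -0.063], 0.01]
    - [[0, 0, 0], [0, 0, -0.07], 0.01]
    - [[0, 0, 0], [0, 0, -0.07], 0.01]
  force: 80

```text
time_s: 5.0
position: [543.3, 238.4, 94.5]
ee_rot: [3.138, -0.0, 1.811]
force: [0.2, -0.2, -3.1]
grip_width: 0.23
```

>>> send_rows:
  moves:
    - [[-0.003, 0, 0.014], [-0.01, -0.01, 0], 0.01]
    - [[-0.008, -0.001, 0.036], [-0.026, -0.026, 0.001], 0.01]
    - [[-0.014, -0.002, 0.066], [-0.048, -0.048, 0.002], 0.01]
    - [[-0.022, -0.003, 0.1], [-0.073, -0.073, 0.003], 0.01]
    - [[-0.03, -0.004, 0.135], [-0.098, -0.098, 0.004], 0.01]
    - [[-0.037, -0.005, 0.17], [-0.123, -0.123, 0.005], 0.01]
    - [[-0.044, -0.006, 0.203], [-0.147, -0.147, 0.006], 0.01]
    - [[-0.049, -0.006, 0.227], [-0.164, -0.164, 0.007], 0.01]
    - [[-0.052, -0.006, 0.24], [-0.174, -0.174, 0.007], 0.01]
    - [[-0.052, -0.006, 0.24], [-0.174, -0.174, 0.007], 0.01]
    - [[-0.052, -0.006, 0.24], [-0.174, -0.174, 0.007], 0.01]
  force: 80

```text
time_s: 6.1
position: [414.3, 27.9, 85.1]
ee_rot: [3.09, -0.001, 1.57]
force: [0.0, -1.0, -3.6]
grip_width: 0.223
```

```bash
python3 - <<'E'
from h import *
commit([0,0,0],[0,0,-0.07]); commit([-0.052,-0.006,0.24],[-0.174,-0.174,0.007]); show()
im=snap("wrist","w3.png"); t=snap("top","t3.png",(180,160,420,300),3.3)
for d in env.regions_of("tray","top")[:1]: print(d["confidence"],world_rect(t,d["region"],8))
for th,z in((0,40),(5,17),(8,17),(10,17),(12,17),(14,17),(16,17),(18,17)): print(th,rel(*pour(th,[495,28,z])))
E
```

```text
t 6.1 meas [414.3  27.9  85.1] [ 1.7703e+02 -6.0000e-02  8.9980e+01] cmd [414.4  27.7  85.6] [ 1.7701e+02 -2.0000e-02  9.0000e+01] F [ 0.  -1.  -3.6] T [ 0.05  0.01 -0.02] grip 19.1
0.73 (524.8, 27.5, 150.3, 132.5, 85.5)
0 ([0.0522, -0.0003, -0.0001], [0.0003, -0.0031, 0.051])
5 ([0.1395, -0.0003, -0.0001], [0.0003, -0.0041, 0.0669])
8 ([0.1918, -0.0003, -0.0001], [0.0003, -0.0037, 0.0627])
10 ([0.2268, -0.0003, -0.0], [0.0003, -0.0033, 0.0599])
12 ([0.2617, -0.0003, -0.0], [0.0003, -0.0028, 0.0571])
14 ([0.2966, -0.0003, -0.0], [0.0003, -0.0022, 0.0543])
16 ([0.3315, -0.0003, -0.0], [0.0003, -0.0015, 0.0516])
18 ([0.3664, -0.0003, -0.0], [0.0003, -0.0007, 0.0488])
```

View pics/w3.png

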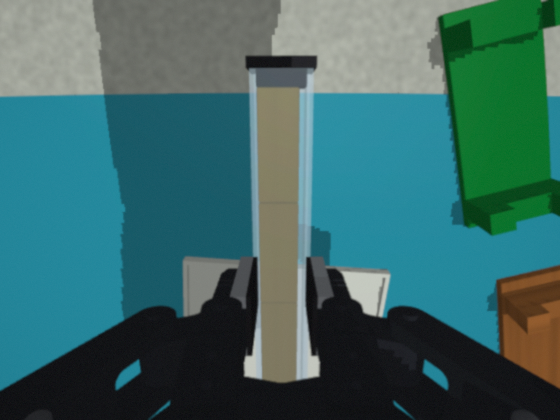

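View pics/t3.png

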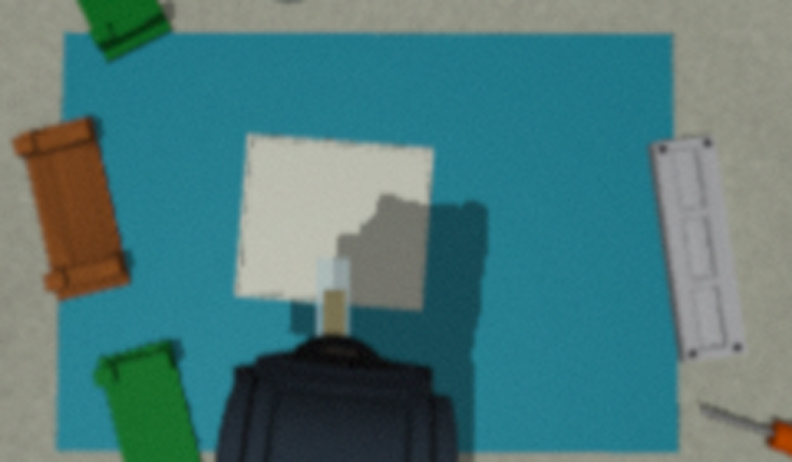

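>>> send_rows:
  moves:
    - [[0.03, 0, 0], [0, -0.001, 0.01], 0.01]
    - [[0.07, 0, 0], [0, -0.002, 0.026], 0.01]
    - [[0.12, 0, 0], [0, -0.003, 0.044], 0.01]
    - [[0.17, 0, 0], [0, -0.004, 0.058], 0.01]
    - [[0.192, 0, 0], [0, -0.0037, 0.0627], 0.01]
    - [[0.227, 0, 0], [0, -0.0033, 0.06], 0.01]
    - [[0.262, 0, 0], [0, -0.0028, 0.0571], 0.01]
    - [[0.297, 0, 0], [0, -0.0022, 0.0543], 0.01]
    - [[0.314, 0, 0], [0, -0.002, 0.053], 0.01]
    - [[0.262, 0, 0], [0, -0.0028, 0.0571], 0.01]
    - [[0.192, 0, 0], [0, -0.0037, 0.0627], 0.01]
    - [[0.192, 0, 0], [0, -0.0037, 0.0627], 0.01]
  force: 80

```text
time_s: 7.45
position: [410.8, 28.5, 21.4]
ee_rot: [-2.998, -0.001, 1.572]
force: [-0.7, -0.6, -4.0]
grip_width: 0.234
```

```bash
python3 - <<'E'
from h import *
commit([0.192,0,0],[0,-0.0037,0.0627]); show()
im=snap("wrist","w4.png",(200,30,360,400),1.6)
for th in(5,8,10,12,14,15,16,17,18,19,20,21,22,24): print(th,rel(*pour(th,[495,28,17])))
E
```

```text
t 7.45 meas [410.8  28.5  21.4] [-1.7177e+02 -5.0000e-02  9.0060e+01] cmd [414.   27.7  22.8] [-1.7199e+02 -2.0000e-02  9.0000e+01] F [-0.7 -0.6 -4. ] T [ 0.04 -0.21  0.03] grip 20.0
5 ([-0.0525, -0.0003, -0.0], [0.0003, 0.0004, 0.0042])
8 ([-0.0002, -0.0003, -0.0], [0.0003, -0.0, -0.0])
10 ([0.0348, -0.0003, -0.0], [0.0003, -0.0001, -0.0029])
12 ([0.0697, -0.0003, -0.0], [0.0003, -0.0002, -0.0057])
14 ([0.1046, -0.0003, -0.0], [0.0003, -0.0001, -0.0085])
15 ([0.122, -0.0003, -0.0], [0.0003, -0.0001, -0.0099])
16 ([0.1395, -0.0003, -0.0], [0.0003, 0.0, -0.0114])
17 ([0.1569, -0.0003, -0.0], [0.0003, 0.0001, -0.0128])
18 ([0.1744, -0.0003, -0.0], [0.0003, 0.0003, -0.0142])
19 ([0.1918, -0.0003, -0.0], [0.0003, 0.0004, -0.0156])
20 ([0.2093, -0.0003, 0.0], [0.0003, 0.0006, -0.017])
21 ([0.2267, -0.0003, 0.0], [0.0003, 0.0008, -0.0184])
22 ([0.2442, -0.0003, 0.0], [0.0003, 0.0011, -0.0198])
24 ([0.2791, -0.0003, 0.0], [0.0003, 0.0016, -0.0226])
```

View pics/w4.png

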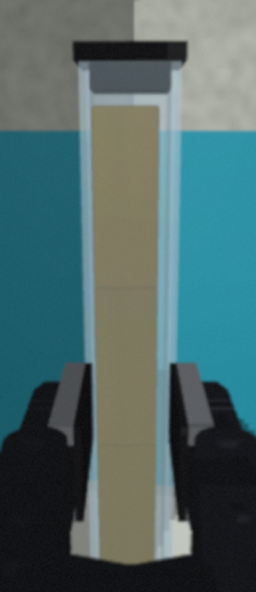

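>>> send_rows:
  moves:
    - [[0.07, 0, 0], [0, 0, -0.0057], 0.01]
    - [[0.122, 0, 0], [0, 0, -0.01], 0.01]
    - [[0.122, 0, 0], [0, 0, -0.01], 0.01]
    - [[0.122, 0, 0], [0, 0, -0.01], 0.01]
    - [[0.07, 0, 0], [0, 0, -0.0057], 0.01]
    - [[0, 0, 0], [0, 0, 0], 0.01]
    - [[0, 0, 0], [0, 0, 0], 0.01]
  force: 80

```text
time_s: 8.2
position: [410.2, 28.2, 21.6]
ee_rot: [-2.998, -0.001, 1.571]
force: [-0.9, -1.0, -3.6]
grip_width: 0.228
```

```bash
python3 - <<'E'
from h import *
show()
im=snap("wrist","w5.png",(200,30,360,400),1.6)
snap("scene","s5.png",(200,130,380,260),4)
E
```

```text
t 8.2 meas [410.2  28.2  21.6] [-1.7178e+02 -4.0000e-02  9.0020e+01] cmd [414.   27.7  22.8] [-1.7199e+02 -2.0000e-02  9.0000e+01] F [-0.9 -1.  -3.6] T [-0.02 -0.18  0.02] grip 19.4
```

View pics/w5.png

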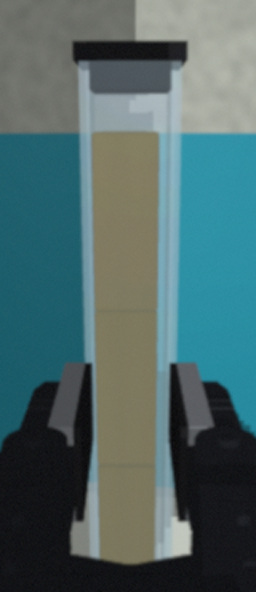

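View pics/s5.png

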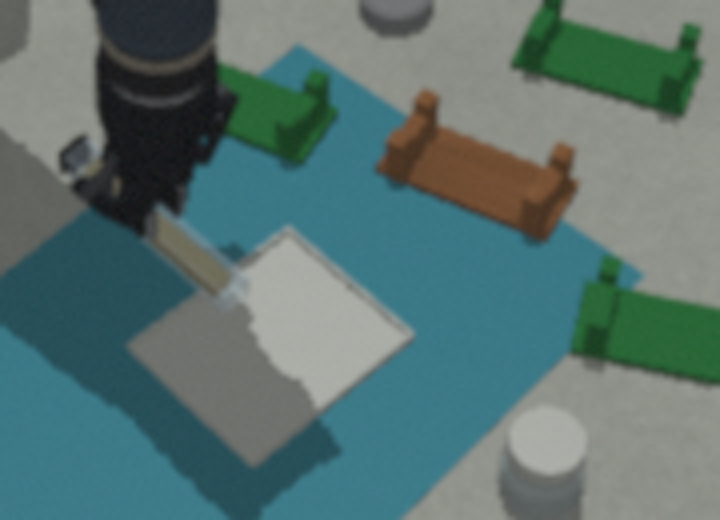

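>>> send_rows:
  moves:
    - [[0.07, 0, 0], [0, 0, -0.0057], 0.01]
    - [[0.122, 0, 0], [0, 0, -0.01], 0.01]
    - [[0.122, 0, 0], [0, 0, -0.01], 0.01]
    - [[0.122, 0, 0], [0, 0, -0.01], 0.01]
    - [[0.122, 0, 0], [0, 0, -0.01], 0.01]
    - [[0.122, 0, 0], [0, 0, -0.01], 0.01]
    - [[0.122, 0, 0], [0, 0, -0.01], 0.01]
    - [[0.122, 0, 0], [0, 0, -0.01], 0.01]
    - [[0.122, 0, 0], [0, 0, -0.01], 0.01]
    - [[0.07, 0, 0], [0, 0, -0.0057], 0.01]
    - [[0, 0, 0], [0, 0, 0], 0.01]
    - [[0, 0, 0], [0, 0, 0], 0.01]
  force: 80

```text
time_s: 9.5
position: [410.2, 28.1, 21.5]
ee_rot: [-2.997, -0.001, 1.571]
force: [-0.0, 0.3, -3.0]
grip_width: 0.229
```

```bash
python3 - <<'E'
from h import *
show()
im=snap("wrist","w6.png",(200,30,360,400),1.6)
snap("scene","s6.png",(220,170,320,250),6)
E
```

```text
t 9.5 meas [410.2  28.1  21.5] [-1.7174e+02 -4.0000e-02  9.0010e+01] cmd [414.   27.7  22.8] [-1.7199e+02 -2.0000e-02  9.0000e+01] F [-0.   0.3 -3. ] T [-0.02 -0.15 -0.01] grip 19.6
```

View pics/w6.png

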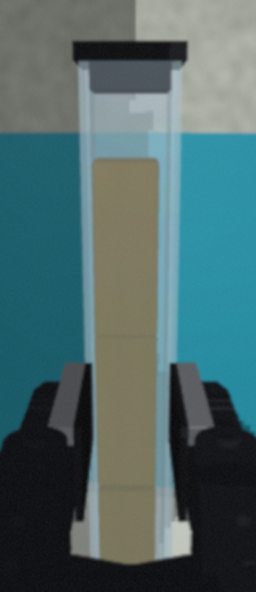

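View pics/s6.png

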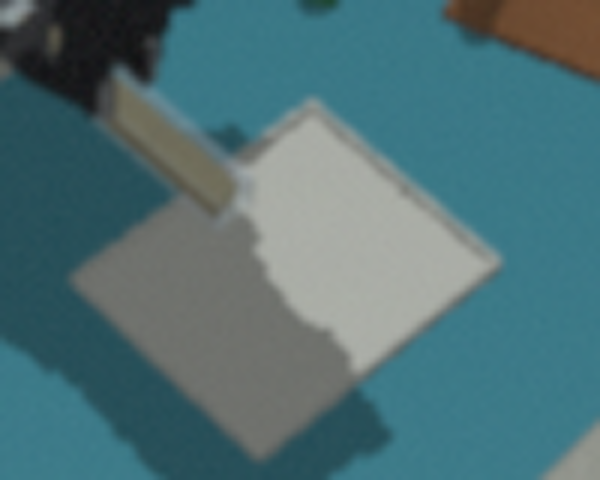

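>>> send_rows:
  moves:
    - [[0.07, 0, 0], [0, 0, -0.0057], 0.01]
    - [[0.122, 0, 0], [0, 0, -0.01], 0.01]
    - [[0.07, 0, 0], [0, 0, -0.0057], 0.01]
    - [[0, 0, 0], [0, 0, 0], 0.01]
    - [[0.07, 0, 0], [0, 0, -0.0057], 0.01]
    - [[0.122, 0, 0], [0, 0, -0.01], 0.01]
    - [[0.07, 0, 0], [0, 0, -0.0057], 0.01]
    - [[0, 0, 0], [0, 0, 0], 0.01]
    - [[0.07, 0, 0], [0, 0, -0.0057], 0.01]
    - [[0.122, 0, 0], [0, 0, -0.01], 0.01]
    - [[0.07, 0, 0], [0, 0, -0.0057], 0.01]
    - [[0, 0, 0], [0, 0, 0], 0.01]
  force: 80

```text
time_s: 10.8
position: [416.9, 27.4, 22.7]
ee_rot: [-3.003, -0.0, 1.571]
force: [-0.6, 1.0, -2.2]
grip_width: 0.227
```

```bash
python3 - <<'E'
from h import *
show()
im=snap("wrist","w7.png",(200,30,360,400),1.6)
E
```

```text
t 10.8 meas [416.9  27.4  22.7] [-1.7207e+02 -1.0000e-02  9.0000e+01] cmd [414.   27.7  22.8] [-1.7199e+02 -2.0000e-02  9.0000e+01] F [-0.6  1.  -2.2] T [-0.01 -0.09  0.  ] grip 19.4
```

View pics/w7.png

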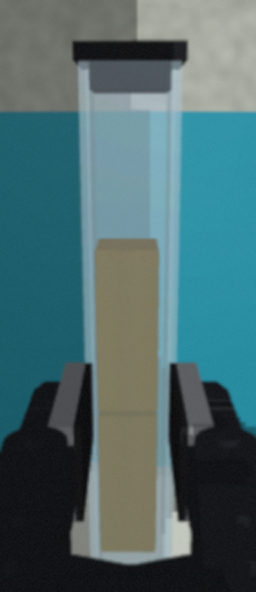

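```bash
python3 - <<'E'
from h import *
show()
snap("scene","s7.png",(220,170,320,250),6)
snap("top","t7.png",(220,180,340,280),6)
E
```

```text
t 10.85 meas [412.1  27.9  21.4] [-1.7188e+02 -3.0000e-02  9.0030e+01] cmd [414.   27.7  22.8] [-1.7199e+02 -2.0000e-02  9.0000e+01] F [-4.2  0.1 -4. ] T [ 0.04  0.27 -0.02] grip 19.3
```

View pics/s7.png

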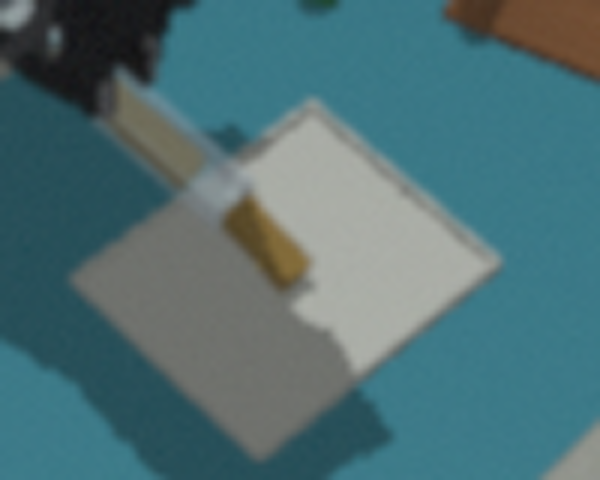

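View pics/t7.png

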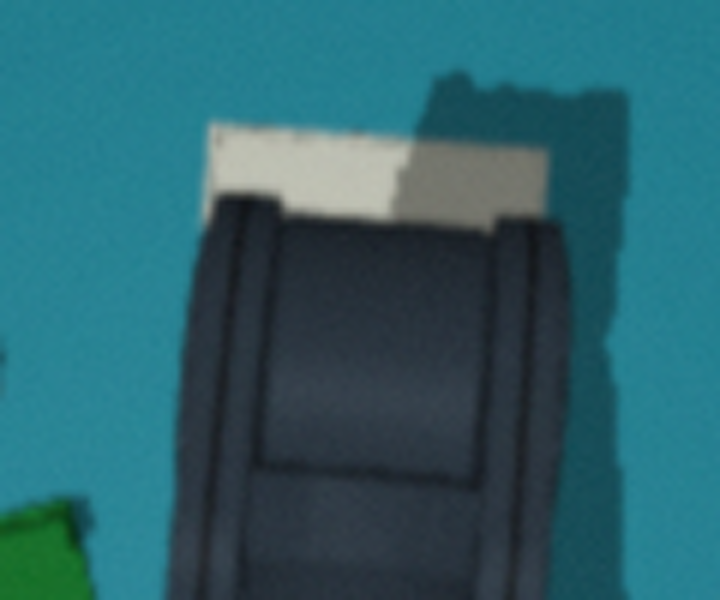

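```bash
python3 - <<'E'
from h import *
for th in(4,0,-4): print(th,rel(*pour(th,[495,28,17])))
for x,z in((485,22),(465,40),(455,70),(455,100)): print(rel(*pour(-4,[x,28,z])))
save(*pour(-4,[455,28,100]))
RA=Rt(103.75)
print("above",rel(RA@Ro.from_rotvec([np.radians(-3),0,0]).as_matrix(),[536,236.7,95]))
E
```

```text
4 ([-0.07, -0.0003, -0.0], [0.0003, 0.0006, 0.0056])
0 ([-0.1398, -0.0003, -0.0], [0.0003, 0.0016, 0.0112])
-4 ([-0.2096, -0.0003, -0.0001], [0.0002, 0.0029, 0.0167])
([-0.2096, -0.0003, -0.0001], [0.0003, -0.0077, 0.0131])
([-0.2096, -0.0003, -0.0001], [0.0003, -0.03, -0.0019])
([-0.2096, -0.0003, -0.0001], [0.0003, -0.0441, -0.0302])
([-0.2096, -0.0003, -0.0001], [0.0003, -0.0483, -0.0599])
above ([0.0174, 0.0147, -0.2395], [0.2087, 0.1615, 0.0051])
```

>>> send_rows:
  moves:
    - [[-0.06, 0, 0], [0, 0.0005, 0.0048], 0.01]
    - [[-0.14, 0, 0], [0, 0.0016, 0.0112], 0.01]
    - [[-0.19, 0, 0], [0, 0.0025, 0.0152], 0.01]
    - [[-0.2096, 0, 0], [0.0003, 0, 0.016], 0.01]
    - [[-0.2096, 0, 0], [0.0003, -0.0077, 0.0131], 0.01]
    - [[-0.2096, 0, 0], [0.0003, -0.019, 0.007], 0.01]
    - [[-0.2096, 0, 0], [0.0003, -0.031, -0.004], 0.01]
    - [[-0.2096, 0, 0], [0.0003, -0.039, -0.02], 0.01]
    - [[-0.2096, 0, 0], [0.0003, -0.0455, -0.04], 0.01]
    - [[-0.2096, 0, 0], [0.0003, -0.0483, -0.054], 0.01]
    - [[-0.2096, 0, 0], [0.0003, -0.0483, -0.06], 0.01]
    - [[-0.2096, 0, 0], [0.0003, -0.0483, -0.06], 0.01]
  force: 80

```text
time_s: 12.15
position: [376.6, 27.7, 91.2]
ee_rot: [3.068, 0.0, 1.571]
force: [-0.6, 0.1, -2.5]
grip_width: 0.231
```

>>> send_rows:
  moves:
    - [[0.001, 0.001, -0.012], [0.01, 0.008, 0], 0.01]
    - [[0.002, 0.002, -0.034], [0.03, 0.023, 0.001], 0.01]
    - [[0.005, 0.004, -0.066], [0.058, 0.045, 0.001], 0.01]
    - [[0.007, 0.006, -0.1], [0.088, 0.068, 0.002], 0.01]
    - [[0.009, 0.008, -0.135], [0.118, 0.091, 0.003], 0.01]
    - [[0.012, 0.01, -0.17], [0.148, 0.114, 0.004], 0.01]
    - [[0.015, 0.012, -0.204], [0.178, 0.138, 0.005], 0.01]
    - [[0.017, 0.014, -0.228], [0.199, 0.154, 0.005], 0.01]
    - [[0.0174, 0.0147, -0.2395], [0.2087, 0.1615, 0.005], 0.01]
    - [[0.0174, 0.0147, -0.2395], [0.2087, 0.1615, 0.005], 0.01]
    - [[0.0174, 0.0147, -0.2395], [0.2087, 0.1615, 0.005], 0.01]
  force: 80

```text
time_s: 13.25
position: [535.1, 237.0, 93.5]
ee_rot: [3.093, 0.0, 1.812]
force: [-0.5, 0.5, -2.2]
grip_width: 0.231
```

```bash
python3 - <<'E'
from h import *
commit([0.0174,0.0147,-0.2395],[0.2087,0.1615,0.005]); show()
snap("wrist","w8.png"); 
t=snap("top","t8.png",(180,160,420,300),3.3)
RA=Rt(103.75)
for z in(70,45,30,24.5): print(rel(RA,[536,236.7,z]))
for n,z in(("tray",8),("blank0",19),("fixture",20),("rest",40)):
  for d in env.regions_of(n,"top")[:1]: print(n,d["confidence"],world_rect(t,d["region"],z))
E
```

```text
t 13.25 meas [535.1 237.   93.5] [177.19   0.   103.8 ] cmd [536.  236.7  95.1] [177.    -0.   103.75] F [-0.5  0.5 -2.2] T [-0.05  0.16 -0.03] grip 19.8
([0.0523, -0.0001, -0.0], [0.0, -0.0014, 0.0251])
([0.0523, -0.0001, -0.0], [0.0, -0.0027, 0.0501])
([0.0523, -0.0001, -0.0], [0.0, -0.0034, 0.065])
([0.0523, -0.0001, -0.0], [0.0, -0.0037, 0.0705])
fixture 0.71 (503.9, -261.5, 175.5, 59.4, 7.0)
rest 0.95 (358.1, 167.1, 133.2, 64.7, 14.3)
```

View pics/w8.png

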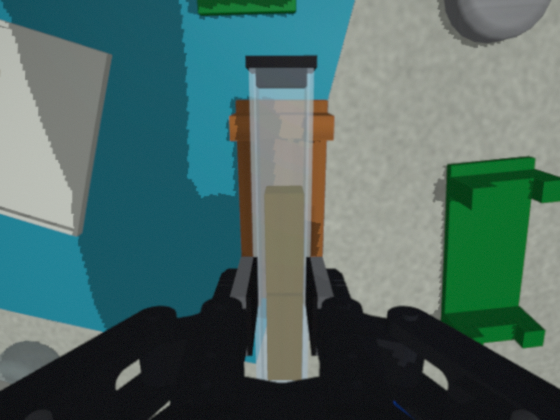

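View pics/t8.png

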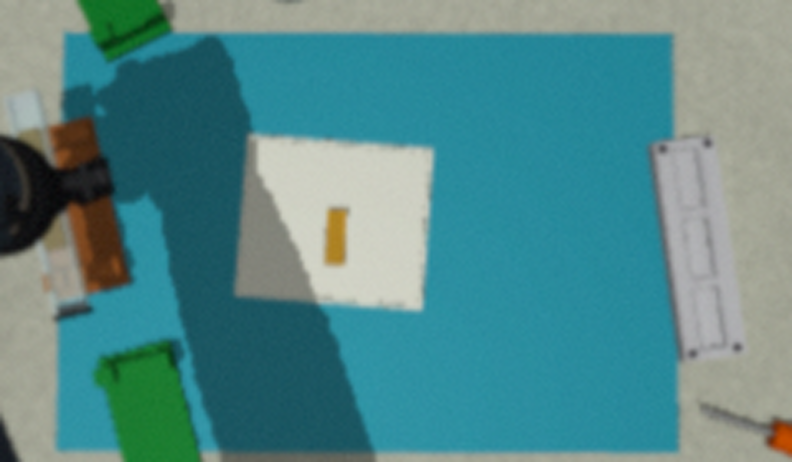

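>>> send_rows:
  moves:
    - [[0.015, 0, 0], [0, -0.0005, 0.012], 0.01]
    - [[0.03, 0, 0], [0, -0.0015, 0.03], 0.01]
    - [[0.045, 0, 0], [0, -0.0027, 0.05], 0.01]
    - [[0.0523, 0, 0], [0, -0.0032, 0.061], 0.01]
    - [[0.0523, 0, 0], [0, -0.0035, 0.067], 0.01]
    - [[0.0523, 0, 0], [0, -0.0037, 0.0705], 0.01]
    - [[0.0523, 0, 0], [0, -0.0037, 0.0705], 0.01]
  force: 80

```text
time_s: 14.25
position: [535.4, 236.5, 25.3]
ee_rot: [-3.14, -0.0, 1.811]
force: [-2.3, -0.6, 1.6]
grip_width: 0.227
```

```bash
python3 - <<'E'
from h import *
commit([0.0523,0,0],[0,-0.0037,0.0705]); show()
snap("wrist","w9.png")
E
```

```text
t 14.25 meas [535.4 236.5  25.3] [-179.94   -0.    103.76] cmd [536.  236.7  24.5] [180.    -0.   103.75] F [-2.3 -0.6  1.6] T [-0.18  0.33 -0.01] grip 19.4
```

View pics/w9.png

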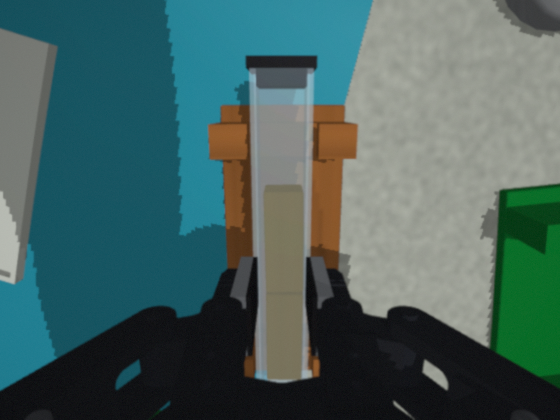

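```bash
python3 - <<'E'
from h import *
im=env.get_image("wrist")
print(np.round(im["view"],3).tolist())
a=at_z(im,227,158,40); b=at_z(im,338,158,40); print("inner near edge z40",a,b)
a=at_z(im,227,120,40); b=at_z(im,338,120,40); print("outer near edge",a,b)
a=at_z(im,281,68,53); print("plug top edge",a); print("plug bottom",at_z(im,281,57,30))
c,_=ray(im,280,210); print("cam",c)
t=env.get_image("top")
# top view saddle edges
im=t
p=t["pixels"][190:270,170:240,::-1]; cv2.imwrite("pics/t9.png",cv2.resize(p,None,fx=7,fy=7,interpolation=cv2.INTER_CUBIC))
E
```

```text
[[-0.238, 0.971, 0.0, -101.374], [0.936, 0.23, 0.267, -541.895], [0.259, 0.064, -0.964, 48.468], [0.0, 0.0, 0.0, 1.0]]
inner near edge z40 [494.0925337  202.74358257  40.        ] [483.30944949 246.70596562  40.        ]
outer near edge [479.28959453 199.67896596  40.        ] [468.77170207 242.54962408  40.        ]
plug top edge [456.5201228  216.21529733  53.        ]
plug bottom [450.05343591 214.61680559  30.        ]
cam [470.5185411  219.7286418  191.33059855]
```

```bash
python3 - <<'E'
import cv2
a=cv2.imread("pics/t3.png")[60:320,0:170]
cv2.imwrite("pics/t3z.png",cv2.resize(a,None,fx=2.2,fy=2.2))
E
```

```text
(no output)
```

View pics/t3z.png

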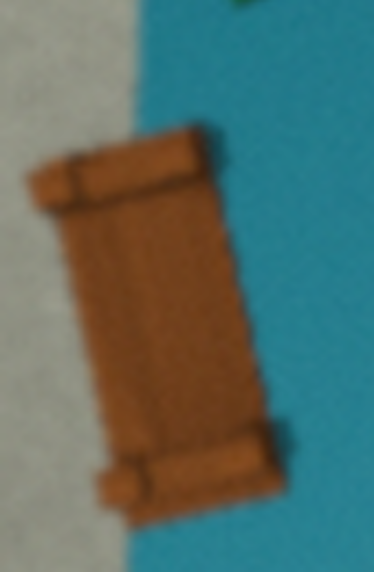

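```bash
python3 - <<'E'
from h import *
R=Rt(103.75)
print(rel(R,[536,236.7,150])); save(R,[536,236.7,150]); print(rel(Rt(90),[495,26,170]))
E
```

```text
([0.0, -0.0001, -0.0], [0.0, -0.0, -0.1255])
([0.0, -0.0, 0.24], [-0.1949, -0.0899, -0.02])
```

>>> send_rows:
  moves:
    - [[0, 0, 0], [0, 0, 0], 0.03]
    - [[0, 0, 0], [0, 0, 0], 0.045]
    - [[0, 0, 0], [0, 0, 0], 0.05]
    - [[0, 0, 0], [0, 0, 0], 0.05]
    - [[0, 0, 0], [0, 0, -0.01], 0.05]
    - [[0, 0, 0], [0, 0, -0.04], 0.05]
    - [[0, 0, 0], [0, 0, -0.085], 0.05]
    - [[0, 0, 0], [0, 0, -0.1255], 0.05]

```text
time_s: 15.2
position: [535.9, 236.6, 152.2]
ee_rot: [3.141, -0.0, 1.811]
force: [0.7, 1.1, 1.1]
grip_width: 0.584
```

>>> send_rows:
  moves:
    - [[0, 0, 0.05], [-0.045, -0.018, -0.004], 0.04]
    - [[0, 0, 0.1], [-0.09, -0.036, -0.008], 0.04]
    - [[0, 0, 0.15], [-0.135, -0.054, -0.012], 0.04]
    - [[0, 0, 0.2], [-0.175, -0.074, -0.016], 0.04]
    - [[0, 0, 0.24], [-0.1948, -0.0899, -0.02], 0.04]
    - [[0, 0, 0.24], [-0.1948, -0.0899, -0.02], 0.04]
    - [[0, 0, 0.24], [-0.1948, -0.0899, -0.02], 0.04]
    - [[0, 0, 0.24], [-0.1948, -0.0899, -0.02], 0.04]

```text
time_s: 16.0
position: [495.4, 26.9, 170.4]
ee_rot: [3.141, -0.001, 1.572]
force: [0.6, -0.1, -0.6]
grip_width: 0.467
```

```bash
python3 - <<'E'
from h import *
R=Rt(103.75); save(R,[536,236.7,150]); print(rel(Rt(90),[495,26,170]))
commit([0,0,0.24],[-0.1948,-0.0899,-0.02]); show()
w=snap("wrist","w10.png"); t=snap("top","t10.png",(180,160,420,300),3.3)
E
```

```text
([0.0, -0.0, 0.24], [-0.1949, -0.0899, -0.02])
t 16.0 meas [495.4  26.9 170.4] [ 1.7996e+02 -5.0000e-02  9.0080e+01] cmd [495.   26.1 170. ] [180.   0.  90.] F [ 0.6 -0.1 -0.6] T [-0.04 -0.03 -0.02] grip 39.9
```

View pics/w10.png

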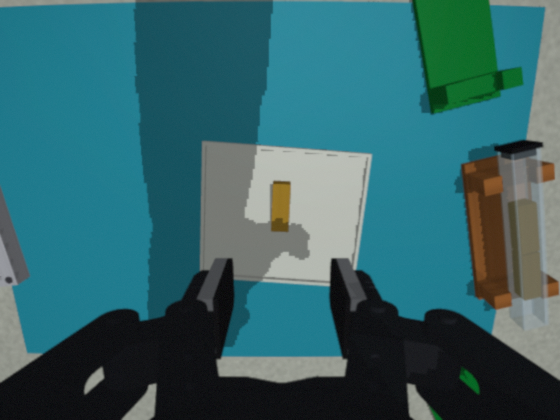

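View pics/t10.png

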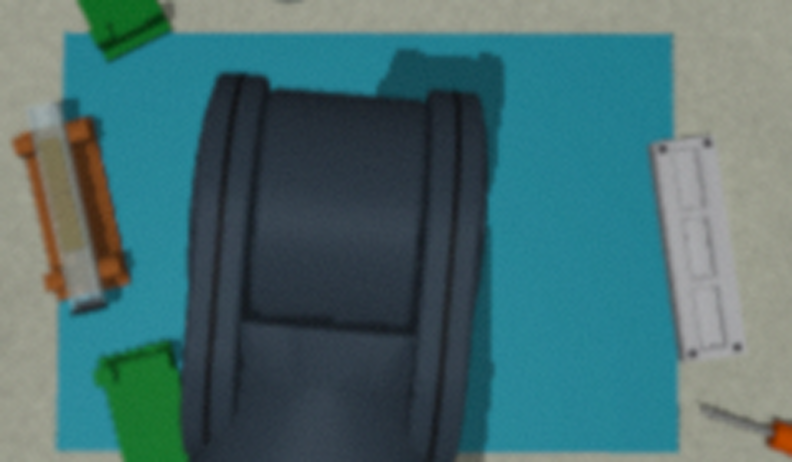

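```bash
cat >> h.py <<'E'
def brass(im,box,zt):
    a,b,c,d=box; p=cv2.cvtColor(im["pixels"],cv2.COLOR_RGB2HSV)
    m=((p[:,:,0]>12)&(p[:,:,0]<30)&(p[:,:,1]>110)&(p[:,:,2]>60)).astype(np.uint8)
    k=np.zeros_like(m); k[b:d,a:c]=m[b:d,a:c]
    k=cv2.morphologyEx(k,cv2.MORPH_OPEN,np.ones((3,3),np.uint8))
    return k,world_rect(im,k,zt)
E
python3 - <<'E'
from h import *
w=env.get_image("wrist")
k,r=brass(w,(150,120,400,300),19); print(r)
c,_=ray(w,280,210); print(c)
p=w["pixels"][160:260,230:330,::-1]; cv2.imwrite("pics/w10c.png",cv2.resize(p,None,fx=6,fy=6,interpolation=cv2.INTER_CUBIC))
E
```

```text
(510.7, 25.1, 45.1, 15.0, -2.5)
[427.99071305  26.09146573 336.04172074]
```

View pics/w10c.png

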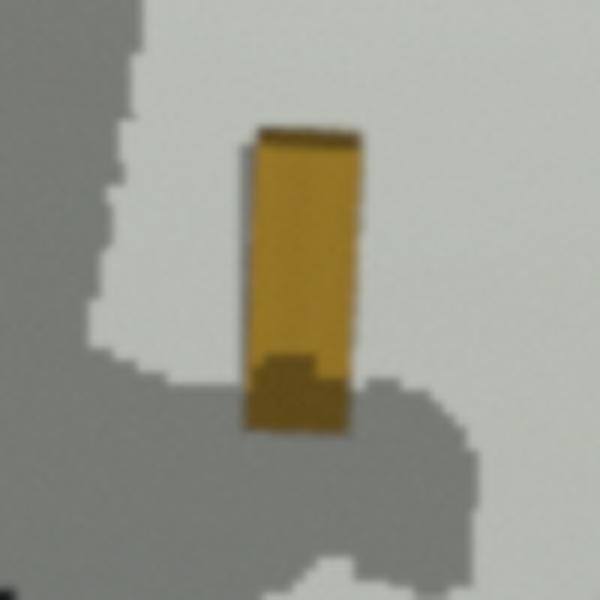

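```bash
python3 - <<'E'
from h import *
w=env.get_image("wrist")
P=np.array([at_z(w,230+x/6-.5,160+y/6-.5,19) for x,y in((258,146),(360,148),(348,432),(243,430))])
print(P.round(1),P.mean(0)); d=P[2]+P[3]-P[0]-P[1]; yaw=np.degrees(np.arctan2(d[1],d[0])); print(yaw,np.hypot(*d[:2])/2, np.linalg.norm(P[0]-P[1]))
c=P.mean(0)
for z in(60,25,11): print(rel(Rt(90+yaw),[c[0],c[1],z]))
E
```

```text
[[489.8  18.7  19. ]
 [490.1  33.5  19. ]
 [533.4  32.1  19. ]
 [533.1  16.3  19. ]] [511.60864265  25.14312715  19.        ]
-2.5534280140501084 43.32320022889145 14.773144091973855
([-0.0, -0.0, 0.0445], [-0.001, 0.0166, 0.11])
([-0.0, -0.0, 0.0445], [-0.001, 0.0166, 0.145])
([-0.0, -0.0, 0.0445], [-0.001, 0.0166, 0.159])
```

>>> send_rows:
  moves:
    - [[0, 0, 0.0445], [-0.001, 0.016, 0.045], 0.035]
    - [[0, 0, 0.0445], [-0.001, 0.0166, 0.09], 0.035]
    - [[0, 0, 0.0445], [-0.001, 0.0166, 0.13], 0.035]
    - [[0, 0, 0.0445], [-0.001, 0.0166, 0.15], 0.035]
    - [[0, 0, 0.0445], [-0.001, 0.0166, 0.1595], 0.035]
    - [[0, 0, 0.0445], [-0.001, 0.0166, 0.1595], 0.035]
    - [[0, 0, 0.0445], [-0.001, 0.0166, 0.1595], 0.02]
    - [[0, 0, 0.0445], [-0.001, 0.0166, 0.1595], 0.005]
    - [[0, 0, 0.0445], [-0.001, 0.0166, 0.1595], 0.005]
    - [[0, 0, 0.0445], [-0.001, 0.0166, 0.1595], 0.005]
    - [[0, 0, 0.0445], [-0.001, 0.0166, 0.1595], 0.005]
  force: 60

```text
time_s: 17.3
position: [512.2, 25.1, 11.3]
ee_rot: [3.14, -0.0, 1.526]
force: [0.7, 0.4, 0.4]
grip_width: 0.06
```

```bash
python3 - <<'E'
from h import *
commit([0,0,0.0445],[-0.001,0.0166,0.1595]); show()
snap("wrist","w11.png")
R,p=load()
print(rel(R,[p[0],p[1],90])); save(R,[p[0],p[1],90]); print(rel(Rt(97.3),[470,-245,170]))
save(R,p)
E
```

```text
t 17.3 meas [512.2  25.1  11.3] [ 1.7993e+02 -2.0000e-02  8.7450e+01] cmd [511.6  25.1  10.5] [180.     0.    87.45] F [0.7 0.4 0.4] T [0.   0.05 0.01] grip 5.2
([0.0, 0.0, 0.0], [0.0, 0.0, -0.0795])
([-0.0, -0.0, -0.1719], [-0.2717, -0.0295, -0.08])
```

View pics/w11.png

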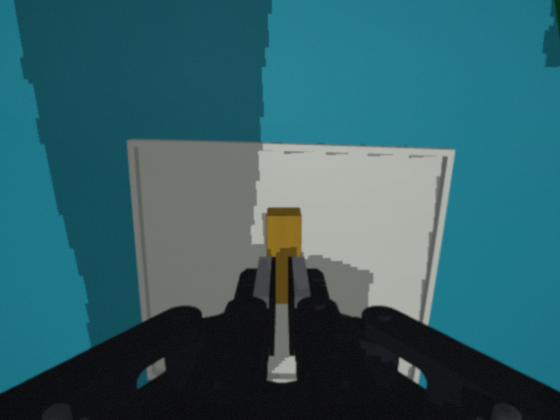

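```bash
python3 - <<'E'
from h import *
snap("scene","s11.png",(210,130,330,240),6)
w=snap("wrist","w11c.png",(220,190,350,390),3)
R,p=load(); print(proj(w,p), [proj(w,p+R@np.array([s*8,-11,-z])) for s in(1,-1) for z in(0,10,20,37)])
E
```

```text
(np.float64(283.0179673886686), np.float64(254.3344197681555)) [(np.float64(299.9658535016754), np.float64(232.65037331712972)), (np.float64(301.0522218018748), np.float64(239.80100421312184)), (np.float64(302.2714893436019), np.float64(247.8308098586084)), (np.float64(304.7256162442927), np.float64(264.0073335975949)), (np.float64(266.1438470024332), np.float64(232.64197323293604)), (np.float64(265.2681116227769), np.float64(239.79271754842262)), (np.float64(264.2852314125653), np.float64(247.8227777195648)), (np.float64(262.306855729877), np.float64(264.00025857739166))]
```

View pics/s11.png

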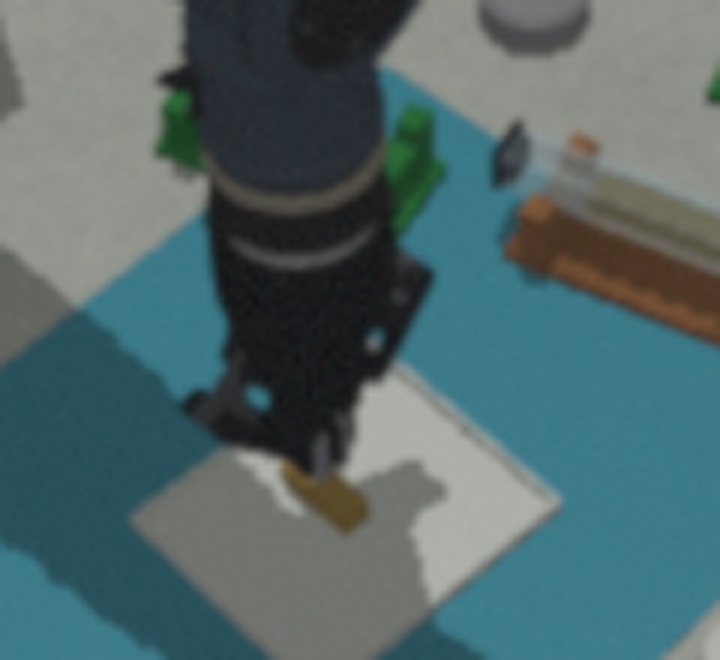

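View pics/w11c.png

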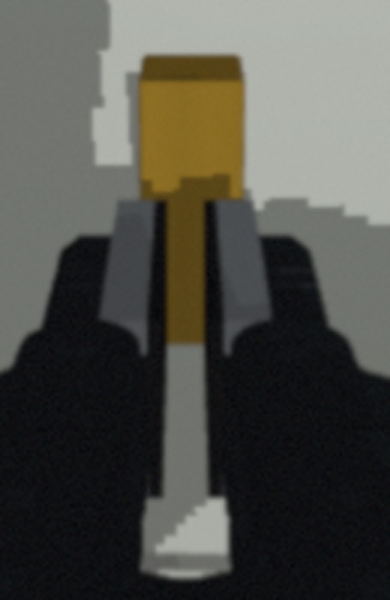

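>>> send_rows:
  moves:
    - [[0, 0, 0], [0, 0, 0], 0]
    - [[0, 0, 0], [0, 0, 0], 0]
    - [[0, 0, 0], [0, 0, 0], 0]
    - [[0, 0, 0], [0, 0, 0], 0]
  force: 60

```text
time_s: 17.85
position: [511.6, 25.2, 10.5]
ee_rot: [-3.141, -0.0, 1.526]
force: [0.1, -0.1, 0.6]
grip_width: -0.0
```

```bash
python3 - <<'E'
from h import *
show()
w=snap("wrist","w12c.png",(220,190,350,390),3)
E
```

```text
t 17.85 meas [511.6  25.2  10.5] [-1.7999e+02 -2.0000e-02  8.7460e+01] cmd [511.6  25.1  10.5] [180.     0.    87.45] F [ 0.1 -0.1  0.6] T [-0.04  0.    0.06] grip -0.0
```

View pics/w12c.png

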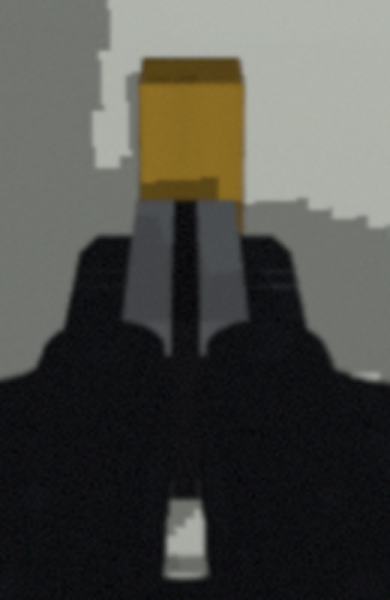

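```bash
python3 - <<'E'
from h import *
s=snap("scene","s12.png",(240,180,290,225),14)
for z in(10,20,30,40,50): 
  for dx in(11,-11):
    u,v=proj(s,[511.6+dx,25.1,z]); print(z,dx,round((u-240)*14),round((v-180)*14))
E
```

```text
10 11 364 472
10 -11 284 410
20 11 362 443
20 -11 282 381
30 11 360 413
30 -11 279 351
40 11 358 384
40 -11 276 321
50 11 356 353
50 -11 273 291
```

View pics/s12.png

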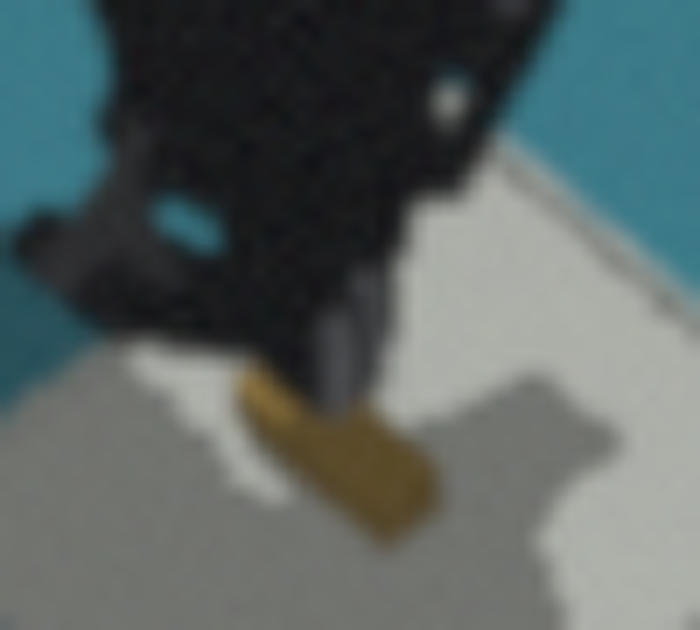

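>>> send_rows:
  moves:
    - [[0, 0, 0], [0, 0, 0], 0.03]
    - [[0, 0, 0], [0, 0, 0], 0.03]
    - [[0, 0, 0], [0, 0, 0], 0.03]
    - [[0, 0, 0], [0, 0, 0.006], 0.03]
    - [[0, 0, 0], [0, 0, 0.012], 0.03]
    - [[0, 0, 0], [0, 0, 0.016], 0.03]
    - [[0, 0, 0], [0, 0, 0.0185], 0.03]
    - [[0, 0, 0], [0, 0, 0.0185], 0.03]
  force: 60

```text
time_s: 18.75
position: [510.9, 25.2, -8.7]
ee_rot: [-3.14, -0.0, 1.526]
force: [-0.1, -0.1, 0.2]
grip_width: 0.354
```

```bash
python3 - <<'E'
from h import *
commit([0,0,0],[0,0,0.0185]); show()
w=snap("wrist","w13c.png",(220,190,350,390),3)
s=snap("scene","s13.png",(240,180,290,225),14)
E
```

```text
t 18.75 meas [510.9  25.2  -8.7] [-1.7991e+02 -2.0000e-02  8.7460e+01] cmd [511.6  25.1  -8. ] [180.     0.    87.45] F [-0.1 -0.1  0.2] T [-0.    0.03 -0.04] grip 30.2
```

View pics/s13.png

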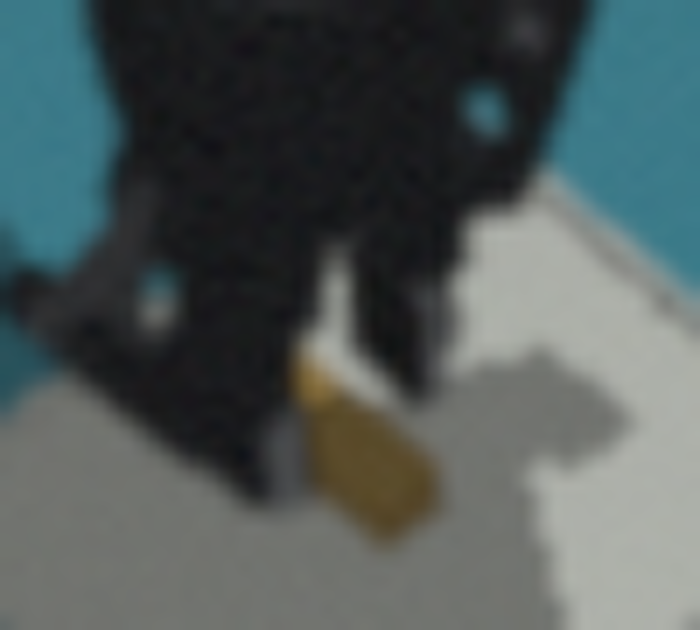

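View pics/w13c.png

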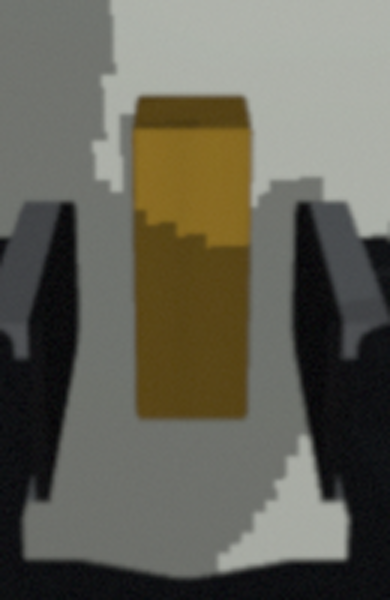

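>>> send_rows:
  moves:
    - [[0, 0, 0], [0, 0, 0], 0.018]
    - [[0, 0, 0], [0, 0, 0], 0.008]
    - [[0, 0, 0], [0, 0, 0], 0.005]
    - [[0, 0, 0], [0, 0, 0], 0.005]
    - [[0, 0, 0], [0, 0, 0], 0.005]
  force: 60

```text
time_s: 19.35
position: [512.1, 25.1, -7.3]
ee_rot: [3.141, -0.0, 1.526]
force: [0.0, -0.5, 3.3]
grip_width: 0.15
```

```bash
python3 - <<'E'
from h import *
show()
w=snap("wrist","w14c.png",(220,190,350,390),3)
s=snap("scene","s14.png",(240,180,290,225),14)
E
```

```text
t 19.35 meas [512.1  25.1  -7.3] [ 1.7994e+02 -2.0000e-02  8.7460e+01] cmd [511.6  25.1  -8. ] [180.     0.    87.45] F [ 0.  -0.5  3.3] T [-0.02  0.11  0.03] grip 12.8
```

View pics/s14.png

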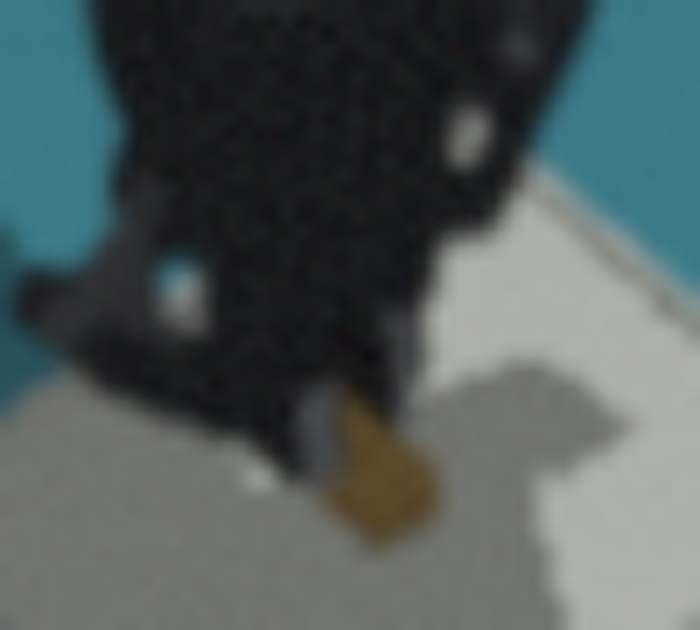

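View pics/w14c.png

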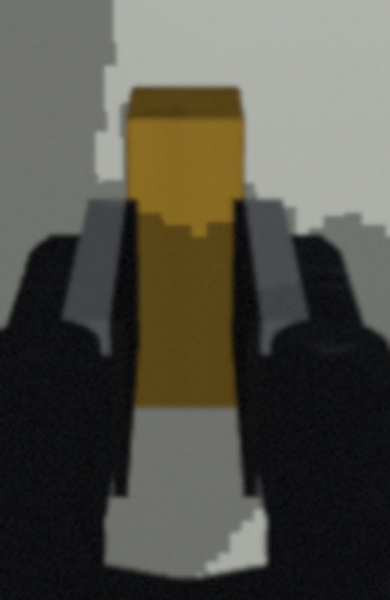

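```bash
python3 - <<'E'
from h import *
s=env.get_image("scene")
for z in(0,5,10,15,20):
    u,v=proj(s,[522.6,17,z]); print(z,round((u-240)*14),round((v-180)*14))
R,p=load()
print(rel(R,[p[0],p[1],90])); save(R,[p[0],p[1],90]); print(rel(Rt(97.3),[475,-245,150]))
save(R,p)
t=env.get_image("top")
for n,z in(("tray",8),("fixture",20)):
  for d in env.regions_of(n,"top")[:2]: print(n,d["confidence"],world_rect(t,d["region"],z))
E
```

```text
0 338 525
5 337 511
10 335 497
15 334 482
20 333 468
([0.0, 0.0, 0.0], [0.0, 0.0, -0.098])
([-0.0, -0.0, -0.1719], [-0.2715, -0.0245, -0.06])
fixture 0.67 (503.7, -260.5, 173.3, 54.6, 6.8)
```

>>> send_rows:
  moves:
    - [[0, 0, 0], [0, 0, -0.008], 0.005]
    - [[0, 0, 0], [0, 0, -0.025], 0.005]
    - [[0, 0, 0], [0, 0, -0.055], 0.005]
    - [[0, 0, 0], [0, 0, -0.085], 0.005]
    - [[0, 0, 0], [0, 0, -0.098], 0.005]
    - [[0, 0, 0], [0, 0, -0.098], 0.005]
  force: 60

```text
time_s: 20.25
position: [513.4, 25.0, 92.2]
ee_rot: [3.137, -0.0, 1.526]
force: [-0.1, -1.0, -0.0]
grip_width: 0.15
```

>>> send_rows:
  moves:
    - [[0, 0, -0.015], [-0.02, -0.002, -0.005], 0.005]
    - [[0, 0, -0.04], [-0.06, -0.005, -0.015], 0.005]
    - [[0, 0, -0.07], [-0.105, -0.009, -0.025], 0.005]
    - [[0, 0, -0.1], [-0.15, -0.013, -0.035], 0.005]
    - [[0, 0, -0.13], [-0.2, -0.018, -0.045], 0.005]
    - [[0, 0, -0.155], [-0.245, -0.022, -0.055], 0.005]
    - [[0, 0, -0.172], [-0.2715, -0.0245, -0.06], 0.005]
    - [[0, 0, -0.172], [-0.2715, -0.0245, -0.06], 0.005]
    - [[0, 0, -0.172], [-0.2715, -0.0245, -0.06], 0.005]
    - [[0, 0, -0.172], [-0.2715, -0.0245, -0.06], 0.005]
  force: 60

```text
time_s: 21.25
position: [474.4, -243.5, 148.2]
ee_rot: [-3.139, -0.003, 1.699]
force: [0.5, 0.4, -0.4]
grip_width: 0.15
```

```bash
python3 - <<'E'
from h import *
commit([0,0,0],[0,0,-0.098]); commit([0,0,-0.172],[-0.2715,-0.0245,-0.06]); show()
w=snap("wrist","w15.png")
E
```

```text
t 21.25 meas [ 474.4 -243.5  148.2] [-179.87   -0.18   97.36] cmd [ 475. -245.  150.] [180.    0.   97.3] F [ 0.5  0.4 -0.4] T [-0.03  0.03  0.05] grip 12.8
```

View pics/w15.png

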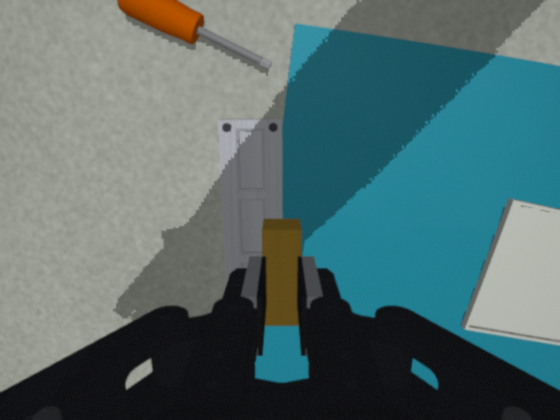

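```bash
python3 - <<'E'
import cv2
a=cv2.imread("pics/w15.png")
cv2.imwrite("pics/w15a.png",cv2.resize(a[110:270,200:300],None,fx=3.7,fy=3.7,interpolation=cv2.INTER_CUBIC))
cv2.imwrite("pics/w15b.png",cv2.resize(a[210:340,240:325],None,fx=4.5,fy=4.5,interpolation=cv2.INTER_CUBIC))
E
```

```text
(no output)
```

View pics/w15a.png

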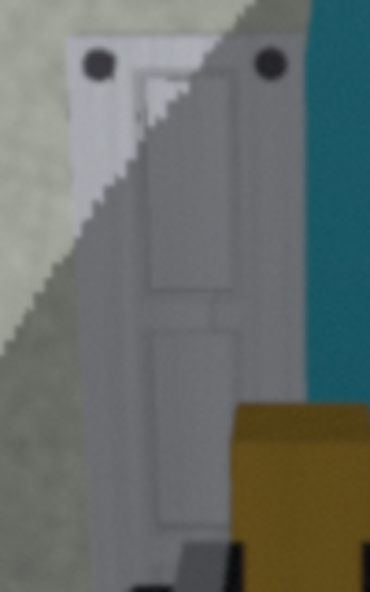

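View pics/w15b.png

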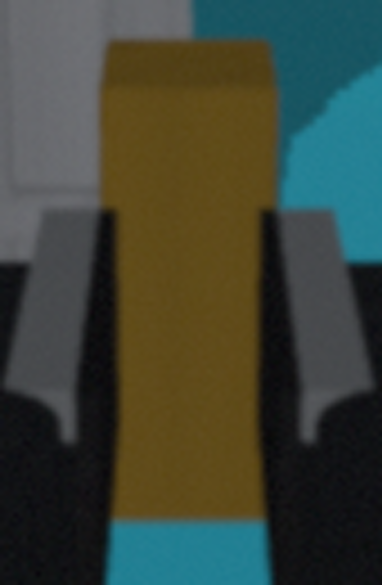

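```bash
python3 - <<'E'
from h import *
w=env.get_image("wrist")
fa=lambda x,y,z=20: at_z(w,200+(x+.5)/3.7-.5,110+(y+.5)/3.7-.5,z)[:2]
L1,R1=fa(67,36),fa(306,36); L2=fa(88,540); R2=fa(306,400)
print("corners",L1,R1,np.linalg.norm(L1-R1)); dl=L2-L1; dr=R2-R1
print("yaw L,R",np.degrees(np.arctan2(dl[1],dl[0])),np.degrees(np.arctan2(dr[1],dr[0])), "end", np.degrees(np.arctan2(*(R1-L1)[::-1]))-90)
s=[fa(99,64),fa(270,64)]; print("screws",s,np.degrees(np.arctan2(*(s[1]-s[0])[::-1]))-90)
e=np.mean([L1,R1],0)
for yaw in(7,):
    u=np.array([np.cos(np.radians(yaw)),np.sin(np.radians(yaw))])
    print("centre",e+88*u,"pocket near",e+32*u,"mid",e+88*u)
# pocket floor lines
q=[fa(148,290,14),fa(233,290,14),fa(152,330,20),fa(240,330,20),fa(158,525,14),fa(153,330,14),fa(147,78,14),fa(232,78,14)]
print(np.round(q,1).tolist())
u=np.array([np.cos(np.radians(7)),np.sin(np.radians(7))]); n=np.array([-u[1],u[0]])
for x in q: print(np.round([(x-e)@u-88,(x-e)@n],1))
# blank in hand
o=env.observe(); R=Ro.from_euler("xyz",o["ee_rot"]).as_matrix(); p=o["position"]
c,_=ray(w,280,210)
for tz in(-24.5,-26.5,-28.5):
    P=[]
    for x,y in((101,88),(276,88),(265,520),(111,520)):
        c,d=ray(w,240+(x+.5)/4.5-.5,210+(y+.5)/4.5-.5)
        ct=R.T@(c-p); dt=R.T@d; P.append(ct+dt*(tz-ct[2])/dt[2])
    P=np.array(P); print(tz,P.mean(0).round(2),np.linalg.norm(P[0]-P[1]),np.linalg.norm(P[2]-P[3]),np.linalg.norm(P[0]-P[3]),"ang",np.degrees(np.arctan2(*((P[2]+P[3]-P[0]-P[1])[:2]))))
E
```

```text
corners [ 420.7935039  -300.58684627] [ 414.44234495 -250.98707765] 50.004742450662526
yaw L,R 7.32483954986505 7.453107148375819 end 7.296910992096144
screws [array([ 425.67312773, -293.39621247]), array([ 421.10487484, -257.74176169])] 7.301284436442174
centre [ 504.96198577 -265.06245974] pocket near [ 449.37940128 -271.88714297] mid [ 504.96198577 -265.06245974]
[[473.9, -278.8], [471.4, -259.9], [481.4, -276.5], [478.9, -257.2], [529.4, -270.9], [482.9, -276.8], [427.7, -283.7], [425.3, -265.6]]
[-32.5  -9.8]
[-32.7   9.2]
[-24.8  -8.5]
[-24.9  10.9]
[23.6 -8.8]
[-23.4  -8.9]
[-79.   -9.1]
[-79.1   9.2]
-24.5 [ -0.76   0.33 -24.5 ] 15.565854219668019 14.838137921446506 43.7621210568086 ang -0.05580977366633266
-26.5 [ -0.76  -0.63 -26.5 ] 15.345404068035693 14.627993993039984 43.1423435562243 ang -0.05580977366633422
-28.5 [ -0.77  -1.59 -28.5 ] 15.124953916403365 14.417850064633463 42.52256605563997 ang -0.05580977366633463
```

```bash
cat >> h.py <<'E'
FC=np.array([504.9,-264.6]); FY=7.3
def pocket(k): # k=-1,0,1
    a=np.radians(FY); return FC+56*k*np.array([np.cos(a),np.sin(a)])
E
python3 - <<'E'
from h import *
R=Rt(90+FY); q=pocket(-1); print(q)
off=np.array([-0.76,-0.1,0]); c=np.array([q[0],q[1],27])-R@off
print(rel(R,c))
E
```

```text
[ 449.35391121 -271.71561808]
([-0.0, -0.0, 0.0001], [-0.0224, -0.0288, 0.123])
```

>>> send_rows:
  moves:
    - [[0, 0, 0], [-0.004, -0.005, 0.02], 0.005]
    - [[0, 0, 0], [-0.01, -0.013, 0.05], 0.005]
    - [[0, 0, 0], [-0.017, -0.022, 0.085], 0.005]
    - [[0, 0, 0], [-0.021, -0.0275, 0.11], 0.005]
    - [[0, 0, 0], [-0.0224, -0.0288, 0.12], 0.005]
    - [[0, 0, 0], [-0.0224, -0.0288, 0.123], 0.005]
    - [[0, 0, 0], [-0.0224, -0.0288, 0.123], 0.005]
    - [[0, 0, 0], [-0.0224, -0.0288, 0.123], 0.005]
    - [[0, 0, 0], [-0.0224, -0.0288, 0.123], 0.005]
  force: 60

```text
time_s: 22.25
position: [450.9, -271.6, 28.9]
ee_rot: [3.139, 0.002, 1.699]
force: [-0.2, -0.2, -0.4]
grip_width: 0.151
```

```bash
python3 - <<'E'
from h import *
commit([0,0,0],[-0.0224,-0.0288,0.123]); show()
w=snap("wrist","w16.png",(190,150,370,330),3.3)
show()
E
```

```text
t 22.25 meas [ 450.9 -271.6   28.9] [1.7986e+02 1.2000e-01 9.7340e+01] cmd [ 449.3 -270.9   27. ] [180.    0.   97.3] F [-0.2 -0.2 -0.4] T [ 0.04 -0.04  0.04] grip 12.9
t 22.3 meas [ 450.7 -271.5   28.7] [1.7987e+02 1.0000e-01 9.7330e+01] cmd [ 449.3 -270.9   27. ] [180.    0.   97.3] F [-0.2  0.2 -0.3] T [ 0.01  0.01 -0.01] grip 13.0
```

View pics/w16.png

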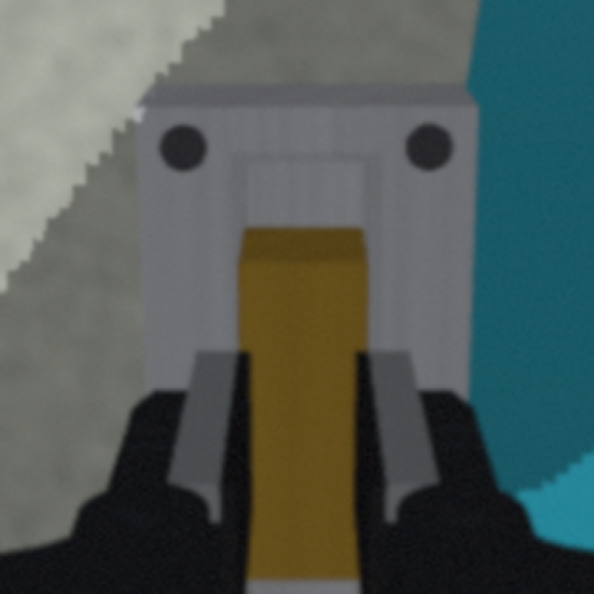

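```bash
cat >> h.py <<'E'
def tool_pt(w,u,v,tz,meas=None):
    # pixel -> tool coords at tool z plane, fixed camera-in-tool transform
    ax=np.array([[1,0,0],[0,.9636,.2673],[0,-.2673,.9636]]); ct=np.array([-0.55,-66.94,-166.06])
    x=(u-w["cx"])/w["fx"]; y=(v-w["cy"])/w["fy"]; rd=np.hypot(x,y); r=rd
    for _ in range(30): r=rd/(1+w["k1"]*r*r)
    d=ax@np.array([x*r/rd,y*r/rd,1]); return ct+d*(tz-ct[2])/d[2]
E
python3 - <<'E'
from h import *
w=env.get_image("wrist"); o=env.observe()
R=Ro.from_euler("xyz",o["ee_rot"]).as_matrix(); V=np.array(w["view"]); c=-V[:3,:3].T@V[:3,3]
print("cam in tool",(R.T@(c-o["position"])).round(2))
R0,p0=load(); print("cam in cmd tool",(R0.T@(c-p0)).round(2), np.round(R0.T@V[:3,:3].T,4).tolist())
T=lambda x,y,tz: tool_pt(w,190+(x+.5)/3.3-.5,150+(y+.5)/3.3-.5,tz)
for zz in(7,8.7):
    l,r=T(137,105,zz),T(478,105,zz); s1,s2=T(184,148,zz),T(429,147.5,zz)
    print("plate",zz,l.round(2),r.round(2),"mid",((l+r)/2).round(2),np.linalg.norm(l-r).round(2),"screwmid",((s1+s2)/2).round(2),np.linalg.norm(s1-s2).round(2))
for tz in(-24.5,-26.5):
    a,b,c2,d=T(239,262,tz),T(369,262,tz),T(358,580,tz),T(247,580,tz)
    print("blank top",tz,((a+b)/2).round(2),((c2+d)/2).round(2),np.linalg.norm(a-b).round(2),np.linalg.norm((a+b-c2-d)/2).round(2))
    a,b=T(243,228,tz+16),T(363,228,tz+16); print("bot near",((a+b)/2).round(2),np.linalg.norm(a-b))
E
```

```text
cam in tool [  -0.94  -67.2  -166.34]
cam in cmd tool [  -1.41  -66.48 -167.57] [[1.0, 0.0013, -0.0015], [-0.0009, 0.9631, 0.2691], [0.0018, -0.2691, 0.9631]]
plate 7 [-24.33 -34.18   7.  ] [ 24.66 -34.18   7.  ] mid [  0.16 -34.18   7.  ] 48.98 screwmid [ 2.000e-02 -2.789e+01  7.000e+00] 35.51
plate 8.7 [-24.56 -33.86   8.7 ] [ 24.9  -33.86   8.7 ] mid [  0.17 -33.86   8.7 ] 49.46 screwmid [  0.03 -27.51   8.7 ] 35.85
blank top -24.5 [ -0.37 -20.77 -24.5 ] [ -0.55  23.31 -24.5 ] 15.81 44.08
bot near [ -0.49 -20.35  -8.5 ] 16.11522960501103
blank top -26.5 [ -0.37 -21.42 -26.5 ] [ -0.55  22.03 -26.5 ] 15.59 43.45
bot near [ -0.49 -20.94 -10.5 ] 15.910669696341175
```

>>> send_rows:
  moves:
    - [[0, 0, 0], [0.0002, -0.001, 0.004], 0.005]
    - [[0, 0, 0], [0.0005, -0.002, 0.009], 0.005]
    - [[0, 0, 0], [0.0005, -0.002, 0.009], 0.005]
    - [[0, 0, 0], [0.0005, -0.002, 0.009], 0.005]
    - [[0, 0, 0], [0.0005, -0.002, 0.009], 0.005]
    - [[0, 0, 0], [0.0005, -0.002, 0.009], 0.005]
    - [[0, 0, 0], [0.0005, -0.002, 0.009], 0.005]
    - [[0, 0, 0], [0.0005, -0.002, 0.009], 0.005]
  force: 60

```text
time_s: 23.15
position: [447.4, -270.7, 18.1]
ee_rot: [3.141, -0.0, 1.698]
force: [-0.2, 1.0, -1.0]
grip_width: 0.149
```

```bash
python3 - <<'E'
from h import *
commit([0,0,0],[0.0005,-0.002,0.009]); show()
w=snap("wrist","w17.png",(190,150,370,330),3.3)
show()
E
```

```text
t 23.15 meas [ 447.4 -270.7   18.1] [ 1.7999e+02 -1.0000e-02  9.7310e+01] cmd [ 447.3 -270.7   18. ] [180.    0.   97.3] F [-0.2  1.  -1. ] T [ 0.02 -0.05  0.02] grip 12.7
t 23.2 meas [ 447.4 -270.7   18.1] [ 1.7999e+02 -1.0000e-02  9.7310e+01] cmd [ 447.3 -270.7   18. ] [180.    0.   97.3] F [ 0.3 -1.2 -1.1] T [-0.02  0.02  0.02] grip 12.7
```

View pics/w17.png

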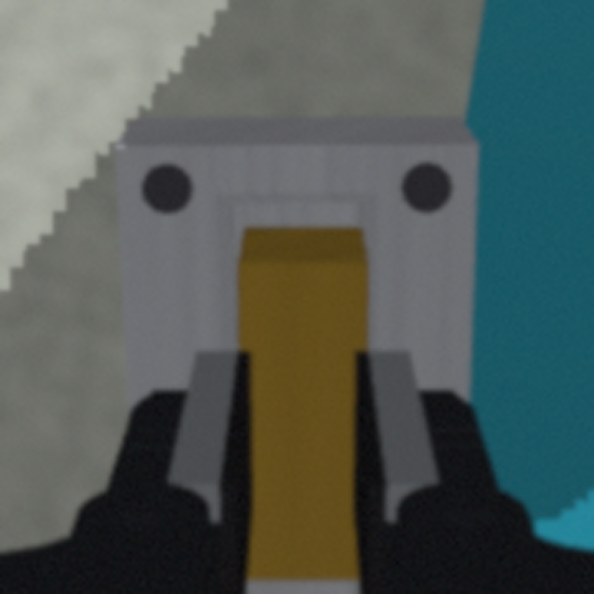

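```bash
cat >> h.py <<'E'
def align(w,plate,screws,k=-1,tzp=-1.9,tzb=-25.0,box=(190,150,3.3),blank=((239,262),(369,262),(358,580),(247,580)),bot=((243,228),(363,228))):
    T=lambda x,y,tz: tool_pt(w,box[0]+(x+.5)/box[2]-.5,box[1]+(y+.5)/box[2]-.5,tz)
    l,r=[T(*q,tzp) for q in plate]; s=[T(*q,tzp) for q in screws]
    print("plate",l.round(2),r.round(2),"w",np.linalg.norm(l-r).round(2),"screws",s[0].round(2),s[1].round(2))
    B=np.array([T(*q,tzb) for q in blank]); b=np.array([T(*q,tzb+16) for q in bot])
    print("blank",B.mean(0).round(2),"from bottom near",(b.mean(0)+[0,22,0]).round(2),"len",np.linalg.norm(B[0]-B[3]).round(2))
    return l,r
E
python3 - <<'E'
from h import *
w=env.get_image("wrist"); o=env.observe()
R=Ro.from_euler("xyz",o["ee_rot"]).as_matrix(); V=np.array(w["view"]); c=-V[:3,:3].T@V[:3,3]
print("cam in tool",(R.T@(c-o["position"])).round(2), np.round(R.T@V[:3,:3].T,4).tolist())
align(w,((117,144),(478,144)),((166,188),(427,188)))
E
```

```text
cam in tool [  -0.88  -67.39 -166.05] [[1.0, 0.0003, 0.0001], [-0.0003, 0.9637, 0.2669], [-0.0, -0.2669, 0.9637]]
plate [-26.05 -30.43  -1.9 ] [ 23.56 -30.43  -1.9 ] w 49.61 screws [-19.49 -24.18  -1.9 ] [ 16.71 -24.18  -1.9 ]
blank [ -0.46   1.03 -25.  ] from bottom near [-0.49  1.5  -9.  ] len 43.92
```

>>> send_rows:
  moves:
    - [[0, 0, 0], [-0.0009, 0.0003, 0], 0.005]
    - [[0, 0, 0], [-0.0009, 0.0003, 0], 0.005]
    - [[0, 0, 0], [-0.0009, 0.0003, 0.003], 0.005]
    - [[0, 0, 0], [-0.0009, 0.0003, 0.006], 0.005]
    - [[0, 0, 0], [-0.0009, 0.0003, 0.008], 0.005]
    - [[0, 0, 0], [-0.0009, 0.0003, 0.01], 0.005]
    - [[0, 0, 0], [-0.0009, 0.0003, 0.011], 0.005]
    - [[0, 0, 0], [-0.0009, 0.0003, 0.011], 0.005]
    - [[0, 0, 0], [-0.0009, 0.0003, 0.011], 0.005]
    - [[0, 0, 0], [-0.0009, 0.0003, 0.011], 0.005]
  force: 60

```text
time_s: 24.25
position: [447.9, -271.6, 7.2]
ee_rot: [3.141, -0.0, 1.698]
force: [0.2, -0.6, -0.9]
grip_width: 0.153
```

```bash
python3 - <<'E'
from h import *
commit([0,0,0],[-0.0009,0.0003,0.011]); show()
w=snap("wrist","w18.png",(190,150,370,330),3.3)
E
```

```text
t 24.25 meas [ 447.9 -271.6    7.2] [179.99  -0.    97.31] cmd [ 447.7 -271.5    7. ] [180.    0.   97.3] F [ 0.2 -0.6 -0.9] T [-0.    0.02 -0.02] grip 13.0
```

View pics/w18.png

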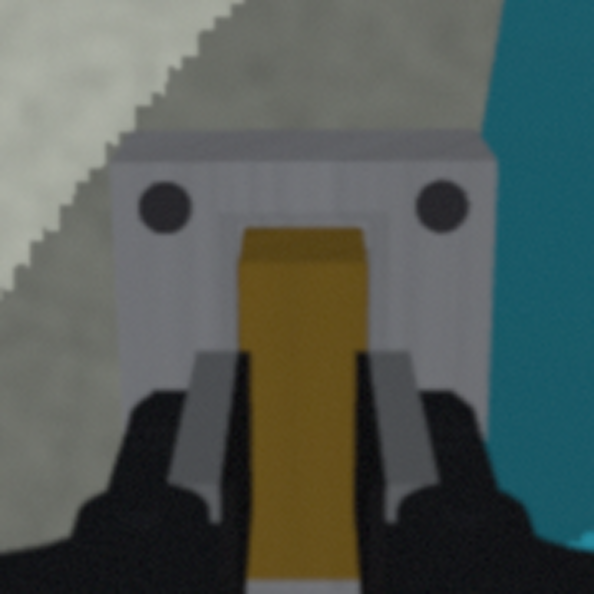

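>>> send_rows:
  moves:
    - [[0, 0, 0], [0, 0, 0.001], 0.005]
    - [[0, 0, 0], [0, 0, 0.002], 0.005]
    - [[0, 0, 0], [0, 0, 0.0025], 0.005]
    - [[0, 0, 0], [0, 0, 0.0025], 0.005]
    - [[0, 0, 0], [0, 0, 0.0025], 0.005]
  force: 60

```text
time_s: 24.8
position: [447.7, -271.5, 4.5]
ee_rot: [-3.142, -0.0, 1.698]
force: [-0.2, 1.1, -0.8]
grip_width: 0.148
```

```bash
python3 - <<'E'
from h import *
commit([0,0,0],[0,0,0.0025]); show()
E
```

```text
t 24.8 meas [ 447.7 -271.5    4.5] [-1.800e+02 -2.000e-02  9.731e+01] cmd [ 447.7 -271.5    4.5] [180.    0.   97.3] F [-0.2  1.1 -0.8] T [-0.04  0.03  0.02] grip 12.6
```

>>> send_rows:
  moves:
    - [[0, 0, 0], [0, 0, 0.001], 0.005]
    - [[0, 0, 0], [0, 0, 0.002], 0.005]
    - [[0, 0, 0], [0, 0, 0.002], 0.005]
    - [[0, 0, 0], [0, 0, 0.002], 0.005]
  force: 60

```text
time_s: 25.2
position: [447.9, -271.7, 3.7]
ee_rot: [3.141, 0.0, 1.698]
force: [-1.8, 1.8, 5.5]
grip_width: 0.152
```

```bash
python3 - <<'E'
from h import *
commit([0,0,0],[0,0,0.002]); show()
E
```

```text
t 25.2 meas [ 447.9 -271.7    3.7] [1.7997e+02 1.0000e-02 9.7310e+01] cmd [ 447.7 -271.5    2.5] [180.    0.   97.3] F [-1.8  1.8  5.5] T [0.3  0.43 0.03] grip 13.0
```

>>> send_rows:
  moves:
    - [[0, 0, 0], [0, 0, 0], 0.02]
    - [[0, 0, 0], [0, 0, 0], 0.03]
    - [[0, 0, 0], [0, 0, 0], 0.03]
    - [[0, 0, 0], [0, 0, -0.008], 0.03]
    - [[0, 0, 0], [0, 0.004, -0.045], 0.03]
    - [[0, 0, 0], [0.002, 0.015, -0.09], 0.03]
    - [[0, 0, 0], [0.005, 0.028, -0.13], 0.03]
    - [[0, 0, 0], [0.005, 0.028, -0.1475], 0.03]
    - [[0, 0, 0], [0.005, 0.028, -0.1475], 0.03]
    - [[0, 0, 0], [0.005, 0.028, -0.1475], 0.03]
    - [[0, 0, 0], [0.005, 0.028, -0.1475], 0.03]
    - [[0, 0, 0], [0.005, 0.028, -0.1475], 0.03]
  force: 60

```text
time_s: 26.4
position: [473.5, -262.3, 147.7]
ee_rot: [-3.139, -0.003, 1.698]
force: [0.6, -0.6, -0.2]
grip_width: 0.35
```

```bash
python3 - <<'E'
from h import *
commit([0,0,0],[0.005,0.028,-0.1475]); show()
w=snap("wrist","w19.png",(190,90,370,300),2.8)
t=snap("top","t19.png",(180,160,420,300),3.3)
for d in env.regions_of("tray","top")[:1]: print(d["confidence"],world_rect(t,d["region"],8))
R,p=load()
print(rel(Rt(90,0),[500,28,190]), rel(Rt(103.75),[535.5,236.5,110]))
E
```

```text
t 26.4 meas [ 473.5 -262.3  147.7] [-179.83   -0.19   97.29] cmd [ 474.8 -263.   150. ] [180.    0.   97.3] F [ 0.6 -0.6 -0.2] T [ 0.04 -0.07  0.05] grip 29.9
0.94 (523.8, 27.7, 150.5, 129.6, 86.1)
([-0.0, -0.0, 0.1275], [0.2854, 0.062, -0.04]) ([0.0, 0.0, -0.1125], [0.4877, 0.1237, 0.04])
```

View pics/w19.png

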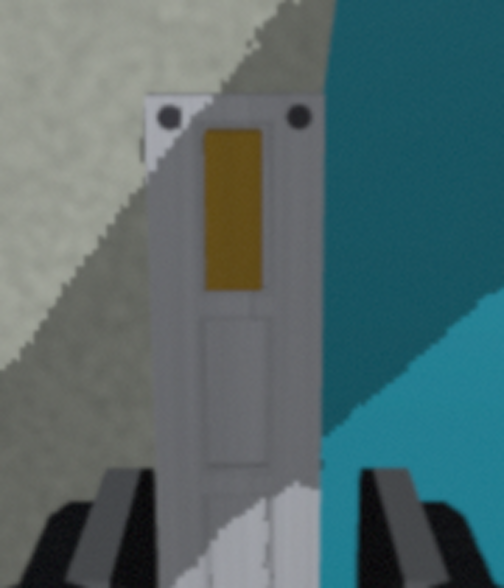

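View pics/t19.png

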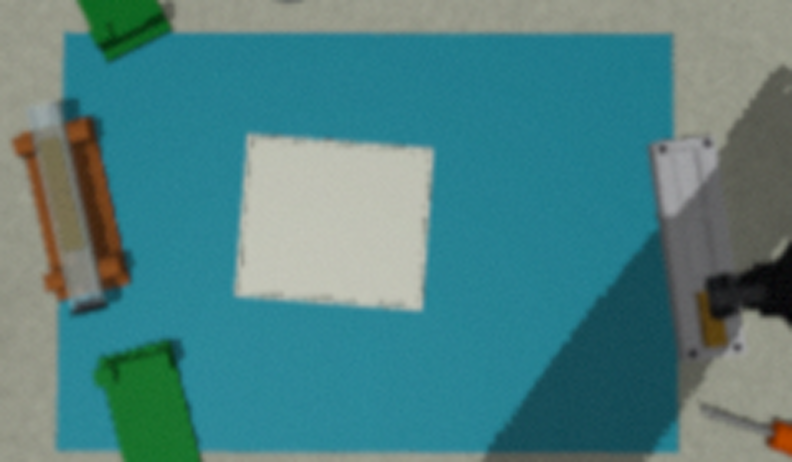

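>>> send_rows:
  moves:
    - [[0, 0, -0.01], [0.04, 0.01, 0.003], 0.045]
    - [[0, 0, -0.02], [0.088, 0.022, 0.007], 0.045]
    - [[0, 0, -0.03], [0.136, 0.034, 0.011], 0.045]
    - [[0, 0, -0.04], [0.184, 0.046, 0.015], 0.045]
    - [[0, 0, -0.05], [0.232, 0.058, 0.019], 0.045]
    - [[0, 0, -0.06], [0.28, 0.07, 0.023], 0.045]
    - [[0, 0, -0.075], [0.328, 0.082, 0.027], 0.045]
    - [[0, 0, -0.09], [0.376, 0.095, 0.031], 0.045]
    - [[0, 0, -0.1], [0.424, 0.107, 0.035], 0.045]
    - [[0, 0, -0.11], [0.465, 0.118, 0.038], 0.045]
    - [[0, 0, -0.1125], [0.4877, 0.1237, 0.04], 0.045]
    - [[0, 0, -0.1125], [0.4877, 0.1237, 0.04], 0.045]

```text
time_s: 27.75
position: [534.7, 239.6, 108.8]
ee_rot: [-3.14, -0.001, 1.816]
force: [-0.3, 0.5, -0.3]
grip_width: 0.524
```

>>> send_rows:
  moves:
    - [[0, 0, 0], [0, 0, 0], 0.045]
    - [[0, 0, 0], [0, 0, 0], 0.045]
    - [[0, 0, 0], [0, 0, 0], 0.045]
    - [[0, 0, 0], [0, 0, 0], 0.045]

```text
time_s: 28.15
position: [535.8, 235.4, 110.4]
ee_rot: [3.141, -0.0, 1.809]
force: [0.1, 0.5, 0.8]
grip_width: 0.527
```

```bash
python3 - <<'E'
from h import *
commit([0,0,-0.1125],[0.4877,0.1237,0.04]); show()
w=snap("wrist","w20.png")
E
```

```text
t 28.15 meas [535.8 235.4 110.4] [ 1.7998e+02 -1.0000e-02  1.0366e+02] cmd [535.5 236.5 110. ] [180.     0.   103.75] F [0.1 0.5 0.8] T [0.   0.02 0.01] grip 45.0
```

View pics/w20.png

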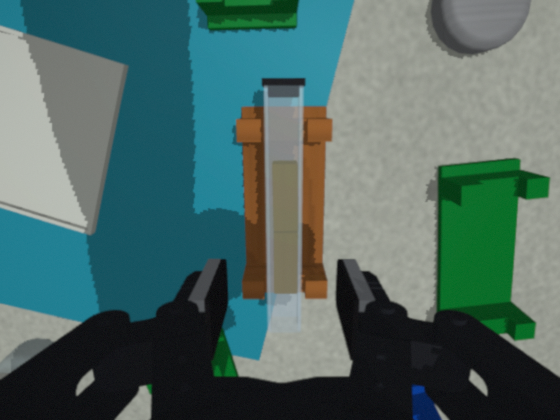

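>>> send_rows:
  moves:
    - [[0, 0, 0], [0, 0, 0.02], 0.045]
    - [[0, 0, 0], [0, 0, 0.055], 0.045]
    - [[0, 0, 0], [0, 0, 0.08], 0.045]
    - [[0, 0, 0], [0, 0, 0.092], 0.045]
    - [[0, 0, 0], [0, 0, 0.098], 0.045]
    - [[0, 0, 0], [0, 0, 0.098], 0.045]
    - [[0, 0, 0], [0, 0, 0.098], 0.045]
    - [[0, 0, 0], [0, 0, 0.098], 0.03]
    - [[0, 0, 0], [0, 0, 0.098], 0.02]
    - [[0, 0, 0], [0, 0, 0.098], 0.01]
    - [[0, 0, 0], [0, 0, 0.098], 0.01]
  force: 80

```text
time_s: 29.3
position: [537.0, 237.1, 14.2]
ee_rot: [3.138, -0.001, 1.811]
force: [-0.1, -0.5, 6.0]
grip_width: 0.247
```

```bash
python3 - <<'E'
from h import *
commit([0,0,0],[0,0,0.098]); show()
w=snap("wrist","w21.png")
R,p=load()
Rb,B=pour(-4,[495,28,95],off=29.5); A2=p+[0,0,70]; save(R,A2); print("move",rel(Rb,B),B); save(R,p)
E
```

```text
t 29.3 meas [537.  237.1  14.2] [ 1.7978e+02 -4.0000e-02  1.0376e+02] cmd [535.5 236.5  12. ] [180.     0.   103.75] F [-0.1 -0.5  6. ] T [ 0.03  0.12 -0.02] grip 21.1
move ([-0.0695, -0.0084, 0.2399], [-0.174, -0.1662, 0.0106]) [415.45292846  28.          71.39357272]
```

View pics/w21.png

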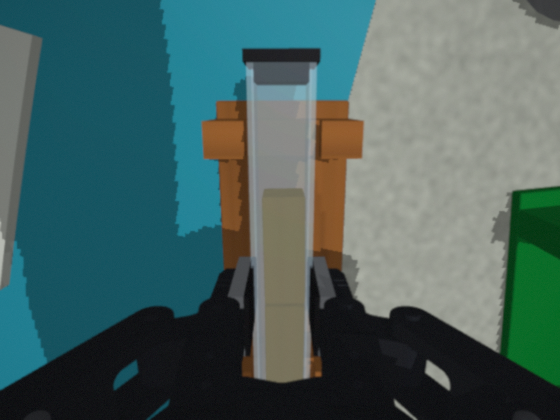

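>>> send_rows:
  moves:
    - [[0, 0, 0], [0, 0, -0.005], 0.01]
    - [[0, 0, 0], [0, 0, -0.015], 0.01]
    - [[0, 0, 0], [0, 0, -0.03], 0.01]
    - [[0, 0, 0], [0, 0, -0.05], 0.01]
    - [[0, 0, 0], [0, 0, -0.063], 0.01]
    - [[0, 0, 0], [0, 0, -0.07], 0.01]
    - [[0, 0, 0], [0, 0, -0.07], 0.01]
  force: 80

```text
time_s: 30.05
position: [536.7, 236.8, 84.0]
ee_rot: [3.138, -0.0, 1.811]
force: [0.9, -0.3, -2.8]
grip_width: 0.242
```

>>> send_rows:
  moves:
    - [[-0.004, 0, 0.014], [-0.01, -0.01, 0], 0.01]
    - [[-0.01, -0.001, 0.036], [-0.026, -0.025, 0.001], 0.01]
    - [[-0.019, -0.002, 0.066], [-0.048, -0.046, 0.002], 0.01]
    - [[-0.029, -0.003, 0.1], [-0.073, -0.07, 0.004], 0.01]
    - [[-0.04, -0.005, 0.135], [-0.098, -0.094, 0.005], 0.01]
    - [[-0.049, -0.006, 0.17], [-0.123, -0.118, 0.006], 0.01]
    - [[-0.059, -0.007, 0.203], [-0.147, -0.14, 0.007], 0.01]
    - [[-0.065, -0.008, 0.227], [-0.164, -0.157, 0.008], 0.01]
    - [[-0.0695, -0.0084, 0.24], [-0.174, -0.1662, 0.0086], 0.01]
    - [[-0.0695, -0.0084, 0.24], [-0.174, -0.1662, 0.0086], 0.01]
    - [[-0.0695, -0.0084, 0.24], [-0.174, -0.1662, 0.0086], 0.01]
    - [[-0.0695, -0.0084, 0.24], [-0.174, -0.1662, 0.0086], 0.01]
  force: 80

```text
time_s: 31.25
position: [415.7, 28.5, 73.3]
ee_rot: [3.072, -0.001, 1.572]
force: [0.8, 0.1, -2.1]
grip_width: 0.247
```

```bash
python3 - <<'E'
from h import *
commit([0,0,0],[0,0,-0.07]); commit([-0.0695,-0.0084,0.24],[-0.174,-0.1662,0.0086]); show()
w=snap("wrist","w22.png",(200,30,360,400),1.6); t=snap("top","t22.png",(180,160,420,300),3.3)
for d in env.regions_of("tray","top")[:1]: print(d["confidence"],world_rect(t,d["region"],8))
for th,z in((0,40),(8,17),(12,17),(15,17)): print(th,rel(*pour(th,[495,28,z],off=27.5)))
E
```

```text
t 31.25 meas [415.7  28.5  73.3] [ 1.7601e+02 -4.0000e-02  9.0050e+01] cmd [415.4  28.   73.4] [176.     0.    89.99] F [ 0.8  0.1 -2.1] T [ 0.04  0.14 -0.05] grip 21.1
0.63 (525.0, 27.8, 150.1, 131.9, 86.1)
0 ([0.0698, 0.0, -0.0001], [0.0, -0.0049, 0.0492])
8 ([0.2095, 0.0, -0.0001], [0.0, -0.0071, 0.0606])
12 ([0.2793, 0.0, -0.0001], [0.0, -0.0068, 0.0549])
15 ([0.3316, 0.0, -0.0001], [0.0, -0.0063, 0.0506])
```

View pics/w22.png

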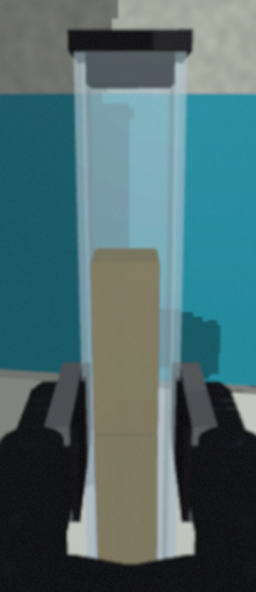

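View pics/t22.png

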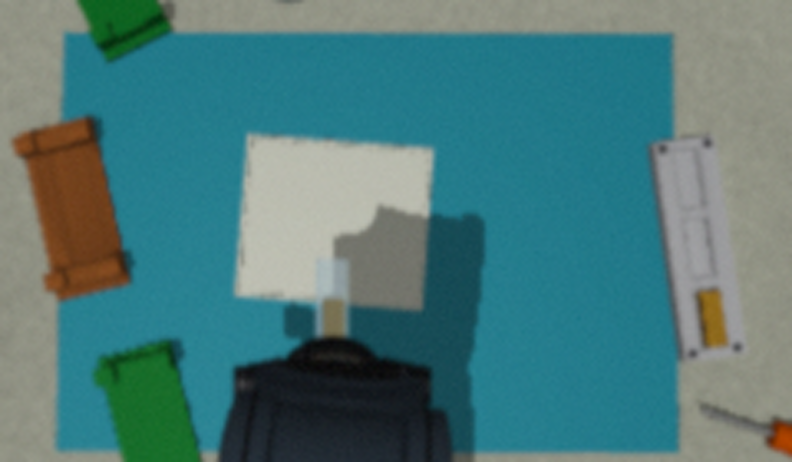

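>>> send_rows:
  moves:
    - [[0.03, 0, 0], [0, -0.002, 0.01], 0.01]
    - [[0.07, 0, 0], [0, -0.004, 0.026], 0.01]
    - [[0.13, 0, 0], [0, -0.006, 0.044], 0.01]
    - [[0.19, 0, 0], [0, -0.007, 0.057], 0.01]
    - [[0.2095, 0, 0], [0, -0.0071, 0.0606], 0.01]
    - [[0.2095, 0, 0], [0, -0.0071, 0.0606], 0.01]
    - [[0.2793, 0, 0], [0, -0.0068, 0.0549], 0.01]
    - [[0.3316, 0, 0], [0, -0.0063, 0.0506], 0.01]
    - [[0.2793, 0, 0], [0, -0.0068, 0.0549], 0.01]
    - [[0.2095, 0, 0], [0, -0.0071, 0.0606], 0.01]
    - [[0.2095, 0, 0], [0, -0.0071, 0.0606], 0.01]
  force: 80

```text
time_s: 32.5
position: [409.9, 28.4, 12.3]
ee_rot: [-3.0, -0.001, 1.571]
force: [-0.2, -0.5, -2.4]
grip_width: 0.245
```

```bash
python3 - <<'E'
from h import *
commit([0.2095,0,0],[0,-0.0071,0.0606]); show()
w=snap("wrist","w23.png",(200,30,360,400),1.6); s=snap("scene","s23.png",(220,170,320,250),6)
for th in(10,12,14,15,16,18,20): print(th,rel(*pour(th,[495,28,17],off=27.5)))
E
```

```text
t 32.5 meas [409.9  28.4  12.3] [-1.7191e+02 -3.0000e-02  9.0030e+01] cmd [412.6  28.   12.5] [-172.      0.     89.99] F [-0.2 -0.5 -2.4] T [-0.01 -0.13  0.09] grip 20.9
10 ([0.0349, -0.0, -0.0001], [0.0, -0.0005, -0.0028])
12 ([0.0698, -0.0, -0.0001], [0.0, -0.0009, -0.0057])
14 ([0.1047, -0.0, -0.0001], [0.0, -0.0012, -0.0085])
15 ([0.1221, -0.0, -0.0001], [0.0, -0.0013, -0.01])
16 ([0.1396, -0.0, -0.0001], [0.0, -0.0014, -0.0114])
18 ([0.1745, -0.0, -0.0001], [0.0, -0.0015, -0.0143])
20 ([0.2094, -0.0, -0.0001], [0.0, -0.0016, -0.0172])
```

View pics/w23.png

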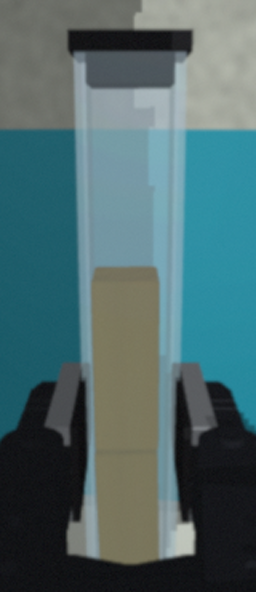

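View pics/s23.png

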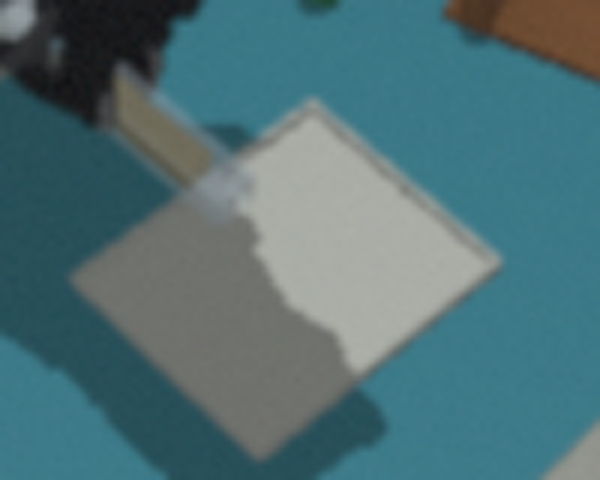

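>>> send_rows:
  moves:
    - [[0.07, 0, 0], [0, -0.001, -0.0057], 0.01]
    - [[0.122, 0, 0], [0, -0.0013, -0.01], 0.01]
    - [[0.07, 0, 0], [0, -0.001, -0.0057], 0.01]
    - [[0, 0, 0], [0, 0, 0], 0.01]
    - [[0.07, 0, 0], [0, -0.001, -0.0057], 0.01]
    - [[0.122, 0, 0], [0, -0.0013, -0.01], 0.01]
    - [[0.07, 0, 0], [0, -0.001, -0.0057], 0.01]
    - [[0, 0, 0], [0, 0, 0], 0.01]
    - [[0.07, 0, 0], [0, -0.001, -0.0057], 0.01]
    - [[0.122, 0, 0], [0, -0.0013, -0.01], 0.01]
    - [[0.07, 0, 0], [0, -0.001, -0.0057], 0.01]
    - [[0, 0, 0], [0, 0, 0], 0.01]
  force: 80

```text
time_s: 33.8
position: [415.6, 27.7, 13.1]
ee_rot: [-3.005, -0.0, 1.571]
force: [-0.5, -0.2, -1.9]
grip_width: 0.247
```

```bash
python3 - <<'E'
from h import *
show()
w=snap("wrist","w24.png",(200,30,360,400),1.6); s=snap("scene","s24.png",(220,170,320,250),6)
E
```

```text
t 33.8 meas [415.6  27.7  13.1] [-1.7218e+02 -1.0000e-02  9.0000e+01] cmd [412.6  28.   12.5] [-172.      0.     89.99] F [-0.5 -0.2 -1.9] T [-0.01 -0.11  0.03] grip 21.1
```

View pics/w24.png

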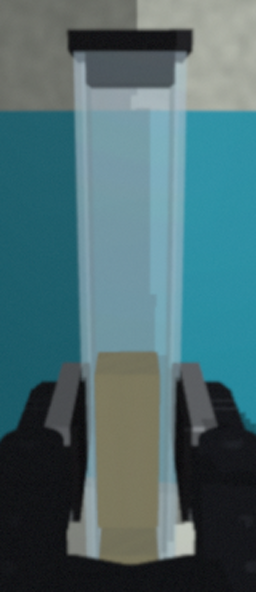

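View pics/s24.png

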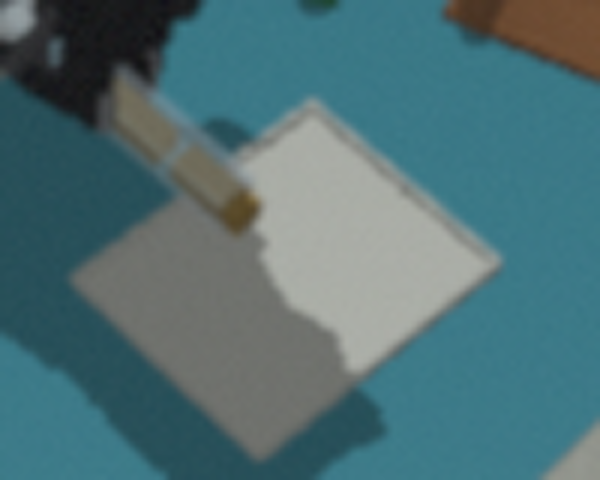

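>>> send_rows:
  moves:
    - [[0.07, 0, 0], [0, -0.001, -0.0057], 0.01]
    - [[0.122, 0, 0], [0, -0.0013, -0.01], 0.01]
    - [[0.07, 0, 0], [0, -0.001, -0.0057], 0.01]
    - [[0, 0, 0], [0, 0, 0], 0.01]
    - [[0.07, 0, 0], [0, -0.001, -0.0057], 0.01]
    - [[0.122, 0, 0], [0, -0.0013, -0.01], 0.01]
    - [[0.07, 0, 0], [0, -0.001, -0.0057], 0.01]
    - [[0, 0, 0], [0, 0, 0], 0.01]
    - [[0, 0, 0], [0, 0, 0], 0.01]
  force: 80

```text
time_s: 34.8
position: [411.3, 28.1, 12.6]
ee_rot: [-3.0, -0.0, 1.571]
force: [0.4, -0.4, -1.8]
grip_width: 0.242
```

```bash
python3 - <<'E'
from h import *
show()
w=env.get_image("wrist"); s=snap("scene","s25.png",(220,170,320,250),6)
a=cv2.imread("pics/s25.png"); b=cv2.resize(w["pixels"][30:400,200:360,::-1],(208,480)); cv2.imwrite("pics/m25.png",np.hstack([a[:480],b]))
E
```

```text
t 34.8 meas [411.3  28.1  12.6] [-1.7188e+02 -2.0000e-02  9.0000e+01] cmd [412.6  28.   12.5] [-172.      0.     89.99] F [ 0.4 -0.4 -1.8] T [-0.01  0.01 -0.05] grip 20.7
```

View pics/m25.png

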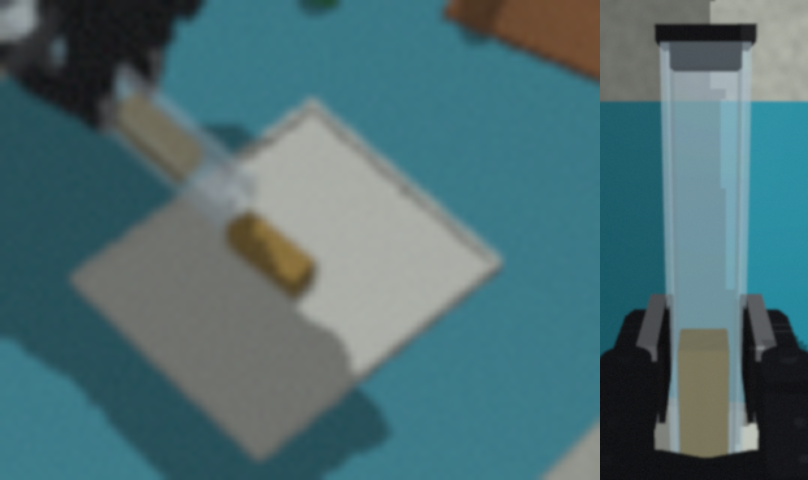

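```bash
python3 - <<'E'
from h import *
for th in(4,0,-4): print(th,rel(*pour(th,[495,28,17],off=27.5)))
for x,z in((485,22),(465,40),(455,70),(455,100)): print(rel(*pour(-4,[x,28,z],off=27.5)))
save(*pour(-4,[455,28,100],off=27.5))
RA=Rt(103.75)
print("above",rel(RA@Ro.from_rotvec([np.radians(-3),0,0]).as_matrix(),[535.2,236.3,84]))
save(RA@Ro.from_rotvec([np.radians(-3),0,0]).as_matrix(),[535.2,236.3,84])
for z in(40,20,13.5): print(rel(RA,[535.2,236.3,z]))
E
```

```text
4 ([-0.0698, 0.0, -0.0001], [0.0, 0.0013, 0.0056])
0 ([-0.1397, 0.0, -0.0001], [0.0, 0.003, 0.0111])
-4 ([-0.2095, 0.0, -0.0001], [0.0, 0.0051, 0.0165])
([-0.2095, 0.0, -0.0001], [0.0, -0.0055, 0.013])
([-0.2095, 0.0, -0.0001], [0.0, -0.0278, -0.0021])
([-0.2095, 0.0, -0.0001], [0.0, -0.0419, -0.0304])
([-0.2095, 0.0, -0.0001], [0.0, -0.0461, -0.0601])
above ([0.0174, 0.0147, -0.2395], [0.2083, 0.1599, 0.0056])
([0.0524, -0.0, 0.0], [0.0, -0.0023, 0.0439])
([0.0524, -0.0, 0.0], [0.0, -0.0033, 0.0639])
([0.0524, -0.0, 0.0], [0.0, -0.0037, 0.0704])
```

>>> send_rows:
  moves:
    - [[-0.06, 0, 0], [0, 0.001, 0.0048], 0.01]
    - [[-0.14, 0, 0], [0, 0.003, 0.0111], 0.01]
    - [[-0.19, 0, 0], [0, 0.0045, 0.015], 0.01]
    - [[-0.2095, 0, 0], [0, 0.002, 0.0158], 0.01]
    - [[-0.2095, 0, 0], [0, -0.0055, 0.013], 0.01]
    - [[-0.2095, 0, 0], [0, -0.017, 0.007], 0.01]
    - [[-0.2095, 0, 0], [0, -0.029, -0.004], 0.01]
    - [[-0.2095, 0, 0], [0, -0.037, -0.02], 0.01]
    - [[-0.2095, 0, 0], [0, -0.0435, -0.04], 0.01]
    - [[-0.2095, 0, 0], [0, -0.0461, -0.054], 0.01]
    - [[-0.2095, 0, 0], [0, -0.0461, -0.06], 0.01]
    - [[-0.2095, 0, 0], [0, -0.0461, -0.06], 0.01]
  force: 80

```text
time_s: 36.1
position: [377.2, 27.7, 80.6]
ee_rot: [3.068, 0.0, 1.571]
force: [-0.2, -0.2, -1.9]
grip_width: 0.243
```

>>> send_rows:
  moves:
    - [[0.001, 0.001, -0.012], [0.01, 0.008, 0], 0.01]
    - [[0.002, 0.002, -0.034], [0.03, 0.023, 0.001], 0.01]
    - [[0.005, 0.004, -0.066], [0.058, 0.045, 0.001], 0.01]
    - [[0.007, 0.006, -0.1], [0.088, 0.068, 0.002], 0.01]
    - [[0.009, 0.008, -0.135], [0.118, 0.09, 0.003], 0.01]
    - [[0.012, 0.01, -0.17], [0.148, 0.113, 0.004], 0.01]
    - [[0.015, 0.012, -0.204], [0.178, 0.137, 0.005], 0.01]
    - [[0.017, 0.014, -0.228], [0.199, 0.153, 0.005], 0.01]
    - [[0.0174, 0.0147, -0.2395], [0.2083, 0.16, 0.0056], 0.01]
    - [[0.0174, 0.0147, -0.2395], [0.2083, 0.16, 0.0056], 0.01]
    - [[0.0174, 0.0147, -0.2395], [0.2083, 0.16, 0.0056], 0.01]
    - [[0.0174, 0.0147, -0.2395], [0.2083, 0.16, 0.0056], 0.01]
  force: 80

```text
time_s: 37.3
position: [534.3, 235.3, 83.6]
ee_rot: [3.091, 0.0, 1.81]
force: [0.4, -0.2, -1.5]
grip_width: 0.247
```

```bash
python3 - <<'E'
from h import *
show()
w=snap("wrist","w26.png")
E
```

```text
t 37.3 meas [534.3 235.3  83.6] [1.7709e+02 1.0000e-02 1.0369e+02] cmd [535.2 236.3  84. ] [177.     0.   103.75] F [ 0.4 -0.2 -1.5] T [-0.08  0.02 -0.04] grip 21.1
```

View pics/w26.png

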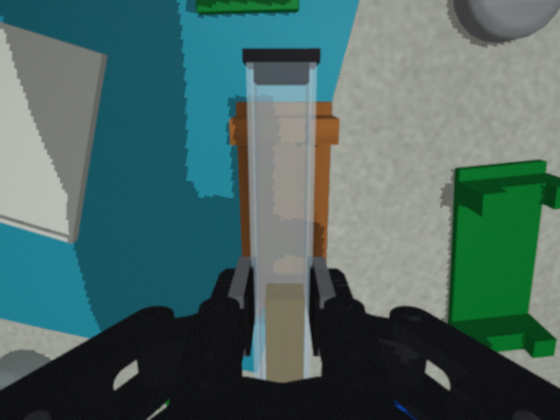

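>>> send_rows:
  moves:
    - [[0.015, 0, 0], [0, -0.0005, 0.012], 0.01]
    - [[0.03, 0, 0], [0, -0.0015, 0.03], 0.01]
    - [[0.045, 0, 0], [0, -0.0027, 0.05], 0.01]
    - [[0.0524, 0, 0], [0, -0.0032, 0.061], 0.01]
    - [[0.0524, 0, 0], [0, -0.0035, 0.067], 0.01]
    - [[0.0524, 0, 0], [0, -0.0037, 0.0705], 0.01]
    - [[0.0524, 0, 0], [0, -0.0037, 0.0708], 0.01]
    - [[0.0524, 0, 0], [0, -0.0037, 0.0708], 0.01]
  force: 80

```text
time_s: 38.15
position: [534.6, 236.0, 14.3]
ee_rot: [-3.14, 0.0, 1.811]
force: [-4.5, -2.7, 4.0]
grip_width: 0.243
```

```bash
python3 - <<'E'
from h import *
commit([0.0524,0,0],[0,-0.0037,0.0708]); show()
w=snap("wrist","w27.png")
RA=Rt(103.75); R,p=load(); save(RA,[535.2,236.3,150]); print(rel(Rt(90),[495,26,170])); save(R,p)
E
```

```text
t 38.15 meas [534.6 236.   14.3] [-179.93    0.    103.75] cmd [535.2 236.3  13.1] [-180.      0.    103.75] F [-4.5 -2.7  4. ] T [-0.37  0.7  -0.04] grip 20.8
([0.0, -0.0, 0.24], [-0.1947, -0.089, -0.02])
```

View pics/w27.png

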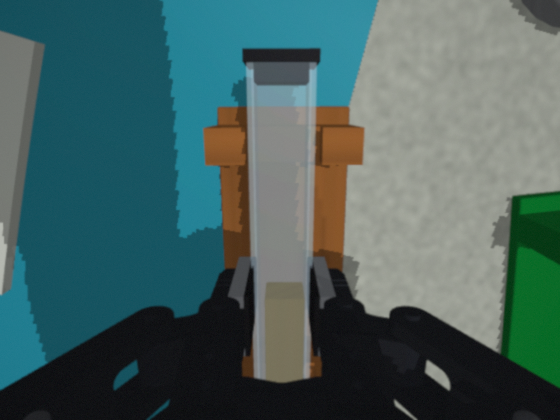

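>>> send_rows:
  moves:
    - [[0, 0, 0], [0, 0, 0], 0.03]
    - [[0, 0, 0], [0, 0, 0], 0.045]
    - [[0, 0, 0], [0, 0, 0], 0.05]
    - [[0, 0, 0], [0, 0, 0], 0.05]
    - [[0, 0, 0], [0, 0, -0.01], 0.05]
    - [[0, 0, 0], [0, 0, -0.04], 0.05]
    - [[0, 0, 0], [0, 0, -0.085], 0.05]
    - [[0, 0, 0], [0, 0, -0.1369], 0.05]
    - [[0, 0, 0], [0, 0, -0.1369], 0.05]

```text
time_s: 39.1
position: [540.2, 237.8, 160.2]
ee_rot: [3.125, -0.001, 1.811]
force: [1.9, -0.0, 0.6]
grip_width: 0.588
```

>>> send_rows:
  moves:
    - [[0, 0, 0.05], [-0.045, -0.018, -0.004], 0.03]
    - [[0, 0, 0.1], [-0.09, -0.036, -0.008], 0.03]
    - [[0, 0, 0.15], [-0.135, -0.054, -0.012], 0.03]
    - [[0, 0, 0.2], [-0.175, -0.074, -0.016], 0.03]
    - [[0, 0, 0.24], [-0.1947, -0.089, -0.02], 0.03]
    - [[0, 0, 0.24], [-0.1947, -0.089, -0.02], 0.03]
    - [[0, 0, 0.24], [-0.1947, -0.089, -0.02], 0.03]
    - [[0, 0, 0.24], [-0.1947, -0.089, -0.02], 0.03]
    - [[0, 0, 0.24], [-0.1947, -0.089, -0.02], 0.03]
    - [[0, 0, 0.24], [-0.1947, -0.089, -0.02], 0.03]

```text
time_s: 40.1
position: [495.2, 26.9, 169.6]
ee_rot: [-3.141, -0.001, 1.573]
force: [0.4, 0.8, -0.7]
grip_width: 0.351
```

```bash
python3 - <<'E'
from h import *
commit([0,0,0],[0,0,-0.1369]); commit([0,0,0.24],[-0.1947,-0.089,-0.02]); show()
w=snap("wrist","w28.png")
p=w["pixels"][150:270,200:360,::-1]; cv2.imwrite("pics/w28c.png",cv2.resize(p,None,fx=5,fy=5,interpolation=cv2.INTER_CUBIC))
k,r=brass(w,(150,120,400,300),19); print(r)
E
```

```text
t 40.1 meas [495.2  26.9 169.6] [-1.7996e+02 -3.0000e-02  9.0100e+01] cmd [495.  26. 170.] [-180.    0.   90.] F [ 0.4  0.8 -0.7] T [-0.03 -0.01 -0.01] grip 30.0
(518.8, 25.8, 45.4, 14.4, 0.4)
```

View pics/w28c.png

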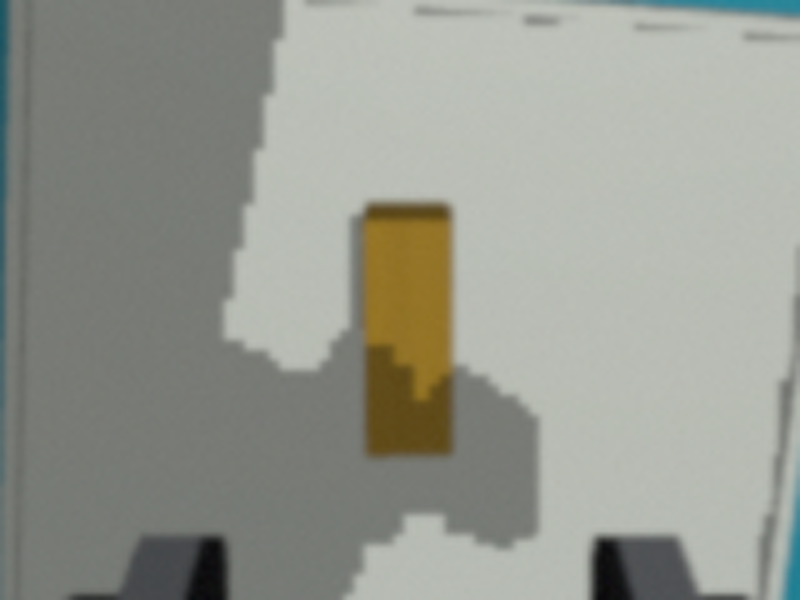

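View pics/w28.png

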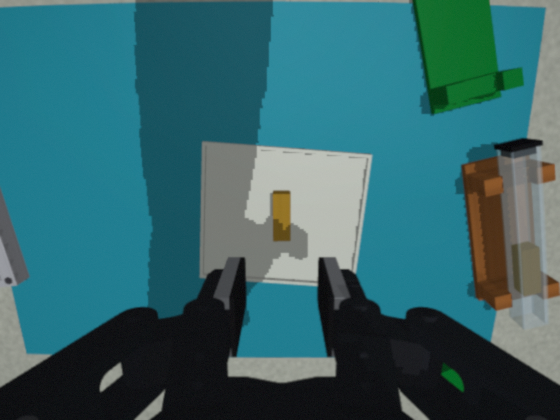

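```bash
python3 - <<'E'
from h import *
w=env.get_image("wrist")
P=np.array([at_z(w,200+(x+.5)/5-.5,150+(y+.5)/5-.5,19) for x,y in((365,216),(451,216),(452,455),(366,455))])
d=P[2]+P[3]-P[0]-P[1]; yaw=np.degrees(np.arctan2(d[1],d[0])); c=P.mean(0); print(c,yaw,np.hypot(*d[:2])/2)
print(rel(Rt(90+yaw),[c[0],c[1],-9.5]))
E
```

```text
[519.89201147  26.06530857  19.        ] 0.33945083236529133 44.26671572796561
([-0.0, 0.0, -0.0059], [0.0, 0.0249, 0.1795])
```

>>> send_rows:
  moves:
    - [[0, 0, -0.006], [0, 0.012, 0.04], 0.03]
    - [[0, 0, -0.006], [0, 0.0257, 0.09], 0.03]
    - [[0, 0, -0.006], [0, 0.0257, 0.13], 0.03]
    - [[0, 0, -0.006], [0, 0.0257, 0.15], 0.03]
    - [[0, 0, -0.006], [0, 0.0257, 0.165], 0.03]
    - [[0, 0, -0.006], [0, 0.0257, 0.174], 0.03]
    - [[0, 0, -0.006], [0, 0.0257, 0.1795], 0.03]
    - [[0, 0, -0.006], [0, 0.0257, 0.1795], 0.03]
    - [[0, 0, -0.006], [0, 0.0257, 0.1795], 0.03]
    - [[0, 0, -0.006], [0, 0.0257, 0.1795], 0.015]
    - [[0, 0, -0.006], [0, 0.0257, 0.1795], 0.005]
    - [[0, 0, -0.006], [0, 0.0257, 0.1795], 0.005]
  force: 60

```text
time_s: 41.4
position: [522.2, 25.9, -7.9]
ee_rot: [3.139, -0.0, 1.577]
force: [-0.6, -0.5, 5.3]
grip_width: 0.157
```

>>> send_rows:
  moves:
    - [[0, 0, 0], [0, 0, 0], 0.005]
    - [[0, 0, 0], [0, 0, 0], 0.005]
    - [[0, 0, 0], [0, 0, 0], 0.005]
    - [[0, 0, 0], [0, 0, -0.008], 0.005]
    - [[0, 0, 0], [0, 0, -0.025], 0.005]
    - [[0, 0, 0], [0, 0, -0.055], 0.005]
    - [[0, 0, 0], [0, 0, -0.085], 0.005]
    - [[0, 0, 0], [0, 0, -0.1], 0.005]
    - [[0, 0, 0], [0, 0, -0.1], 0.005]
  force: 60

```text
time_s: 42.3
position: [522.9, 25.8, 93.2]
ee_rot: [3.136, 0.0, 1.577]
force: [-0.2, -0.9, -0.9]
grip_width: 0.151
```

```bash
python3 - <<'E'
from h import *
commit([0,0,-0.006],[0,0.0257,0.1795]); commit([0,0,0],[0,0,-0.1]); show()
w=snap("wrist","w29.png",(190,150,370,330),3.3)
q=pocket(0); R=Rt(90+FY)
# learned: near pocket seated at cmd TCP (447.7,-271.5)
a=np.radians(FY); u=np.array([np.cos(a),np.sin(a)]); q0=np.array([447.7,-271.5])
t=q0+56*u; print(pocket(-1),t)
print(rel(R,[t[0],t[1],90]),rel(R,[t[0],t[1],19]))
E
```

```text
t 42.3 meas [522.9  25.8  93.2] [1.797e+02 1.000e-02 9.034e+01] cmd [520.7  26.   90.5] [-180.      0.     90.34] F [-0.2 -0.9 -0.9] T [-0.04 -0.01 -0.02] grip 12.9
[ 449.35391121 -271.71561808] [ 503.24608879 -264.38438192]
([-0.0, 0.0, -0.1214], [-0.2903, -0.0192, 0.0005]) ([-0.0, 0.0, -0.1214], [-0.2903, -0.0192, 0.0715])
```

View pics/w29.png

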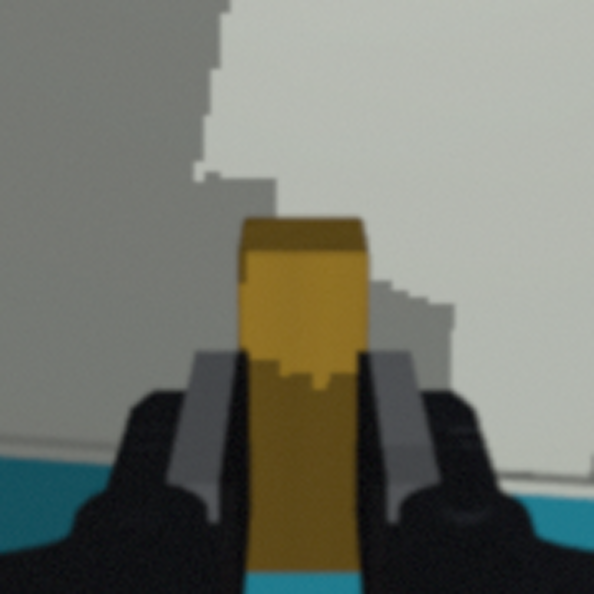

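```bash
python3 - <<'E'
from h import *
w=env.get_image("wrist")
T=lambda x,y,tz: tool_pt(w,190+(x+.5)/3.3-.5,150+(y+.5)/3.3-.5,tz)
for nm,B,b in(("1st",((239,262),(369,262),(358,580),(247,580)),((243,228),(363,228))),("2nd",((240,250),(369,250),(357,573),(246,573)),((243,218),(363,218)))):
  for tz in(-24.5,-25.5):
    P=np.array([T(*q,tz) for q in B]); p=np.array([T(*q,tz+16) for q in b]); print(nm,tz,P.mean(0).round(2),(p.mean(0)+[0,22,0]).round(2),np.linalg.norm(P[0]-P[3]).round(2))
E
```

```text
1st -24.5 [ -0.46   1.27 -24.5 ] [-0.49  1.65 -8.5 ] 44.08
1st -25.5 [ -0.46   0.79 -25.5 ] [-0.49  1.35 -9.5 ] 43.77
2nd -24.5 [-5.00e-01 -2.00e-02 -2.45e+01] [-0.49  0.25 -8.5 ] 44.55
2nd -25.5 [ -0.5  -0.5 -25.5] [-0.49 -0.03 -9.5 ] 44.24
```

>>> send_rows:
  moves:
    - [[0, 0, -0.01], [-0.02, -0.001, 0], 0.005]
    - [[0, 0, -0.03], [-0.06, -0.004, 0], 0.005]
    - [[0, 0, -0.05], [-0.105, -0.007, 0], 0.005]
    - [[0, 0, -0.07], [-0.15, -0.01, 0], 0.005]
    - [[0, 0, -0.09], [-0.2, -0.013, 0], 0.005]
    - [[0, 0, -0.11], [-0.25, -0.016, 0], 0.005]
    - [[0, 0, -0.12], [-0.28, -0.0185, 0], 0.005]
    - [[0, 0, -0.1214], [-0.2903, -0.018, 0], 0.005]
    - [[0, 0, -0.1214], [-0.2903, -0.018, 0.03], 0.005]
    - [[0, 0, -0.1214], [-0.2903, -0.018, 0.06], 0.005]
    - [[0, 0, -0.1214], [-0.2903, -0.018, 0.0715], 0.005]
    - [[0, 0, -0.1214], [-0.2903, -0.018, 0.0715], 0.005]
  force: 60

```text
time_s: 43.6
position: [501.7, -261.6, 14.8]
ee_rot: [-3.136, -0.006, 1.699]
force: [0.4, 0.8, -1.4]
grip_width: 0.152
```

>>> send_rows:
  moves:
    - [[0, 0, 0], [0, 0, 0], 0.005]
    - [[0, 0, 0], [0, 0, 0], 0.005]
    - [[0, 0, 0], [0, 0, 0], 0.005]
    - [[0, 0, 0], [0, 0, 0], 0.005]
    - [[0, 0, 0], [0, 0, 0], 0.005]
    - [[0, 0, 0], [0, 0, 0], 0.005]

```text
time_s: 44.2
position: [504.8, -264.6, 19.3]
ee_rot: [3.141, 0.0, 1.698]
force: [0.2, -0.1, -1.3]
grip_width: 0.153
```

```bash
python3 - <<'E'
from h import *
commit([0,0,-0.1214],[-0.2903,-0.018,0.0715]); show()
w=snap("wrist","w30.png",(190,80,370,330),2.4)
E
```

```text
t 44.2 meas [ 504.8 -264.6   19.3] [179.97   0.    97.29] cmd [ 504.5 -264.4   19. ] [-180.     0.    97.3] F [ 0.2 -0.1 -1.3] T [0.04 0.02 0.04] grip 13.0
```

View pics/w30.png

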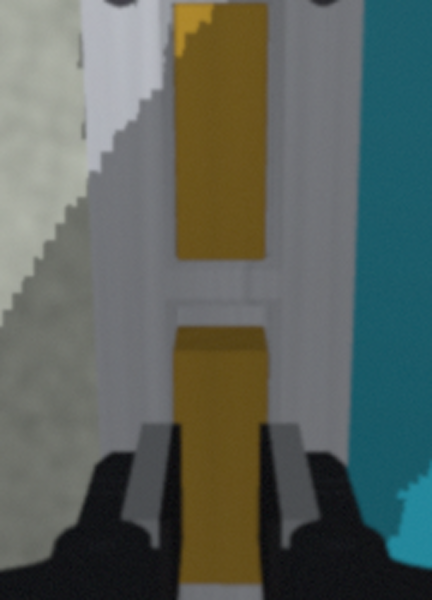

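```bash
python3 - <<'E'
from h import *
w=env.get_image("wrist")
T=lambda x,y,tz: tool_pt(w,190+(x+.5)/2.4-.5,80+(y+.5)/2.4-.5,tz)
g=w["pixels"][:,:,:].astype(int)
for y in(180,250,300,340):
    l,r=T(88+(y-180)*13/250,y,-0.9),T(361-(y-100)*11/350,y,-0.9); print(y,"plate",l.round(2),r.round(2),((l+r)/2)[0].round(2),(r-l)[0].round(2))
a,b=T(174,350,-25),T(268,350,-25); print("blank",(a+b)[0]/2); a,b=T(175,327,-9),T(266,327,-9); print("blank bot",((a+b)/2).round(2))
print("seated blank far end y (z30)",T(221,259,-10.9).round(2),"mouth near edge z20",T(221,302,-0.9).round(2))
row=lambda v:[tuple(g[v,u]) for u in range(222,236)]
v=80+300//2.4
gr=cv2.cvtColor(w["pixels"],cv2.COLOR_RGB2GRAY)
print(gr[205,220:245]); print(gr[205,325:350])
E
```

```text
180 plate [-24.95 -47.75  -0.9 ] [ 25.1  -47.75  -0.9 ] 0.07 50.05
250 plate [-24.77 -34.57  -0.9 ] [ 25.21 -34.58  -0.9 ] 0.22 49.98
300 plate [-24.64 -24.83  -0.9 ] [ 25.3  -24.83  -0.9 ] 0.33 49.94
340 plate [-24.54 -16.82  -0.9 ] [ 25.38 -16.82  -0.9 ] 0.42 49.92
blank -0.36522046950044285
blank bot [ -0.44 -21.78  -9.  ]
seated blank far end y (z30) [ -0.35 -34.9  -10.9 ] mouth near edge z20 [ -0.34 -24.43  -0.9 ]
[110 108 107 108 108 107 107 108 110 114 114 113 113 111 113 114 115 114
 114 113 112 113 111 112 112]
[114 113 111 110 110 110 112 113 113 113 114 104  89  77  73  72  73  72
  71  72  73  74  70  75  72]
```

>>> send_rows:
  moves:
    - [[0, 0, 0], [0.0005, 0.0002, 0], 0.005]
    - [[0, 0, 0], [0.0005, 0.0002, 0.003], 0.005]
    - [[0, 0, 0], [0.0005, 0.0002, 0.006], 0.005]
    - [[0, 0, 0], [0.0005, 0.0002, 0.009], 0.005]
    - [[0, 0, 0], [0.0005, 0.0002, 0.011], 0.005]
    - [[0, 0, 0], [0.0005, 0.0002, 0.012], 0.005]
    - [[0, 0, 0], [0.0005, 0.0002, 0.013], 0.005]
    - [[0, 0, 0], [0.0005, 0.0002, 0.014], 0.005]
    - [[0, 0, 0], [0.0005, 0.0002, 0.015], 0.005]
    - [[0, 0, 0], [0.0005, 0.0002, 0.016], 0.005]
    - [[0, 0, 0], [0.0005, 0.0002, 0.0165], 0.005]
    - [[0, 0, 0], [0.0005, 0.0002, 0.0165], 0.005]
  force: 60

```text
time_s: 45.5
position: [504.8, -264.0, 3.0]
ee_rot: [3.141, -0.0, 1.698]
force: [-1.0, 0.4, 4.2]
grip_width: 0.154
```

```bash
python3 - <<'E'
from h import *
commit([0,0,0],[0.0005,0.0002,0.0165]); show()
w=snap("wrist","w31.png",(190,80,370,330),2.4)
E
```

```text
t 45.5 meas [ 504.8 -264.     3. ] [179.99  -0.    97.3 ] cmd [ 504.6 -263.9    2.5] [-180.     0.    97.3] F [-1.   0.4  4.2] T [0.16 0.29 0.05] grip 13.1
```

View pics/w31.png

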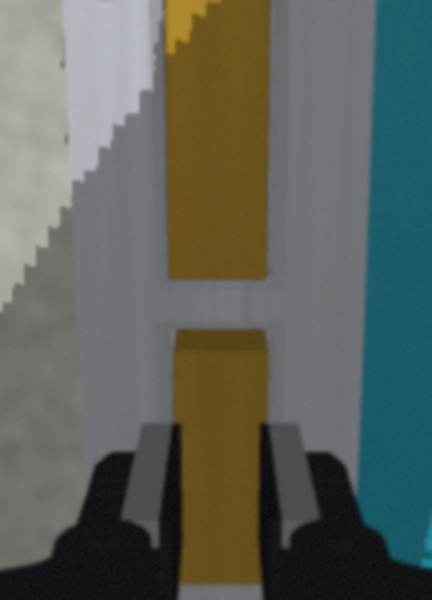

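>>> send_rows:
  moves:
    - [[0, 0, 0], [0, 0, 0], 0.02]
    - [[0, 0, 0], [0, 0, 0], 0.03]
    - [[0, 0, 0], [0, 0, 0], 0.03]
    - [[0, 0, 0], [0, 0, -0.008], 0.03]
    - [[0, 0, 0], [0, 0.004, -0.045], 0.03]
    - [[0, 0, 0], [0.002, 0.01, -0.09], 0.03]
    - [[0, 0, 0], [0.005, 0.02, -0.13], 0.03]
    - [[0, 0, 0], [0.005, 0.02, -0.1475], 0.03]
    - [[0, 0, 0], [0.005, 0.02, -0.1475], 0.03]
    - [[0, 0, 0], [0.005, 0.02, -0.1475], 0.03]

```text
time_s: 46.55
position: [524.0, -256.5, 149.8]
ee_rot: [3.141, -0.0, 1.698]
force: [-0.2, -0.2, -0.2]
grip_width: 0.35
```

```bash
python3 - <<'E'
from h import *
commit([0,0,0],[0.005,0.02,-0.1475]); show()
w=env.get_image("wrist"); t=snap("top","t32.png",(180,160,420,300),3.3)
a=cv2.resize(w["pixels"][60:300,190:370,::-1],(347,462)); b=cv2.imread("pics/t32.png")[:,:440]; cv2.imwrite("pics/m32.png",np.hstack([b,a]))
for d in env.regions_of("tray","top")[:1]: print(d["confidence"],world_rect(t,d["region"],8))
print(rel(Rt(103.75),[534.8,236.1,110]))
E
```

```text
t 46.55 meas [ 524.  -256.5  149.8] [179.98  -0.    97.29] cmd [ 523.8 -256.4  150. ] [-180.     0.    97.3] F [-0.2 -0.2 -0.2] T [ 0.01  0.   -0.03] grip 29.9
0.68 (524.6, 27.7, 150.0, 131.8, 85.8)
([-0.0, 0.0, -0.1126], [0.4871, 0.0735, 0.04])
```

View pics/m32.png

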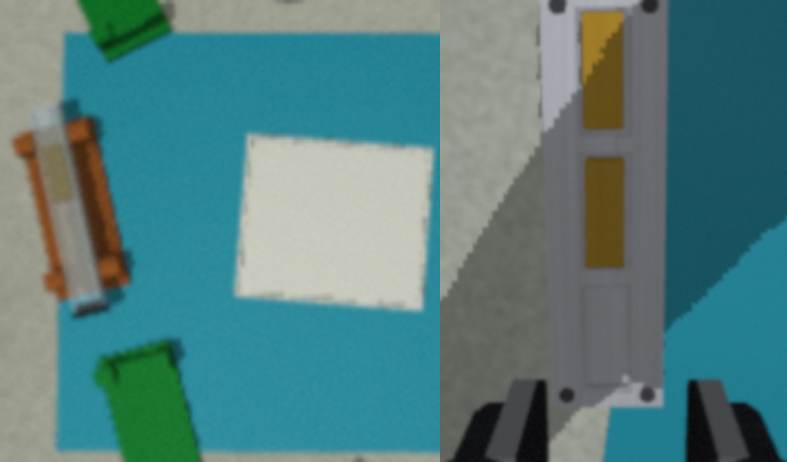

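>>> send_rows:
  moves:
    - [[0, 0, -0.01], [0.04, 0.006, 0.003], 0.045]
    - [[0, 0, -0.02], [0.088, 0.013, 0.007], 0.045]
    - [[0, 0, -0.03], [0.136, 0.02, 0.011], 0.045]
    - [[0, 0, -0.04], [0.184, 0.027, 0.015], 0.045]
    - [[0, 0, -0.05], [0.232, 0.034, 0.019], 0.045]
    - [[0, 0, -0.06], [0.28, 0.042, 0.023], 0.045]
    - [[0, 0, -0.075], [0.328, 0.049, 0.027], 0.045]
    - [[0, 0, -0.09], [0.376, 0.057, 0.031], 0.045]
    - [[0, 0, -0.1], [0.424, 0.064, 0.035], 0.045]
    - [[0, 0, -0.11], [0.465, 0.07, 0.038], 0.045]
    - [[0, 0, -0.1126], [0.4871, 0.0735, 0.04], 0.045]
    - [[0, 0, -0.1126], [0.4871, 0.0735, 0.04], 0.045]

```text
time_s: 47.9
position: [532.9, 238.7, 107.2]
ee_rot: [-3.137, -0.001, 1.815]
force: [0.1, -1.2, -0.2]
grip_width: 0.524
```

>>> send_rows:
  moves:
    - [[0, 0, 0], [0, 0, 0], 0.045]
    - [[0, 0, 0], [0, 0, 0.01], 0.045]
    - [[0, 0, 0], [0, 0, 0.035], 0.045]
    - [[0, 0, 0], [0, 0, 0.065], 0.045]
    - [[0, 0, 0], [0, 0, 0.085], 0.045]
    - [[0, 0, 0], [0, 0, 0.095], 0.045]
    - [[0, 0, 0], [0, 0, 0.098], 0.045]
    - [[0, 0, 0], [0, 0, 0.098], 0.045]
    - [[0, 0, 0], [0, 0, 0.098], 0.03]
    - [[0, 0, 0], [0, 0, 0.098], 0.02]
    - [[0, 0, 0], [0, 0, 0.098], 0.01]
    - [[0, 0, 0], [0, 0, 0.098], 0.01]
  force: 80

```text
time_s: 49.1
position: [536.5, 236.5, 14.1]
ee_rot: [3.138, -0.0, 1.811]
force: [0.3, -0.4, 5.8]
grip_width: 0.246
```

```bash
python3 - <<'E'
from h import *
commit([0,0,-0.1126],[0.4871,0.0735,0.04]); commit([0,0,0],[0,0,0.098]); show()
w=snap("wrist","w33.png")
R,p=load()
Rb,B=pour(-4,[495,28,95],off=27.5); save(R,p+[0,0,70]); print("move",rel(Rb,B),B); save(R,p)
E
```

```text
t 49.1 meas [536.5 236.5  14.1] [ 1.7979e+02 -2.0000e-02  1.0375e+02] cmd [534.8 236.1  12. ] [-180.      0.    103.75] F [ 0.3 -0.4  5.8] T [-0.13  0.15  0.01] grip 21.0
move ([-0.0695, -0.0084, 0.2399], [-0.1738, -0.1656, 0.0086]) [415.31341551  28.          73.38870082]
```

View pics/w33.png

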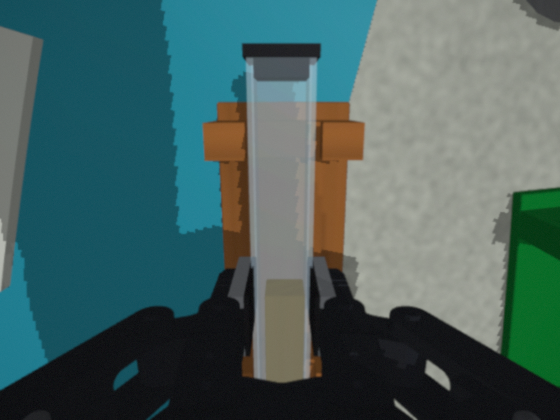

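Gripped. I lift the tube, move over the tray and check it.

>>> send_rows:
  moves:
    - [[0, 0, 0], [0, 0, -0.005], 0.01]
    - [[0, 0, 0], [0, 0, -0.015], 0.01]
    - [[0, 0, 0], [0, 0, -0.03], 0.01]
    - [[0, 0, 0], [0, 0, -0.05], 0.01]
    - [[0, 0, 0], [0, 0, -0.063], 0.01]
    - [[0, 0, 0], [0, 0, -0.07], 0.01]
    - [[0, 0, 0], [0, 0, -0.07], 0.01]
  force: 80

```text
time_s: 49.85
position: [536.1, 236.5, 83.9]
ee_rot: [3.138, -0.001, 1.811]
force: [0.4, 0.1, -1.7]
grip_width: 0.253
```

>>> send_rows:
  moves:
    - [[-0.004, 0, 0.014], [-0.01, -0.01, 0], 0.01]
    - [[-0.01, -0.001, 0.036], [-0.026, -0.025, 0.001], 0.01]
    - [[-0.019, -0.002, 0.066], [-0.048, -0.046, 0.002], 0.01]
    - [[-0.029, -0.003, 0.1], [-0.073, -0.07, 0.004], 0.01]
    - [[-0.04, -0.005, 0.135], [-0.098, -0.094, 0.005], 0.01]
    - [[-0.049, -0.006, 0.17], [-0.123, -0.118, 0.006], 0.01]
    - [[-0.059, -0.007, 0.203], [-0.147, -0.14, 0.007], 0.01]
    - [[-0.065, -0.008, 0.227], [-0.164, -0.157, 0.008], 0.01]
    - [[-0.0695, -0.0084, 0.24], [-0.174, -0.1656, 0.0086], 0.01]
    - [[-0.0695, -0.0084, 0.24], [-0.174, -0.1656, 0.0086], 0.01]
    - [[-0.0695, -0.0084, 0.24], [-0.174, -0.1656, 0.0086], 0.01]
    - [[-0.0695, -0.0084, 0.24], [-0.174, -0.1656, 0.0086], 0.01]
  force: 80

```text
time_s: 51.05
position: [415.6, 28.3, 73.1]
ee_rot: [3.072, -0.001, 1.571]
force: [0.9, 0.4, -1.0]
grip_width: 0.245
```

```bash
python3 - <<'E'
from h import *
commit([0,0,0],[0,0,-0.07]); commit([-0.0695,-0.0084,0.24],[-0.174,-0.1656,0.0086]); show()
w=env.get_image("wrist"); t=snap("top","t34.png",(220,160,420,300),3)
a=cv2.resize(w["pixels"][30:400,200:360,::-1],(182,420)); b=cv2.imread("pics/t34.png"); cv2.imwrite("pics/m34.png",np.hstack([b,a]))
for d in env.regions_of("tray","top")[:1]: print(d["confidence"],world_rect(t,d["region"],8))
for th,z in((8,17),(12,17),(15,17)): print(th,rel(*pour(th,[495,28,z],off=27.5)))
E
```

```text
t 51.05 meas [415.6  28.3  73.1] [ 1.7602e+02 -4.0000e-02  9.0040e+01] cmd [415.3  27.8  73.4] [176.     0.    89.99] F [ 0.9  0.4 -1. ] T [ 0.04  0.08 -0.07] grip 20.9
0.87 (523.9, 27.6, 149.9, 129.8, 85.6)
8 ([0.2094, 0.0, -0.0001], [0.0002, -0.007, 0.0606])
12 ([0.2792, 0.0, -0.0001], [0.0002, -0.0067, 0.0549])
15 ([0.3316, 0.0, -0.0001], [0.0002, -0.0063, 0.0506])
```

View pics/m34.png

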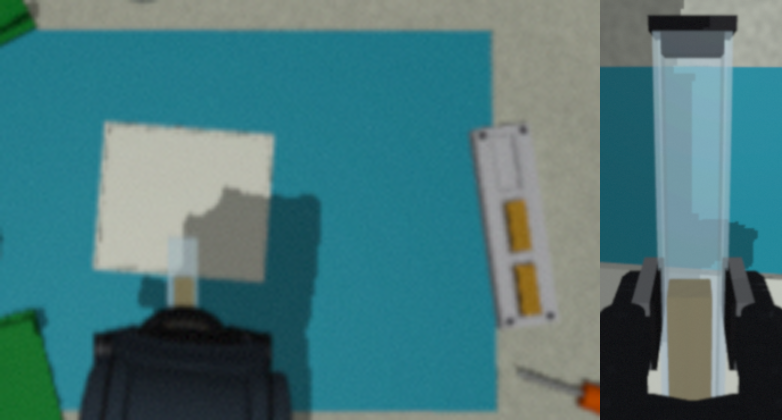

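>>> send_rows:
  moves:
    - [[0.03, 0, 0], [0, -0.002, 0.01], 0.01]
    - [[0.07, 0, 0], [0, -0.004, 0.026], 0.01]
    - [[0.13, 0, 0], [0, -0.006, 0.044], 0.01]
    - [[0.19, 0, 0], [0, -0.007, 0.057], 0.01]
    - [[0.2095, 0, 0], [0, -0.007, 0.0606], 0.01]
    - [[0.2095, 0, 0], [0, -0.007, 0.0606], 0.01]
    - [[0.2793, 0, 0], [0, -0.0068, 0.0549], 0.01]
    - [[0.3316, 0, 0], [0, -0.0063, 0.0506], 0.01]
    - [[0.2793, 0, 0], [0, -0.0068, 0.0549], 0.01]
    - [[0.2095, 0, 0], [0, -0.007, 0.0606], 0.01]
  force: 80

```text
time_s: 52.2
position: [414.6, 27.7, 12.8]
ee_rot: [-3.005, -0.0, 1.571]
force: [-0.5, 0.8, -0.5]
grip_width: 0.245
```

>>> send_rows:
  moves:
    - [[0.07, 0, 0], [0, -0.001, -0.0057], 0.01]
    - [[0.122, 0, 0], [0, -0.0013, -0.01], 0.01]
    - [[0.07, 0, 0], [0, -0.001, -0.0057], 0.01]
    - [[0, 0, 0], [0, 0, 0], 0.01]
    - [[0.07, 0, 0], [0, -0.001, -0.0057], 0.01]
    - [[0.122, 0, 0], [0, -0.0013, -0.01], 0.01]
    - [[0.07, 0, 0], [0, -0.001, -0.0057], 0.01]
    - [[0, 0, 0], [0, 0, 0], 0.01]
    - [[0.07, 0, 0], [0, -0.001, -0.0057], 0.01]
    - [[0.122, 0, 0], [0, -0.0013, -0.01], 0.01]
    - [[0.07, 0, 0], [0, -0.001, -0.0057], 0.01]
    - [[0, 0, 0], [0, 0, 0], 0.01]
  force: 80

```text
time_s: 53.4
position: [414.4, 27.7, 12.9]
ee_rot: [-3.006, -0.0, 1.571]
force: [0.2, -0.5, -0.9]
grip_width: 0.248
```

```bash
python3 - <<'E'
from h import *
commit([0.2095,0,0],[0,-0.007,0.0606]); show()
w=env.get_image("wrist"); s=snap("scene","s35.png",(220,170,320,250),6)
a=cv2.imread("pics/s35.png"); b=cv2.resize(w["pixels"][30:400,200:360,::-1],(200,480)); cv2.imwrite("pics/m35.png",np.hstack([a[:480],b]))
E
```

```text
t 53.4 meas [414.4  27.7  12.9] [-1.7221e+02 -2.0000e-02  9.0010e+01] cmd [412.6  27.8  12.5] [-172.      0.     89.99] F [ 0.2 -0.5 -0.9] T [-0.03 -0.07  0.  ] grip 21.2
```

View pics/m35.png

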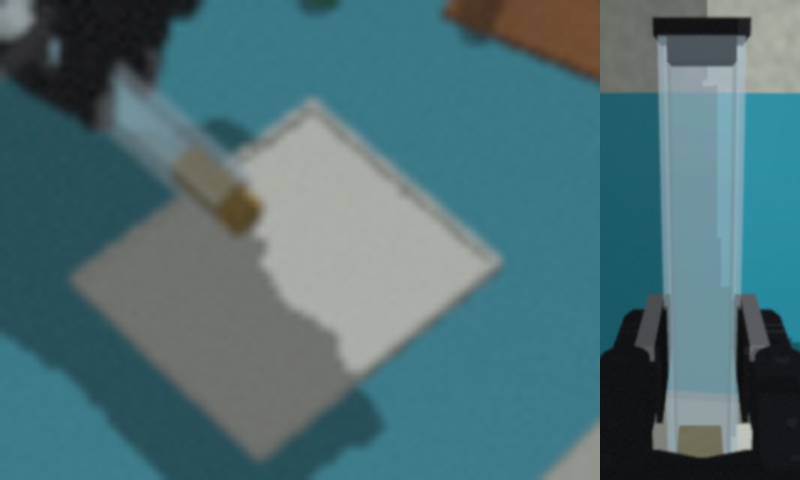

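Blank 3 sticks out about 10 mm past the rim. That is the same state as the second blank before its last two pulses.

>>> send_rows:
  moves:
    - [[0.07, 0, 0], [0, -0.001, -0.0057], 0.01]
    - [[0.122, 0, 0], [0, -0.0013, -0.01], 0.01]
    - [[0.07, 0, 0], [0, -0.001, -0.0057], 0.01]
    - [[0, 0, 0], [0, 0, 0], 0.01]
    - [[0.07, 0, 0], [0, -0.001, -0.0057], 0.01]
    - [[0.122, 0, 0], [0, -0.0013, -0.01], 0.01]
    - [[0.07, 0, 0], [0, -0.001, -0.0057], 0.01]
    - [[0, 0, 0], [0, 0, 0], 0.01]
    - [[0, 0, 0], [0, 0, 0], 0.01]
  force: 80

```text
time_s: 54.4
position: [410.9, 28.0, 12.6]
ee_rot: [-3.001, -0.0, 1.571]
force: [-0.6, 0.1, -0.4]
grip_width: 0.249
```

```bash
python3 - <<'E'
from h import *
show()
w=env.get_image("wrist"); s=snap("scene","s36.png",(220,170,320,250),6)
a=cv2.imread("pics/s36.png"); b=cv2.resize(w["pixels"][30:400,200:360,::-1],(200,480)); cv2.imwrite("pics/m36.png",np.hstack([a[:480],b]))
E
```

```text
t 54.4 meas [410.9  28.   12.6] [-1.7192e+02 -3.0000e-02  9.0000e+01] cmd [412.6  27.8  12.5] [-172.      0.     89.99] F [-0.6  0.1 -0.4] T [-0.02 -0.14  0.03] grip 21.3
```

View pics/m36.png

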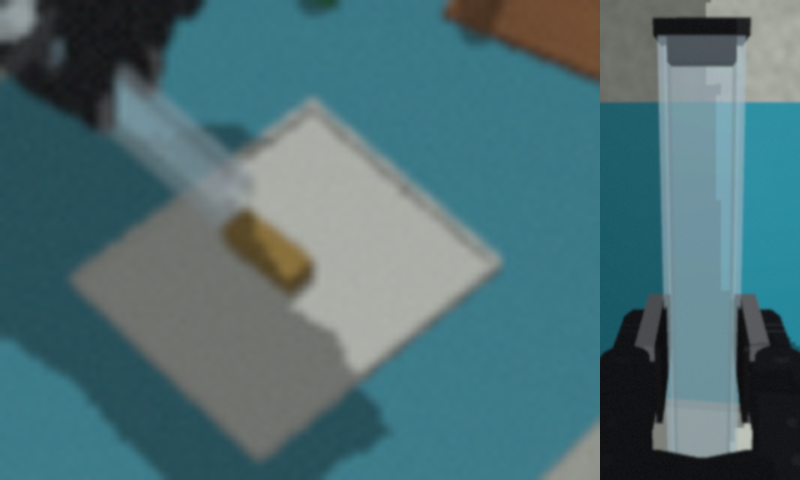

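```bash
python3 - <<'E'
from h import *
save(*pour(-4,[455,28,100],off=27.5))
RA=Rt(103.75); RB=RA@Ro.from_rotvec([np.radians(-3),0,0]).as_matrix()
print("above",rel(RB,[536.3,236.6,84]))
save(RB,[536.3,236.6,84]); print(rel(RA,[536.3,236.6,13.3]))
E
```

```text
above ([0.0174, 0.0147, -0.2395], [0.2086, 0.161, 0.0056])
([0.0524, -0.0, 0.0], [0.0, -0.0037, 0.0706])
```

>>> send_rows:
  moves:
    - [[-0.06, 0, 0], [0, 0.001, 0.0048], 0.01]
    - [[-0.14, 0, 0], [0, 0.003, 0.0111], 0.01]
    - [[-0.19, 0, 0], [0, 0.0045, 0.015], 0.01]
    - [[-0.2095, 0, 0], [0, 0.002, 0.0158], 0.01]
    - [[-0.2095, 0, 0], [0, -0.0055, 0.013], 0.01]
    - [[-0.2095, 0, 0], [0, -0.017, 0.007], 0.01]
    - [[-0.2095, 0, 0], [0, -0.029, -0.004], 0.01]
    - [[-0.2095, 0, 0], [0, -0.037, -0.02], 0.01]
    - [[-0.2095, 0, 0], [0, -0.0435, -0.04], 0.01]
    - [[-0.2095, 0, 0], [0, -0.0461, -0.054], 0.01]
    - [[-0.2095, 0, 0], [0, -0.0461, -0.06], 0.01]
    - [[-0.2095, 0, 0], [0, -0.0461, -0.06], 0.01]
  force: 80

```text
time_s: 55.7
position: [377.2, 27.5, 80.4]
ee_rot: [3.068, 0.0, 1.571]
force: [-0.0, -0.1, -0.9]
grip_width: 0.247
```

>>> send_rows:
  moves:
    - [[0.001, 0.001, -0.012], [0.01, 0.008, 0], 0.01]
    - [[0.002, 0.002, -0.034], [0.03, 0.023, 0.001], 0.01]
    - [[0.005, 0.004, -0.066], [0.058, 0.045, 0.001], 0.01]
    - [[0.007, 0.006, -0.1], [0.088, 0.068, 0.002], 0.01]
    - [[0.009, 0.008, -0.135], [0.118, 0.09, 0.003], 0.01]
    - [[0.012, 0.01, -0.17], [0.148, 0.113, 0.004], 0.01]
    - [[0.015, 0.012, -0.204], [0.178, 0.137, 0.005], 0.01]
    - [[0.017, 0.014, -0.228], [0.199, 0.153, 0.005], 0.01]
    - [[0.0174, 0.0147, -0.2395], [0.2086, 0.161, 0.0056], 0.01]
    - [[0.0174, 0.0147, -0.2395], [0.2086, 0.161, 0.0056], 0.01]
    - [[0.0174, 0.0147, -0.2395], [0.2086, 0.161, 0.0056], 0.01]
    - [[0.0174, 0.0147, -0.2395], [0.2086, 0.161, 0.0056], 0.01]
  force: 80

```text
time_s: 56.9
position: [535.5, 235.9, 83.1]
ee_rot: [3.091, -0.0, 1.81]
force: [0.3, -0.4, -0.9]
grip_width: 0.249
```

>>> send_rows:
  moves:
    - [[0.015, 0, 0], [0, -0.0005, 0.012], 0.01]
    - [[0.03, 0, 0], [0, -0.0015, 0.03], 0.01]
    - [[0.045, 0, 0], [0, -0.0027, 0.05], 0.01]
    - [[0.0524, 0, 0], [0, -0.0032, 0.06], 0.01]
    - [[0.0524, 0, 0], [0, -0.0035, 0.066], 0.01]
    - [[0.0524, 0, 0], [0, -0.0037, 0.0695], 0.01]
    - [[0.0524, 0, 0], [0, -0.0037, 0.0703], 0.01]
    - [[0.0524, 0, 0], [0, -0.0037, 0.0703], 0.01]
    - [[0.0524, 0, 0], [0, -0.0037, 0.0703], 0.01]
  force: 80

```text
time_s: 57.8
position: [537.0, 236.5, 14.1]
ee_rot: [3.14, -0.0, 1.811]
force: [0.2, 0.0, 0.8]
grip_width: 0.244
```

```bash
python3 - <<'E'
from h import *
commit([0.0524,0,0],[0,-0.0037,0.0703]); show()
w=snap("wrist","w37.png")
RA=Rt(103.75); R,p=load(); save(RA,[p[0],p[1],150]); print(p,rel(Rt(90),[495,26,170])); save(R,p)
E
```

```text
t 57.8 meas [537.  236.5  14.1] [ 1.7991e+02 -3.0000e-02  1.0374e+02] cmd [536.3 236.6  13.6] [-180.      0.    103.75] F [0.2 0.  0.8] T [-0.03 -0.    0.01] grip 20.8
[536.28473871 236.59626559  13.60270067] ([0.0, -0.0, 0.24], [-0.1947, -0.0902, -0.02])
```

View pics/w37.png

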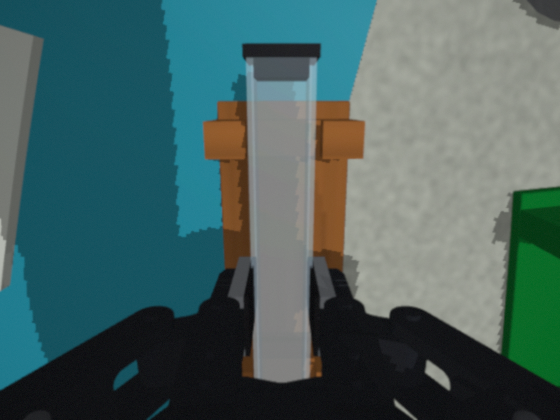

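The empty tube is down in the rest. I release it and go to the blank.

>>> send_rows:
  moves:
    - [[0, 0, 0], [0, 0, 0], 0.03]
    - [[0, 0, 0], [0, 0, 0], 0.045]
    - [[0, 0, 0], [0, 0, 0], 0.05]
    - [[0, 0, 0], [0, 0, 0], 0.05]
    - [[0, 0, 0], [0, 0, -0.01], 0.05]
    - [[0, 0, 0], [0, 0, -0.04], 0.05]
    - [[0, 0, 0], [0, 0, -0.085], 0.05]
    - [[0, 0, 0], [0, 0, -0.1364], 0.05]
    - [[0, 0, 0], [0, 0, -0.1364], 0.05]

```text
time_s: 58.75
position: [541.3, 237.8, 160.3]
ee_rot: [3.125, -0.001, 1.811]
force: [1.5, -0.3, 0.6]
grip_width: 0.588
```

>>> send_rows:
  moves:
    - [[0, 0, 0.05], [-0.045, -0.018, -0.004], 0.03]
    - [[0, 0, 0.1], [-0.09, -0.036, -0.008], 0.03]
    - [[0, 0, 0.15], [-0.135, -0.054, -0.012], 0.03]
    - [[0, 0, 0.2], [-0.175, -0.074, -0.016], 0.03]
    - [[0, 0, 0.24], [-0.1947, -0.0902, -0.02], 0.03]
    - [[0, 0, 0.24], [-0.1947, -0.0902, -0.02], 0.03]
    - [[0, 0, 0.24], [-0.1947, -0.0902, -0.02], 0.03]
    - [[0, 0, 0.24], [-0.1947, -0.0902, -0.02], 0.03]
    - [[0, 0, 0.24], [-0.1947, -0.0902, -0.02], 0.03]
    - [[0, 0, 0.24], [-0.1947, -0.0902, -0.02], 0.03]
    - [[0, 0, 0.24], [-0.1947, -0.0902, -0.02], 0.03]

```text
time_s: 59.85
position: [495.1, 26.4, 169.7]
ee_rot: [-3.141, -0.0, 1.572]
force: [-0.6, 0.5, -0.2]
grip_width: 0.353
```

```bash
python3 - <<'E'
from h import *
commit([0,0,0],[0,0,-0.1364]); commit([0,0,0.24],[-0.1947,-0.0902,-0.02]); show()
w=snap("wrist","w38.png")
p=w["pixels"][150:270,200:360,::-1]; cv2.imwrite("pics/w38c.png",cv2.resize(p,None,fx=5,fy=5,interpolation=cv2.INTER_CUBIC))
k,r=brass(w,(150,120,400,300),19); print(r)
E
```

```text
t 59.85 meas [495.1  26.4 169.7] [-1.7997e+02 -3.0000e-02  9.0070e+01] cmd [495.  26. 170.] [-180.    0.   90.] F [-0.6  0.5 -0.2] T [-0.01 -0.01 -0.1 ] grip 30.2
(517.3, 25.7, 44.7, 14.9, 2.2)
```

View pics/w38c.png

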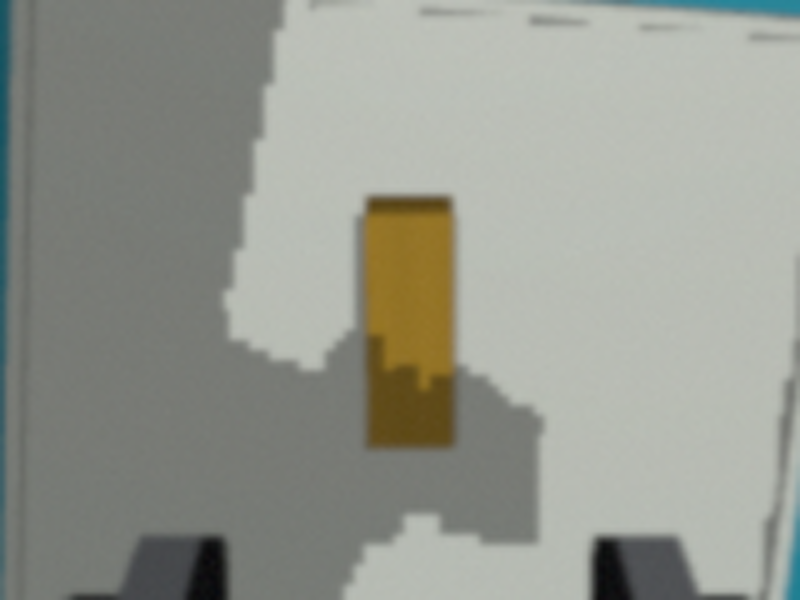

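View pics/w38.png

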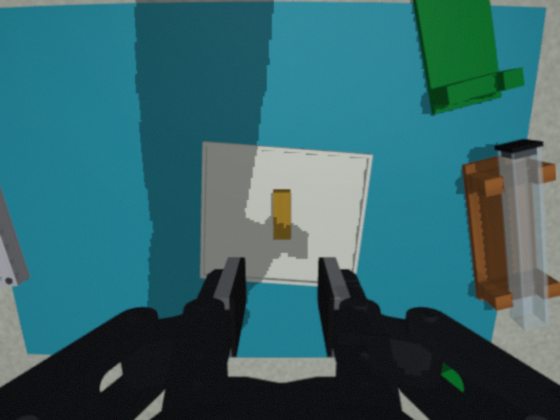

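>>> send_rows:
  moves:
    - [[0, 0, -0.006], [0.0003, 0.012, 0.04], 0.03]
    - [[0, 0, -0.006], [0.0003, 0.0245, 0.09], 0.03]
    - [[0, 0, -0.006], [0.0003, 0.0245, 0.13], 0.03]
    - [[0, 0, -0.006], [0.0003, 0.0245, 0.15], 0.03]
    - [[0, 0, -0.006], [0.0003, 0.0245, 0.165], 0.03]
    - [[0, 0, -0.006], [0.0003, 0.0245, 0.174], 0.03]
    - [[0, 0, -0.006], [0.0003, 0.0245, 0.1795], 0.03]
    - [[0, 0, -0.006], [0.0003, 0.0245, 0.1795], 0.03]
    - [[0, 0, -0.006], [0.0003, 0.0245, 0.1795], 0.03]
    - [[0, 0, -0.006], [0.0003, 0.0245, 0.1795], 0.015]
    - [[0, 0, -0.006], [0.0003, 0.0245, 0.1795], 0.005]
    - [[0, 0, -0.006], [0.0003, 0.0245, 0.1795], 0.005]
  force: 60

```text
time_s: 61.1
position: [520.8, 26.0, -8.0]
ee_rot: [3.139, -0.0, 1.577]
force: [-0.3, 0.9, 5.2]
grip_width: 0.154
```

>>> send_rows:
  moves:
    - [[0, 0, 0], [0, 0, 0], 0.005]
    - [[0, 0, 0], [0, 0, 0], 0.005]
    - [[0, 0, 0], [0, 0, 0], 0.005]
    - [[0, 0, 0], [0, 0, -0.008], 0.005]
    - [[0, 0, 0], [0, 0, -0.025], 0.005]
    - [[0, 0, 0], [0, 0, -0.055], 0.005]
    - [[0, 0, 0], [0, 0, -0.085], 0.005]
    - [[0, 0, 0], [0, 0, -0.1], 0.005]
    - [[0, 0, 0], [0, 0, -0.1], 0.005]
  force: 60

```text
time_s: 62.0
position: [521.6, 25.9, 93.1]
ee_rot: [3.136, 0.0, 1.577]
force: [-0.5, 0.6, -0.1]
grip_width: 0.152
```

```bash
python3 - <<'E'
from h import *
commit([0,0,-0.006],[0.0003,0.0245,0.1795]); commit([0,0,0],[0,0,-0.1]); show()
w=snap("wrist","w39.png",(190,150,370,330),3.3)
R=Rt(90+FY)
a=np.radians(FY); u=np.array([np.cos(a),np.sin(a)]); t=np.array([504.6,-263.9])+56*u; print(t)
print(rel(R,[t[0],t[1],90]),rel(R,[t[0],t[1],19]))
E
```

```text
t 62.0 meas [521.6  25.9  93.1] [179.71   0.    90.33] cmd [519.5  26.3  90.5] [-180.      0.     90.34] F [-0.5  0.6 -0.1] T [-0.08 -0.07 -0.03] grip 13.0
[ 560.14608879 -256.78438192]
([-0.0, 0.0, -0.1214], [-0.2834, 0.039, 0.0005]) ([-0.0, 0.0, -0.1214], [-0.2834, 0.039, 0.0715])
```

View pics/w39.png

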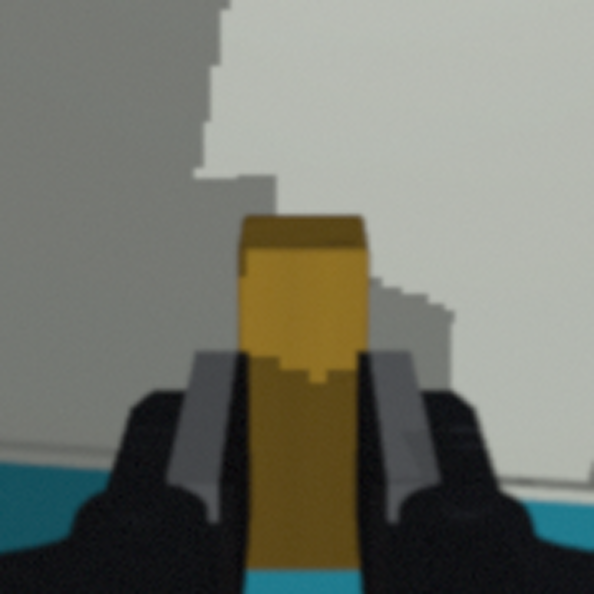

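>>> send_rows:
  moves:
    - [[0, 0, -0.01], [-0.02, 0.003, 0], 0.005]
    - [[0, 0, -0.03], [-0.06, 0.008, 0], 0.005]
    - [[0, 0, -0.05], [-0.105, 0.014, 0], 0.005]
    - [[0, 0, -0.07], [-0.15, 0.02, 0], 0.005]
    - [[0, 0, -0.09], [-0.2, 0.027, 0], 0.005]
    - [[0, 0, -0.11], [-0.245, 0.034, 0], 0.005]
    - [[0, 0, -0.12], [-0.275, 0.038, 0], 0.005]
    - [[0, 0, -0.1214], [-0.2834, 0.0393, 0], 0.005]
    - [[0, 0, -0.1214], [-0.2834, 0.0393, 0.025], 0.005]
    - [[0, 0, -0.1214], [-0.2834, 0.0393, 0.05], 0.005]
    - [[0, 0, -0.1214], [-0.2834, 0.0393, 0.065], 0.005]
    - [[0, 0, -0.1214], [-0.2834, 0.0393, 0.0715], 0.005]
  force: 60

```text
time_s: 63.25
position: [558.0, -254.8, 14.8]
ee_rot: [-3.136, -0.005, 1.699]
force: [-0.1, -0.3, -0.8]
grip_width: 0.152
```

>>> send_rows:
  moves:
    - [[0, 0, 0], [0, 0, 0], 0.005]
    - [[0, 0, 0], [0, 0, 0], 0.005]
    - [[0, 0, 0], [0, 0, 0], 0.005]
    - [[0, 0, 0], [0, 0, 0], 0.005]
    - [[0, 0, 0], [0, 0, 0], 0.005]
    - [[0, 0, 0], [0, 0, 0], 0.005]
    - [[0, 0, 0], [0, 0, 0], 0.005]
    - [[0, 0, 0], [0, 0, 0], 0.005]

```text
time_s: 64.05
position: [560.5, -257.2, 18.8]
ee_rot: [-3.142, -0.0, 1.698]
force: [-0.1, 0.4, -0.8]
grip_width: 0.149
```

```bash
python3 - <<'E'
from h import *
commit([0,0,-0.1214],[-0.2834,0.0393,0.0715]); show()
w=snap("wrist","w40.png",(190,80,370,330),2.4)
E
```

```text
t 64.05 meas [ 560.5 -257.2   18.8] [-1.800e+02 -2.000e-02  9.728e+01] cmd [ 560.4 -256.8   19. ] [-180.     0.    97.3] F [-0.1  0.4 -0.8] T [0.01 0.02 0.  ] grip 12.7
```

View pics/w40.png

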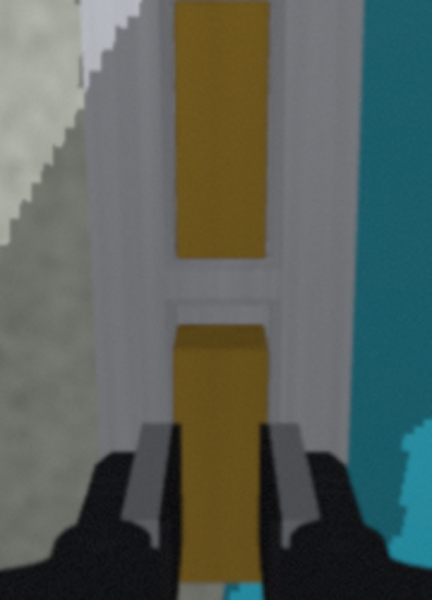

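>>> send_rows:
  moves:
    - [[0, 0, 0], [0.0003, 0.0002, 0], 0.005]
    - [[0, 0, 0], [0.0003, 0.0002, 0.003], 0.005]
    - [[0, 0, 0], [0.0003, 0.0002, 0.006], 0.005]
    - [[0, 0, 0], [0.0003, 0.0002, 0.009], 0.005]
    - [[0, 0, 0], [0.0003, 0.0002, 0.011], 0.005]
    - [[0, 0, 0], [0.0003, 0.0002, 0.012], 0.005]
    - [[0, 0, 0], [0.0003, 0.0002, 0.013], 0.005]
    - [[0, 0, 0], [0.0003, 0.0002, 0.014], 0.005]
    - [[0, 0, 0], [0.0003, 0.0002, 0.015], 0.005]
    - [[0, 0, 0], [0.0003, 0.0002, 0.016], 0.005]
    - [[0, 0, 0], [0.0003, 0.0002, 0.0165], 0.005]
    - [[0, 0, 0], [0.0003, 0.0002, 0.0165], 0.005]
  force: 60

```text
time_s: 65.3
position: [560.7, -256.9, 3.0]
ee_rot: [3.141, -0.0, 1.698]
force: [-2.8, 0.4, 3.4]
grip_width: 0.153
```

```bash
python3 - <<'E'
from h import *
commit([0,0,0],[0.0003,0.0002,0.0165]); show()
w=snap("wrist","w41.png",(190,80,370,330),2.4)
E
```

```text
t 65.3 meas [ 560.7 -256.9    3. ] [179.99  -0.    97.28] cmd [ 560.6 -256.5    2.5] [-180.     0.    97.3] F [-2.8  0.4  3.4] T [ 0.17  0.37 -0.07] grip 13.1
```

View pics/w41.png

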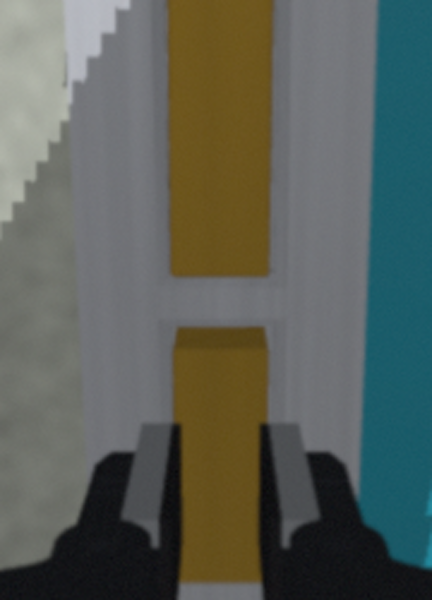

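The third blank bottomed at TCP z 3.0, the same as the second. I release it, rise, and back off toward the robot so I can check everything.

>>> send_rows:
  moves:
    - [[0, 0, 0], [0, 0, 0], 0.02]
    - [[0, 0, 0], [0, 0, 0], 0.03]
    - [[0, 0, 0], [0, 0, 0], 0.03]
    - [[0, 0, 0], [0, 0, -0.008], 0.03]
    - [[0, 0, 0], [0, 0.001, -0.045], 0.03]
    - [[0, 0, 0], [0.002, 0.002, -0.09], 0.03]
    - [[0, 0, 0], [0.005, 0.002, -0.13], 0.03]
    - [[0, 0, 0], [0.005, 0.002, -0.1475], 0.03]
    - [[0, 0, 0], [0.005, 0.002, -0.1475], 0.03]
    - [[0, 0, 0], [0.005, 0.002, -0.1475], 0.03]
    - [[0, 0, 0], [0.005, 0.002, -0.1475], 0.03]

```text
time_s: 66.45
position: [560.9, -251.0, 147.4]
ee_rot: [-3.138, -0.003, 1.698]
force: [-0.4, -0.3, 0.2]
grip_width: 0.351
```

```bash
python3 - <<'E'
from h import *
commit([0,0,0],[0.005,0.002,-0.1475]); show()
w=snap("wrist","w42.png",(190,60,370,330),2.2); t=snap("top","t42.png",(110,100,450,320),2.3)
# seated top-face rects, expected z=30
p=cv2.cvtColor(w["pixels"],cv2.COLOR_RGB2HSV); m=((p[:,:,0]>12)&(p[:,:,0]<30)&(p[:,:,1]>110)&(p[:,:,2]>40)).astype(np.uint8)
m=cv2.morphologyEx(m,cv2.MORPH_OPEN,np.ones((3,3),np.uint8))
c,_=cv2.findContours(m,cv2.RETR_EXTERNAL,cv2.CHAIN_APPROX_NONE)
for q in c:
    if cv2.contourArea(q)>200:
        k=np.zeros_like(m); cv2.drawContours(k,[q],-1,1,-1); print(world_rect(w,k,30), cv2.boundingRect(q))
print(pocket(-1),pocket(0),pocket(1))
E
```

```text
t 66.45 meas [ 560.9 -251.   147.4] [-1.7982e+02 -1.6000e-01  9.7280e+01] cmd [ 562.  -251.3  150. ] [-180.     0.    97.3] F [-0.4 -0.3  0.2] T [-0.01  0.04 -0.  ] grip 30.0
(557.6, -258.2, 44.0, 15.0, 7.3) (264, 166, 20, 56)
(503.4, -265.2, 42.3, 15.0, 7.4) (263, 93, 21, 59)
(449.1, -272.5, 43.5, 15.5, 7.4) (261, 11, 23, 66)
[ 449.35391121 -271.71561808] [ 504.9 -264.6] [ 560.44608879 -257.48438192]
```

View pics/w42.png

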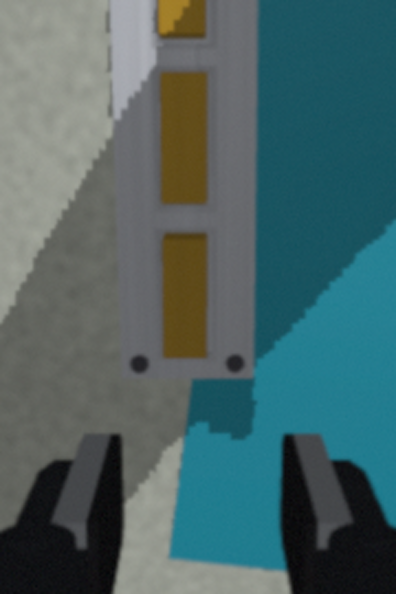

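View pics/t42.png

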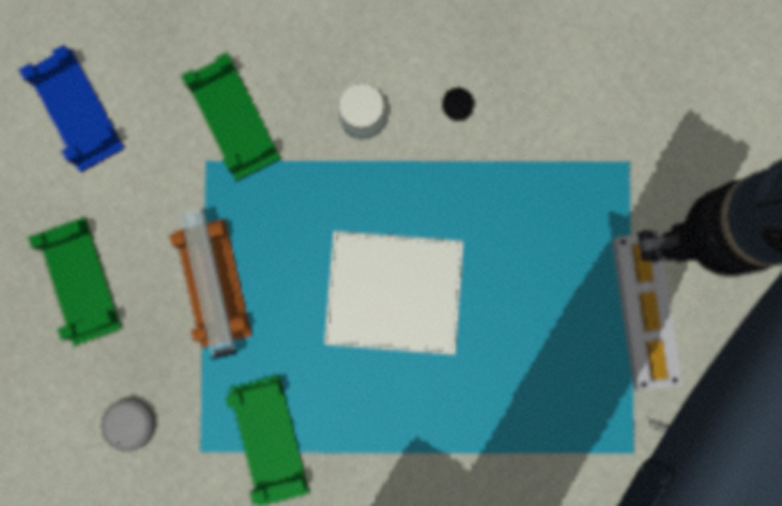

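```bash
python3 - <<'E'
from h import *
s=env.get_image("scene")["pixels"][:,:,::-1]
a=cv2.resize(s[245:315,135:225],(450,350),interpolation=cv2.INTER_CUBIC); b=cv2.resize(s[140:200,285:360],(437,350),interpolation=cv2.INTER_CUBIC)
cv2.imwrite("pics/m43.png",np.hstack([a,b])[:,:880][:, :800])
E
```

```text
(no output)
```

View pics/m43.png

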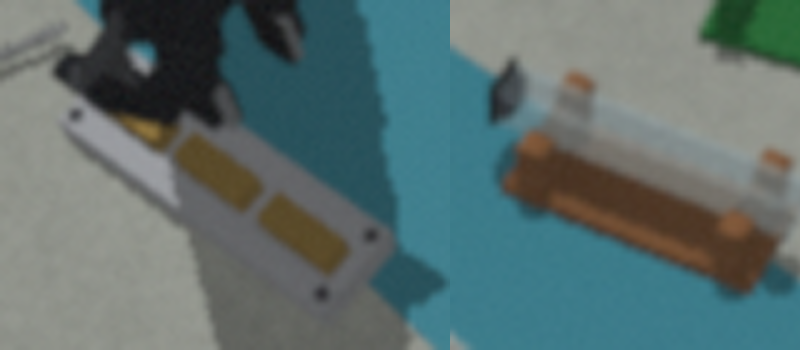

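The blanks lie flat and parallel in the fixture. The tube is level in the wooden rest and empty. I sign off now.

```bash
python3 - <<'E'
from h import *
print(env.sign_off()); show()
E
```

```text
the job is handed in; nothing more can be done
None
the job is handed in; nothing more can be done
```

The job is handed in. All three brass blanks are in the fixture, and the empty tube is lying back in the wooden rest.

**How it went:** I tipped the blanks out one at a time with short tilts to about 15°. The tube went back in the rest each time, and each blank was seated before the next was tipped, so only one was ever out. It was handed in at about 66 s on the robot's clock.

**Last checks:**
- **Blanks:** All three lie flat and square to the fixture, measured at 7.3–7.4° against 7.3° for the plate. The second and third touched bottom at a tool height of 3.0 mm and the first at 3.7 mm. It had been gripped slightly lower on the blank, by about the same amount.
- **Tube and tray:** The tube is level in both saddles, within about 2 mm of centre. The tray had not moved.
- **Bystanders:** The jar, loupe and tin look untouched. The arm partly hid the screwdriver in the final top view, but I did not go near it.

**What disagreed:**
- **Fingertips:** They sit about 20 mm behind the stated tool point. My first grasp closed above the blank without touching it, and I corrected the height.
- **Third blank:** Its measured centre is about 3 mm short of the nominal pocket position along the fixture. Part of that is the blank's visible end face, and part is the arm still settling when the picture was taken. The seating contact and the pictures show it in its pocket.

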